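# Rebuild the cleaned ion-source lens stack

### The arm

A 6-joint arm with a two-finger parallel gripper is mounted at the origin on the work surface. World frame = base frame: x ahead of the robot, y to its left, z up, the work surface at z = 0. Lengths are in m, angles in degrees, forces in N, time in s.
With the tool pointing down it reaches from about 0.35 to 0.875 m from the base axis. Payload 4.2 kg.
Tool frame: the origin (TCP) lies at the very end of the fingers, on their centre line; the grasp point (between the pads) lies 19 mm behind it (r.hold_point_z is the distance from the TCP to the grasp point, in m); z points along the fingers, y is the direction in which the jaws open and shut (so a half turn about z gives the same grasp; the last joint's range is limited). The gripper opens to 87 mm and grips with 3 to 60 N. Pads are 19 mm wide; open, the fingers measure 117 mm over their backs; the gripper's body (75 mm by 190 mm) begins 51 mm behind the grasp point.
Start: joints at [-48.266, 22.042, 0.453, 0, -68.411, -14.817], TCP at [0.283, -0.557, 0.184] pointing down, gripper open.
Joint ranges: [-179.83, 179.83], [-69.29, 118.12], [-61.27, 80.66], [-181.25, 117.63], [-171.15, -9.14], [-177.46, 177.46]. Speed limits (degrees/s): [159.86, 159.86, 180, 180, 180, 180].

### API

Orientations are given as a 3x3 rotation matrix whose columns are the frame's x, y, z axes.
In Python, from station import r, cams, ticket gives the robot as it stands.
- The arm moves only by the tool drive_tool, never from a script. Its argument "deltas" is a list of rows, each an object of numbers: "dx", "dy", "dz": the shift along the tool's x, y, z in m; "wx", "wy", "wz": the turn, a rotation vector about the tool's x, y, z in degrees. A call has 1 to 20 rows; each row is the pose to reach, as a shift and turn from the pose commanded when the call began, along the tool's axes at that moment; what a row does not reach only later rows make up. A row lasts 1/10 s, in which the tool goes at most 50 mm and 8.59 degrees, less where a joint would pass 70% of its speed; a pose out of reach is approached as far as the arm can. A call with a gripper value outside its range is refused whole. "gripper" is the opening, from 0 (shut) to 1 (fully open), set as the call begins (left out, the last holds). The fingers move at their own pace and stop on an object; the grip force is fixed at half the most. Time passes only in rows, so rows that repeat a pose let the fingers close. It gives the time, the measured TCP pose, the force and the opening at its end, in the units of the state.
- r.sense(): the state, without advancing time (a new reading comes with each control period).
- cams.capture(name): name is "scene" or "top" or "wrist"; returns the picture (420x560x3 uint8, red, green, blue); there is no depth.
- cams.camera_model(name): a dict with "intrinsics" (3x3 intrinsics, pixels), "distortion" ([k1, k2, p1, p2, k3] as OpenCV has them; the pictures are not rectified), "extrinsics" (4x4, takes a point from world to camera coordinates); the wrist camera has in their place "T_tool_cam" (4x4, takes a point from camera to tool coordinates, whose origin is the TCP and whose axes are the flange's). Camera axes: x right, y down, z forward; pixel columns grow to the right and rows downward; lengths in m; the calibration is good to about 2 mm. A picture is of the moment at which its call begins: read the wrist's pose just before it. camera_model takes no time and is no camera call.
- ticket.finish_job(): hands the job in, once; it reports no verdict.
The state is a dict: "time_s": time; "joints": joint angles; "joint_velocities": joint speeds; "effort": joint torques, N m; "tcp_pos": TCP position; "ee_rot": TCP orientation; "wrist_force": force on the tool from outside, world axes, zero at the start; "moment": the same for the moment, N m; "gripper_width": opening from 0.0 (shut) to 1.0 (fully open).
Only numpy, scipy, OpenCV 4.12 (cv2) and the standard library are available. Lean on these libraries where they do the work, as an engineer would, in place of code of your own. Each camera call takes 0.05 s, during which the arm holds its last target.

### The job

Rebuild the cleaned ion source on the post of the assembly stand. First take the old black graphite ring off the post and lay it flat in the steel tray; then stack over the post, in this order from the bottom up, the steel flange, the larger ceramic ring, the steel lens cone (narrow end up) and the smaller ceramic ring, each lying flat on the one below. Set every part down rather than dropping it, and leave the bottle, the screwdriver and the vial rack where they are.

Things in the scene. Friction and masses are not known exactly. Their poses are not given: they have to be found in the camera images.
- stand: Assembly stand, fixed: a square aluminium plate 110 x 110 mm, 15 mm thick, with an upright steel post at its centre. The post is 14 mm in diameter, rises 59 mm above the plate's upper face, and its last 5 mm taper to 6 mm diameter. Origin: centre of the plate's underside, on the post's axis, at table height; z up, x and y along the plate's sides. It may be on the left or the right.
- tray: Shallow open steel tray for used parts, fixed: 130 mm (its x) by 110 mm (its y) outside, 22 mm high, walls and floor 3 mm thick. Origin: centre of its underside, at table height; z up. It may be on the left or the right.
- old_ring: Old black graphite ring, rigid: 44 mm outer diameter, 14 mm high, hole 20 mm, about 35 g. At the start it lies flat on the stand's plate, around the post. Origin: on its axis at its underside; z along the axis, up.
- flange: Steel flange: a flat thick ring with six dark bolt spots on its upper face, 56 mm outer diameter, 14 mm high, centre hole 20 mm, about 220 g. Lies flat on the table. Origin: on its axis at its underside; z along the axis, up. Goes on the post first.
- tall_ring: Larger (tall) white ceramic ring: 50 mm outer diameter, 18 mm high, hole 20 mm, about 110 g. Lies flat on the table. Origin: on its axis at its underside; z along the axis, up. Goes on the post second.
- lens: Steel lens cone, hollow and open at both ends: the lower 10 mm is a straight skirt of 50 mm outer diameter (grip here), above it a cone narrows to 34 mm at the top; 18 mm high in all; hole 20 mm at the top, 36 mm at the underside; about 90 g. Stands on the table narrow end up. Origin: on its axis at its underside; z along the axis, towards the narrow end. Goes on the post third.
- thin_ring: Smaller (thin) white ceramic ring: 38 mm outer diameter, 12 mm high, hole 20 mm, about 40 g. Lies flat on the table. Origin: on its axis at its underside; z along the axis, up. Goes on the post last.
- bottle: Bystander: loose upright amber glass bottle with a cap, 64 mm in diameter, 130 mm high, at the left edge of the work. Origin: centre of its underside.
- driver: Bystander: loose screwdriver about 180 mm long, lying flat beyond the parts. Origin near its middle; x along the tool.
- rack: Bystander: loose grey vial rack full of small capped vials, 90 x 140 mm, 48 mm high, at the right edge of the work. Origin: centre of its underside.
There are look-alikes about, which are no part of the job. What is shaped like the tall_ring but orange or turquoise is not meant.

How it is judged:
By the outcome, as a careful person would: the job done as asked, in the order asked, and still so for the second after the job is handed in, with the robot touching nothing.
It also fails if it takes over 102 s, if anything falls off the work surface, if the arm or the gripper's body presses on something with over 40 N, if the wrist force passes 120 N, or if a joint passes its speed limit or range.

## Working session

There is one attempt and no reset: what is moved stays moved. The work goes in short steps, Python scripts to look and compute and a tool call to move; the robot and the scene stay as the last step left them, time stands still between calls to the robot, and variables do not carry over. Pictures are saved under pics/ and viewed, and the job is handed in when it is done.

Besides the shell and the picture viewer there is one more tool, called after "Call:" by a JSON object that holds its "op" and its "data". drive_tool: Moves the arm, as the interface text tells. Its arguments: {"type":"object","properties":{"deltas":{"type":"array","items":{"type":"object","properties":{"dx":{"type":"number"},"dy":{"type":"number"},"dz":{"type":"number"},"wx":{"type":"number"},"wy":{"type":"number"},"wz":{"type":"number"}}}},"gripper":{"type":"number"}},"required":["deltas"]}

```bash
ls; mkdir -p pics; python3 - <<'E'
from station import r,cams,ticket
import cv2
for n in ["scene","top"]:
    im=cams.capture(n); cv2.imwrite(f"pics/{n}0.png",cv2.resize(im[:,:,::-1],(784,588),interpolation=cv2.INTER_CUBIC))
    m=cams.camera_model(n); print(n,m)
print(cams.camera_model("wrist")); s=r.sense(); print(s, r.hold_point_z)
E
```

```text
pics
scene {'intrinsics': array([[386.79489692,   0.        , 277.42337888],
       [  0.        , 386.79489692, 211.45996445],
       [  0.        ,   0.        ,   1.        ]]), 'distortion': array([0.00583482, 0.        , 0.        , 0.        , 0.        ]), 'extrinsics': array([[-0.17544031,  0.9844242 , -0.01138855,  0.09277591],
       [ 0.79167358,  0.13419378, -0.59602431, -0.41293042],
       [-0.58521248, -0.1135827 , -0.80288562,  1.34151283],
       [ 0.        ,  0.        ,  0.        ,  1.        ]])}
top {'intrinsics': array([[442.70074064,   0.        , 285.13961326],
       [  0.        , 442.70074064, 210.97568874],
       [  0.        ,   0.        ,   1.        ]]), 'distortion': array([-0.02409759,  0.        ,  0.        ,  0.        ,  0.        ]), 'extrinsics': array([[-0.02780012, -0.99957388, -0.0088999 ,  0.00850316],
       [-0.98911857,  0.02879392, -0.14427528,  0.54107827],
       [ 0.14447007,  0.00479218, -0.98949757,  1.20370046],
       [ 0.        ,  0.        ,  0.        ,  1.        ]])}
{'intrinsics': array([[353.62809375,   0.        , 277
[... 660 characters left out ...]

       -6.84125555e+01, -1.48173473e+01]), 'joint_velocities': array([ 0.1002969 , -0.13747157,  0.25941798,  0.02647692,  0.03942542,
        0.02525031]), 'effort': array([-5.07555451e-04, -3.91688561e+01,  1.87933642e+01,  4.23189595e+00,
        1.34624357e-02, -7.45901116e-05]), 'tcp_pos': array([ 0.28265188, -0.55672704,  0.18316809]), 'ee_rot': array([[-8.91740486e-01, -4.52545999e-01, -1.01192107e-03],
       [-4.52547114e-01,  8.91738834e-01,  1.72102596e-03],
       [ 1.23525906e-04,  1.99265049e-03, -9.99998007e-01]]), 'wrist_force': array([-0.04357856,  0.12035444,  0.17749485]), 'moment': array([ 0.01341563, -0.03206136, -0.01497357]), 'gripper_width': 0.999636558504499} 0.0187
```

View pics/top0.png

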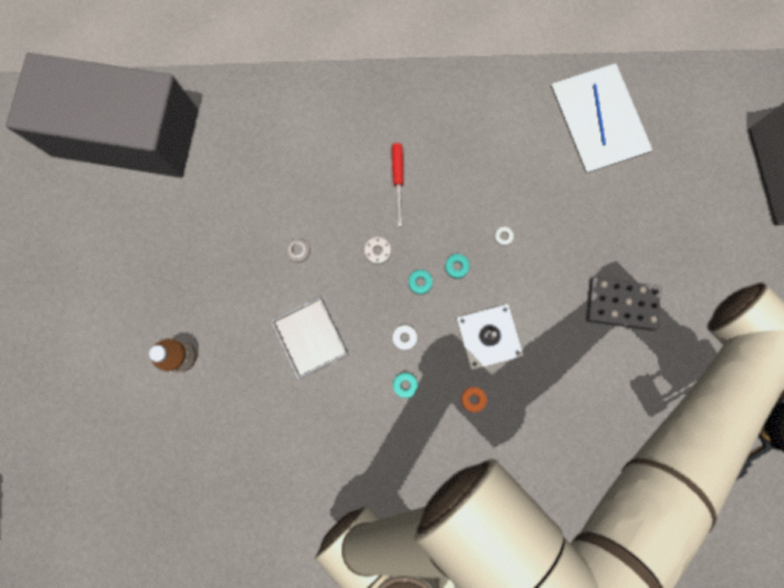

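View pics/scene0.png

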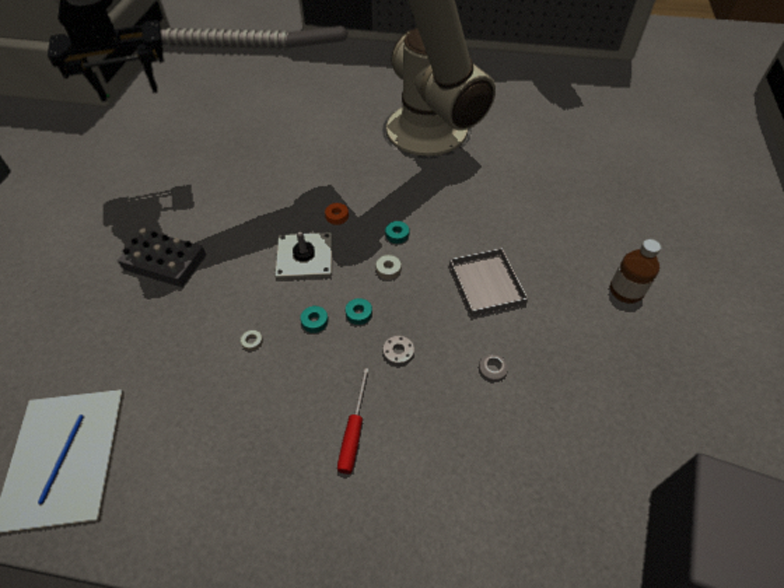

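Top view candidates (784-wide pixels): white tall ring (404,338). Its look-alikes are turquoise at (420,282), (457,266), (404,385) and orange at (474,400). The others are the small white thin ring (504,236), flange with six spots (377,250), lens (298,250), stand (490,335) and tray (311,338). Next I'll check them in close crops.

```bash
cat > h.py <<'E'
from station import r,cams,ticket
import cv2, numpy as np
def ray(name,uv,pose=None):
    m=cams.camera_model(name)
    p=cv2.undistortPoints(np.array([[uv]],float),m["intrinsics"],m["distortion"])[0,0]
    d=np.array([p[0],p[1],1.])
    if name=="wrist":
        T=np.eye(4);T[:3,:3]=pose["ee_rot"];T[:3,3]=pose["tcp_pos"];T=T@m["T_tool_cam"]
    else: T=np.linalg.inv(m["extrinsics"])
    return T[:3,3],T[:3,:3]@d
def p2w(name,uv,z,pose=None):
    o,d=ray(name,uv,pose); return o+d*(z-o[2])/d[2]
def w2p(name,X,pose=None):
    m=cams.camera_model(name)
    if name=="wrist":
        T=np.eye(4);T[:3,:3]=pose["ee_rot"];T[:3,3]=pose["tcp_pos"];E=np.linalg.inv(T@m["T_tool_cam"])
    else: E=m["extrinsics"]
    return cv2.projectPoints(np.array(X,float).reshape(-1,1,3),cv2.Rodrigues(E[:3,:3])[0],E[:3,3],m["intrinsics"],m["distortion"])[0][:,0]
E
python3 - <<'E'
from h import *
im=cams.capture("top")[:,:,::-1]
cv2.imwrite("pics/t1.png",cv2.resize(im[150:300,185:385],(800,600),interpolation=cv2.INTER_CUBIC))
d=dict(lens=(298,250,.018),flange=(377,250,.014),tall=(404,338,.018),thin=(504,236,.012),stand=(490,335,.0),tray=(311,338,.022),orange=(474,400,.018),t1=(420,282,.018),t2=(457,266,.018),t3=(404,385,.018),rack=(625,302,.048),bottle=(175,354,.05),drv1=(397,143,.01),drvtip=(400,225,.01))
for k,(u,v,z) in d.items(): print(k,np.round(p2w("top",(u/1.4,v/1.4),z),3))
E
```

```text
lens [0.645 0.2   0.018]
flange [0.641 0.037 0.014]
tall [ 0.457 -0.014  0.018]
thin [ 0.663 -0.228  0.012]
stand [ 0.459 -0.19   0.   ]
tray [0.462 0.173 0.022]
orange [ 0.329 -0.15   0.018]
t1 [ 0.571 -0.05   0.018]
t2 [ 0.602 -0.127  0.018]
t3 [ 0.363 -0.011  0.018]
rack [ 0.513 -0.455  0.048]
bottle [0.435 0.439 0.05 ]
drv1 [ 0.874 -0.011  0.01 ]
drvtip [ 0.694 -0.013  0.01 ]
```

View pics/t1.png

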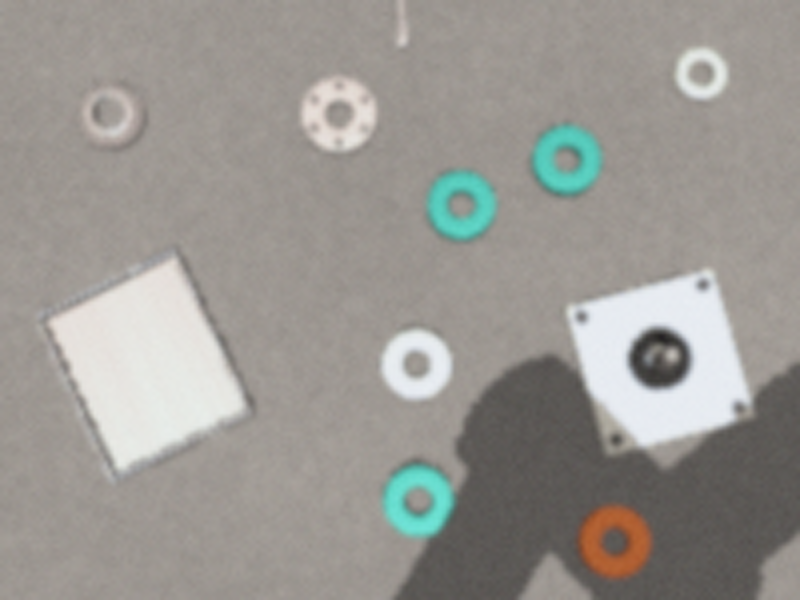

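The crop confirms the choice: white tall ring (417,365), plain white thin ring (701,73), flange with six spots (339,114), lens with its narrow end up (113,115). Stand centre is (660,358) and the tray is around (147,365).

```bash
python3 - <<'E'
from h import *
f=lambda u,v:((u+.5)/4-.5+185,(v+.5)/4-.5+150)
for k,u,v,z in [("lens",113,115,.018),("flange",339,114,.014),("tall",417,365,.018),("thin",701,73,.012),("old",660,358,.029)]:
    print(k,np.round(p2w("top",f(u,v),z),4))
for n,z,c in [("stand",.015,[(570,307),(712,270),(752,415),(607,455)]),("tray",.022,[(42,318),(178,250),(252,410),(115,480)])]:
    P=np.array([p2w("top",f(*q),z) for q in c]); e=P-np.roll(P,-1,0)
    print(n,np.round(P.mean(0),4),np.round(np.linalg.norm(e,axis=1),3),np.round(np.degrees(np.arctan2(e[:,1],e[:,0])),1))
s=r.sense();print(s['tcp_pos'],s['time_s'])
# delta to pose above stand with target R
Rt=np.diag([-1.,1,-1]);R=s['ee_rot']
tgt=np.array([.457,-.19,.2])
print(R.T@(tgt-s['tcp_pos']), np.degrees(cv2.Rodrigues(R.T@Rt)[0]).ravel())
E
```

```text
lens [0.6456 0.1996 0.018 ]
flange [0.6423 0.0362 0.014 ]
tall [ 0.4585 -0.015   0.018 ]
thin [ 0.6654 -0.2276  0.012 ]
old [ 0.4576 -0.1853  0.029 ]
stand [ 0.4564 -0.1873  0.015 ] [0.105 0.106 0.106 0.108] [ 103.    12.4  -76.4 -168.4]
tray [0.4643 0.1759 0.022 ] [0.107 0.126 0.107 0.126] [ 115.3   23.9  -64.5 -156. ]
[ 0.28270042 -0.55682895  0.18330932] 0.15
[-0.32144177  0.24825664 -0.01631644] [ 0.09289175 -0.0303438  26.90875132]
```

Call:
{"op": "drive_tool", "data": {"deltas": [{"dx": -0.321,"dy": 0.248,"dz": -0.016,"wz": 26.9},{"dx": -0.321,"dy": 0.248,"dz": -0.016,"wz": 26.9},{"dx": -0.321,"dy": 0.248,"dz": -0.016,"wz": 26.9},{"dx": -0.321,"dy": 0.248,"dz": -0.016,"wz": 26.9},{"dx": -0.321,"dy": 0.248,"dz": -0.016,"wz": 26.9},{"dx": -0.321,"dy": 0.248,"dz": -0.016,"wz": 26.9},{"dx": -0.321,"dy": 0.248,"dz": -0.016,"wz": 26.9},{"dx": -0.321,"dy": 0.248,"dz": -0.016,"wz": 26.9},{"dx": -0.321,"dy": 0.248,"dz": -0.016,"wz": 26.9},{"dx": -0.321,"dy": 0.248,"dz": -0.016,"wz": 26.9},{"dx": -0.321,"dy": 0.248,"dz": -0.016,"wz": 26.9}], "gripper": 1.0}}

```text
schema error: expected keys dx, dy, dz, wx, wy, wz
```

```bash
python3 - <<'E'
from h import *
s=r.sense();im=cams.capture("wrist")[:,:,::-1]
cv2.imwrite("pics/w1.png",cv2.resize(im,(784,588),interpolation=cv2.INTER_CUBIC))
cv2.imwrite("pics/w1raw.png",im)
print(s['time_s'],s['tcp_pos'],s['ee_rot'],s['joints'])
E
```

```text
0.15 [ 0.28270042 -0.55682895  0.18330932] [[-8.91728303e-01 -4.52570272e-01 -8.84108178e-04]
 [-4.52571115e-01  8.91727151e-01  1.44022711e-03]
 [ 1.36579293e-04  1.68441310e-03 -9.99998572e-01]] [-4.82665668e+01  2.20812138e+01  3.97597084e-01 -1.84204215e-02
 -6.84116839e+01 -1.48178837e+01]
```

View pics/w1.png

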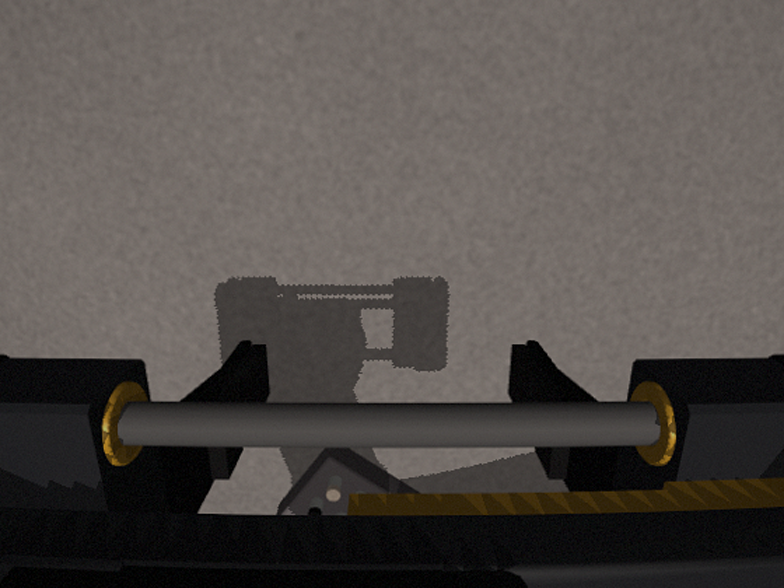

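```bash
python3 - <<'E'
from h import *
s=r.sense();R=s['ee_rot']
print(R.T@(np.array([.53,-.188,.2])-s['tcp_pos']))
E
```

```text
[-0.38742836  0.21710098 -0.01627046]
```

Call:
{"op": "drive_tool", "data": {"deltas": [{"dx": -0.387,"dy": 0.217,"dz": -0.016,"wx": 0,"wy": 0,"wz": 26.9},{"dx": -0.387,"dy": 0.217,"dz": -0.016,"wx": 0,"wy": 0,"wz": 26.9},{"dx": -0.387,"dy": 0.217,"dz": -0.016,"wx": 0,"wy": 0,"wz": 26.9},{"dx": -0.387,"dy": 0.217,"dz": -0.016,"wx": 0,"wy": 0,"wz": 26.9},{"dx": -0.387,"dy": 0.217,"dz": -0.016,"wx": 0,"wy": 0,"wz": 26.9},{"dx": -0.387,"dy": 0.217,"dz": -0.016,"wx": 0,"wy": 0,"wz": 26.9},{"dx": -0.387,"dy": 0.217,"dz": -0.016,"wx": 0,"wy": 0,"wz": 26.9},{"dx": -0.387,"dy": 0.217,"dz": -0.016,"wx": 0,"wy": 0,"wz": 26.9},{"dx": -0.387,"dy": 0.217,"dz": -0.016,"wx": 0,"wy": 0,"wz": 26.9},{"dx": -0.387,"dy": 0.217,"dz": -0.016,"wx": 0,"wy": 0,"wz": 26.9},{"dx": -0.387,"dy": 0.217,"dz": -0.016,"wx": 0,"wy": 0,"wz": 26.9},{"dx": -0.387,"dy": 0.217,"dz": -0.016,"wx": 0,"wy": 0,"wz": 26.9}], "gripper": 1.0}}

```text
time_s: 1.4
tcp_pos: [0.5291, -0.189, 0.1999]
ee_rot: [[-1.0, 0.0, -0.001], [0.0, 1.0, 0.0], [0.001, 0.0, -1.0]]
wrist_force: [-0.3, -0.4, 0.8]
gripper_width: 1.0
```

```bash
cat > wl.py <<'E'
from h import *
import sys,pickle
s=r.sense();im=cams.capture("wrist")[:,:,::-1]
cv2.imwrite(f"pics/{sys.argv[1]}.png",cv2.resize(im,(784,588),interpolation=cv2.INTER_CUBIC))
cv2.imwrite(f"pics/{sys.argv[1]}raw.png",im); pickle.dump(s,open(f"{sys.argv[1]}.pkl","wb"))
print(s['time_s'],s['tcp_pos'],np.round(s['ee_rot'],4).tolist(),s['joints'])
E
python3 wl.py w2
```

```text
1.4 [ 0.52914603 -0.18899838  0.1998649 ] [[-1.0, 0.0002, -0.001], [0.0002, 1.0, 0.0001], [0.001, 0.0001, -1.0]] [-3.13251062e+00  1.52984207e+01 -7.10461104e+00  1.06090523e-04
 -6.76515806e+01 -8.68764044e+01]
```

View pics/w2.png

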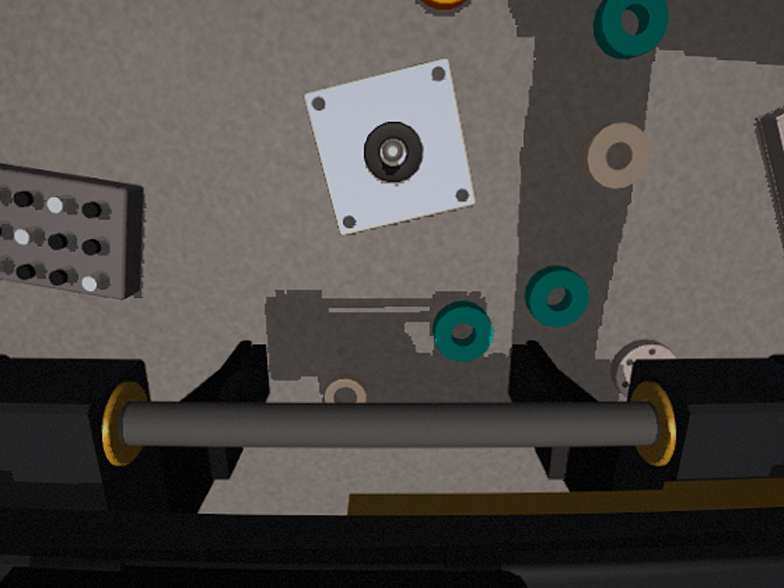

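Wrist view: stand with post tip at (393,151), black ring around it, plate corners at (305,94), (448,59), (475,205), (341,235).

```bash
python3 - <<'E'
from h import *
im=cv2.imread("pics/w2raw.png")[35:175,210:345]
cv2.imwrite("pics/w2c.png",cv2.resize(im[45:100,25:115],None,fx=8,fy=8,interpolation=cv2.INTER_CUBIC))
E
```

```text
(no output)
```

View pics/w2c.png

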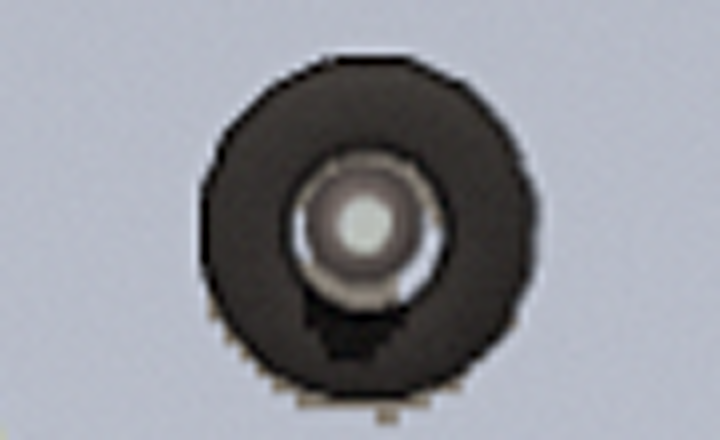

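```bash
python3 - <<'E'
from h import *
import pickle
s=pickle.load(open("w2.pkl","rb"))
f=lambda u,v:((u+.5)/8-.5+235,(v+.5)/8-.5+80)
print("tip",p2w("wrist",f(364,225),.074,s)); print("ring",p2w("wrist",f(370,226),.029,s))
g=lambda u,v:((u+.5)/1.4-.5,(v+.5)/1.4-.5)
P=np.array([p2w("wrist",g(*q),.015,s) for q in [(305,94),(448,59),(475,205),(341,235)]])
print("plate",P.mean(0), np.linalg.norm(P-np.roll(P,-1,0),axis=1))
print("tall",p2w("wrist",g(619,155),.018,s),"thin",p2w("wrist",g(345,394),.012,s))
# ring predicted
t=np.linspace(0,2*np.pi,8)[:-1]
for c in [p2w("wrist",f(370,226),.029,s)]:
    for z,rr in [(.029,.022),(.015,.022)]:
        q=w2p("wrist",np.c_[c[0]+rr*np.cos(t),c[1]+rr*np.sin(t),t*0+z],s); print(((q-[235,80]+.5)*8-.5).round(0).tolist())
E
```

```text
tip [ 0.45592666 -0.18575728  0.074     ]
ring [ 0.45656999 -0.18463957  0.029     ]
plate [ 0.45631049 -0.18530093  0.015     ] [0.107037   0.10802007 0.10712453 0.1076037 ]
tall [ 0.45832398 -0.01345092  0.018     ] thin [ 0.6615339  -0.22625038  0.012     ]
[[370.0, 402.0], [504.0, 336.0], [539.0, 186.0], [446.0, 63.0], [294.0, 63.0], [201.0, 186.0], [236.0, 336.0]]
[[369.0, 394.0], [498.0, 331.0], [532.0, 187.0], [443.0, 68.0], [296.0, 68.0], [206.0, 186.0], [239.0, 331.0]]
```

Call:
{"op": "drive_tool", "data": {"deltas": [{"dx": 0.073,"dy": 0.004,"dz": 0,"wx": 0,"wy": 0,"wz": 0},{"dx": 0.073,"dy": 0.004,"dz": 0.04,"wx": 0,"wy": 0,"wz": 0},{"dx": 0.073,"dy": 0.004,"dz": 0.08,"wx": 0,"wy": 0,"wz": 0},{"dx": 0.073,"dy": 0.004,"dz": 0.12,"wx": 0,"wy": 0,"wz": 0},{"dx": 0.073,"dy": 0.004,"dz": 0.15,"wx": 0,"wy": 0,"wz": 0},{"dx": 0.073,"dy": 0.004,"dz": 0.165,"wx": 0,"wy": 0,"wz": 0},{"dx": 0.073,"dy": 0.004,"dz": 0.174,"wx": 0,"wy": 0,"wz": 0},{"dx": 0.073,"dy": 0.004,"dz": 0.177,"wx": 0,"wy": 0,"wz": 0},{"dx": 0.073,"dy": 0.004,"dz": 0.177,"wx": 0,"wy": 0,"wz": 0}], "gripper": 1.0}}

```text
time_s: 2.35
tcp_pos: [0.4569, -0.1852, 0.0235]
ee_rot: [[-1.0, 0.001, 0.001], [0.001, 1.0, -0.0], [-0.001, -0.0, -1.0]]
wrist_force: [0.2, 0.2, -0.1]
gripper_width: 0.999
```

Call:
{"op": "drive_tool", "data": {"deltas": [{"dx": 0,"dy": 0,"dz": 0.004,"wx": 0,"wy": 0,"wz": 0},{"dx": 0,"dy": 0,"dz": 0.004,"wx": 0,"wy": 0,"wz": 0}]}}

```text
time_s: 2.55
tcp_pos: [0.457, -0.1847, 0.0196]
ee_rot: [[-1.0, -0.0, 0.001], [-0.0, 1.0, 0.0], [-0.001, 0.0, -1.0]]
wrist_force: [-1.6, 0.1, -0.3]
gripper_width: 0.998
```

Call:
{"op": "drive_tool", "data": {"deltas": [{"dx": 0,"dy": 0,"dz": 0,"wx": 0,"wy": 0,"wz": 0},{"dx": 0,"dy": 0,"dz": 0,"wx": 0,"wy": 0,"wz": 0},{"dx": 0,"dy": 0,"dz": 0,"wx": 0,"wy": 0,"wz": 0},{"dx": 0,"dy": 0,"dz": 0,"wx": 0,"wy": 0,"wz": 0},{"dx": 0,"dy": 0,"dz": 0,"wx": 0,"wy": 0,"wz": 0},{"dx": 0,"dy": 0,"dz": 0,"wx": 0,"wy": 0,"wz": 0}], "gripper": 0.3}}

```text
time_s: 3.15
tcp_pos: [0.4568, -0.1846, 0.0192]
ee_rot: [[-1.0, -0.0, 0.0], [-0.0, 1.0, 0.0], [-0.0, 0.0, -1.0]]
wrist_force: [1.6, 0.0, 0.3]
gripper_width: 0.537
```

Call:
{"op": "drive_tool", "data": {"deltas": [{"dx": 0,"dy": 0,"dz": 0,"wx": 0,"wy": 0,"wz": 0},{"dx": 0,"dy": 0,"dz": 0,"wx": 0,"wy": 0,"wz": 0},{"dx": 0,"dy": 0,"dz": 0,"wx": 0,"wy": 0,"wz": 0}], "gripper": 0.3}}

```text
time_s: 3.45
tcp_pos: [0.4568, -0.1846, 0.0191]
ee_rot: [[-1.0, -0.0, -0.0], [-0.0, 1.0, 0.0], [0.0, 0.0, -1.0]]
wrist_force: [0.8, 0.8, 0.0]
gripper_width: 0.321
```

```bash
python3 - <<'E'
from h import *
print(r.sense()['gripper_width'],r.sense()['time_s'])
im=cams.capture("scene")[:,:,::-1]
cv2.imwrite("pics/s1.png",cv2.resize(im[120:220,150:280],None,fx=6,fy=6,interpolation=cv2.INTER_CUBIC))
E
python3 wl.py w3
```

```text
0.3211262689210469 3.45
3.5 [ 0.45678366 -0.18459135  0.0191396 ] [[-1.0, -0.0003, -0.0], [-0.0003, 1.0, -0.0], [0.0, -0.0, -1.0]] [-3.07721198e+00  2.05169948e+01 -3.00249977e+01  1.11870787e-03
 -3.94607456e+01 -8.69067804e+01]
```

View pics/s1.png

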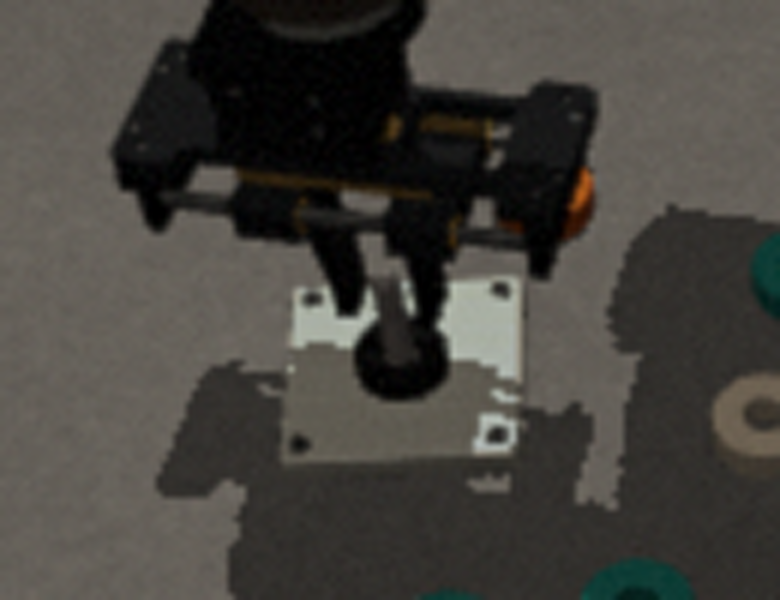

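View pics/w3.png

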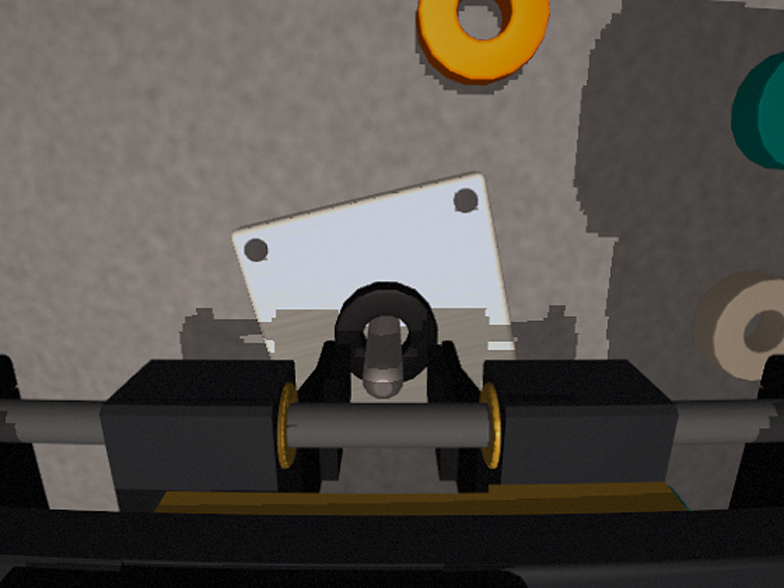

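```bash
python3 - <<'E'
from h import *
import pickle
s=pickle.load(open("w3.pkl","rb"));p=s['tcp_pos']
for X in [p,p+[0,.014,0],p-[0,.014,0],p+[.01,.014,0],p+[-.01,.014,0],p+[-.01,.014,.019],p+[0,.014,.04],[.4562,-.1856,.074],[.4562,-.1856,.029],[.4566,-.1846,.029]]:
    print(np.round(X,3),w2p("wrist",X,s)*1.4)
E
```

```text
[ 0.457 -0.185  0.019] [[386.58155402 329.25461606]]
[ 0.457 -0.171  0.019] [[418.89379902 329.24798479]]
[ 0.457 -0.199  0.019] [[354.26998649 329.24241952]]
[ 0.467 -0.171  0.019] [[418.47638371 350.55054588]]
[ 0.447 -0.171  0.019] [[419.31613435 307.35135988]]
[ 0.447 -0.171  0.038] [[422.25378716 322.78878264]]
[ 0.457 -0.171  0.059] [[425.56744377 369.63106334]]
[ 0.456 -0.186  0.074] [[383.01421478 387.8853859 ]]
[ 0.456 -0.186  0.029] [[384.07413891 336.50618636]]
[ 0.457 -0.185  0.029] [[386.4916483  337.40627255]]
```

```bash
python3 - <<'E'
import cv2
im=cv2.imread("pics/w3raw.png")
cv2.imwrite("pics/w3c.png",cv2.resize(im[190:360,190:370],None,fx=4.2,fy=3.5,interpolation=cv2.INTER_CUBIC)*2)
cv2.imwrite("pics/w3c.png",cv2.resize(cv2.convertScaleAbs(im[195:355,195:360],alpha=2.5,beta=20),None,fx=3.7,fy=3.7,interpolation=cv2.INTER_CUBIC))
E
```

```text
(no output)
```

View pics/w3c.png

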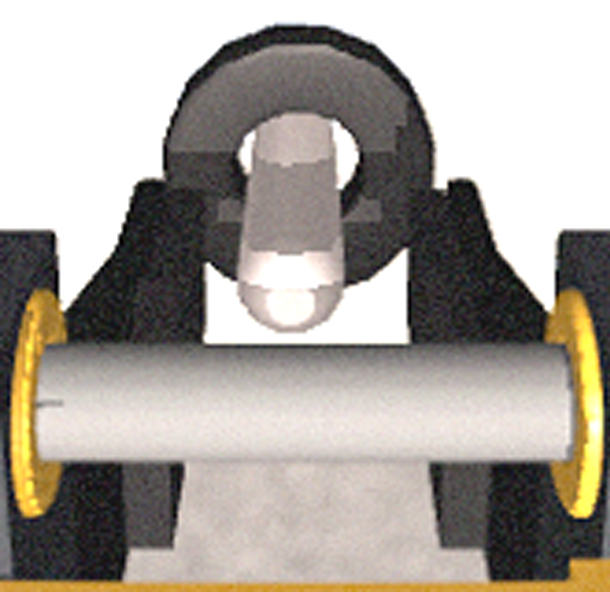

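```bash
python3 - <<'E'
from h import *
import pickle
s=pickle.load(open("w3.pkl","rb"));p=s['tcp_pos']
for z in [0,.01,.02,.03,.04]:
  for x in (-.0095,.0095): print(z,x,[(np.round((w2p("scene",p+[x,y,z])[0]-[150,120])*6)).tolist() for y in (-.014,.014)])
for z in [.015,.029]:print("ring",(w2p("scene",[.4566,-.1846,z])-[150,120])*6)
print("tip",(w2p("scene",[.4562,-.1856,.074])-[150,120])*6)
E
```

```text
0 -0.0095 [[377.0, 342.0], [435.0, 349.0]]
0 0.0095 [[366.0, 372.0], [424.0, 380.0]]
0.01 -0.0095 [[374.0, 327.0], [432.0, 335.0]]
0.01 0.0095 [[363.0, 358.0], [422.0, 366.0]]
0.02 -0.0095 [[371.0, 313.0], [430.0, 320.0]]
0.02 0.0095 [[359.0, 343.0], [419.0, 351.0]]
0.03 -0.0095 [[368.0, 298.0], [427.0, 306.0]]
0.03 0.0095 [[356.0, 329.0], [416.0, 336.0]]
0.04 -0.0095 [[364.0, 283.0], [424.0, 291.0]]
0.04 0.0095 [[353.0, 314.0], [413.0, 321.0]]
ring [[401.91715143 366.26545083]]
ring [[397.76535329 346.28149234]]
tip [[381.88561598 278.18457648]]
```

The jaws closed past 44 mm without meeting the ring. The wrist and scene pictures both put the finger ends well above the reported TCP. I'll back off and do a gentle touch test on bare table before going on.

Call:
{"op": "drive_tool", "data": {"deltas": [{"dx": 0,"dy": 0,"dz": -0.05,"wx": 0,"wy": 0,"wz": 0},{"dx": 0,"dy": 0,"dz": -0.1,"wx": 0,"wy": 0,"wz": 0},{"dx": -0.05,"dy": -0.05,"dz": -0.1,"wx": 0,"wy": 0,"wz": 0},{"dx": -0.104,"dy": -0.105,"dz": -0.1,"wx": 0,"wy": 0,"wz": 0},{"dx": -0.104,"dy": -0.105,"dz": -0.1,"wx": 0,"wy": 0,"wz": 0},{"dx": -0.104,"dy": -0.105,"dz": -0.06,"wx": 0,"wy": 0,"wz": 0},{"dx": -0.104,"dy": -0.105,"dz": -0.02,"wx": 0,"wy": 0,"wz": 0},{"dx": -0.104,"dy": -0.105,"dz": 0.0,"wx": 0,"wy": 0,"wz": 0},{"dx": -0.104,"dy": -0.105,"dz": 0.01,"wx": 0,"wy": 0,"wz": 0},{"dx": -0.104,"dy": -0.105,"dz": 0.012,"wx": 0,"wy": 0,"wz": 0},{"dx": -0.104,"dy": -0.105,"dz": 0.012,"wx": 0,"wy": 0,"wz": 0}], "gripper": 0.3}}

```text
time_s: 4.65
tcp_pos: [0.5616, -0.2898, 0.008]
ee_rot: [[-1.0, -0.001, 0.001], [-0.001, 1.0, -0.001], [-0.001, -0.001, -1.0]]
wrist_force: [0.3, 0.3, -0.0]
gripper_width: 0.301
```

```bash
python3 wl.py w4; python3 - <<'E'
from h import *
for n in ("scene","top"):
    im=cams.capture(n)[:,:,::-1]
    s=r.sense();p=w2p(n,s['tcp_pos'])[0]; print(n,p,w2p(n,s['tcp_pos']+[0,0,.038])[0])
    x,y=int(p[0])-60,int(p[1])-65
    print(x,y)
    cv2.imwrite(f"pics/{n}4.png",cv2.resize(im[y:y+95,x:x+120],None,fx=6,fy=6,interpolation=cv2.INTER_CUBIC))
E
```

```text
4.65 [ 0.56161193 -0.28978325  0.00803571] [[-1.0, -0.0008, 0.0015], [-0.0008, 1.0, -0.0007], [-0.0015, -0.0007, -1.0]] [-1.26348045e+01  3.21653819e+01 -1.05175264e+01  2.74183556e-02
 -4.72272231e+01 -7.73407012e+01]
scene [168.88088916 206.93381108] [165.4250034  198.10029073]
108 141
top [383.13279567 202.5102668 ] [385.9827315  200.29421286]
323 137
```

View pics/scene4.png

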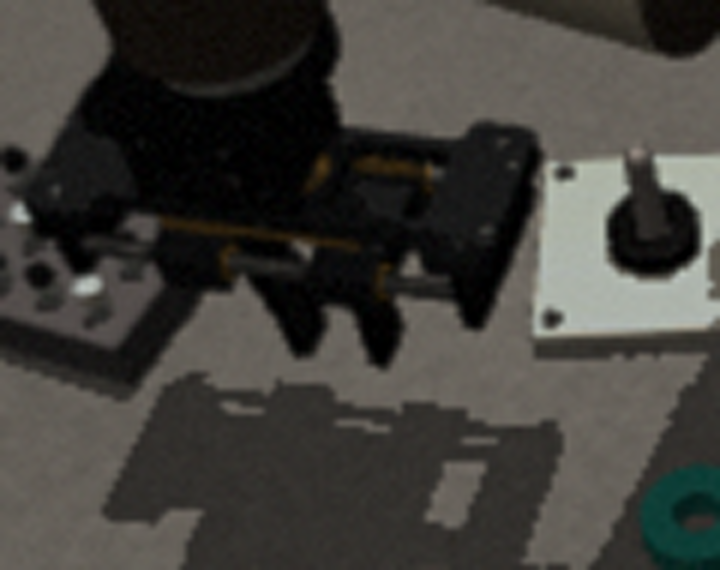

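View pics/w4.png

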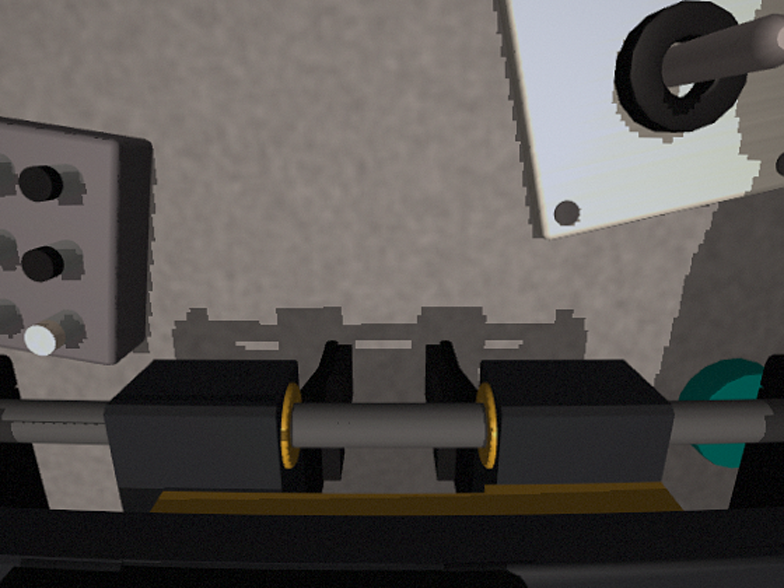

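Finger ends sit at about (305,355)/(380,365) in the scene crop, clearly off their shadow and roughly 35–40 mm above where the TCP should be. I'll lower in small guarded steps.

Call:
{"op": "drive_tool", "data": {"deltas": [{"dx": 0,"dy": 0,"dz": 0.005,"wx": 0,"wy": 0,"wz": 0},{"dx": 0,"dy": 0,"dz": 0.01,"wx": 0,"wy": 0,"wz": 0},{"dx": 0,"dy": 0,"dz": 0.014,"wx": 0,"wy": 0,"wz": 0},{"dx": 0,"dy": 0,"dz": 0.018,"wx": 0,"wy": 0,"wz": 0},{"dx": 0,"dy": 0,"dz": 0.02,"wx": 0,"wy": 0,"wz": 0},{"dx": 0,"dy": 0,"dz": 0.02,"wx": 0,"wy": 0,"wz": 0}]}}

```text
time_s: 5.4
tcp_pos: [0.5605, -0.2895, -0.0134]
ee_rot: [[-1.0, -0.0, -0.001], [-0.0, 1.0, 0.0], [0.001, 0.0, -1.0]]
wrist_force: [-0.5, 1.2, -0.5]
gripper_width: 0.305
```

Call:
{"op": "drive_tool", "data": {"deltas": [{"dx": 0,"dy": 0,"dz": 0.004,"wx": 0,"wy": 0,"wz": 0},{"dx": 0,"dy": 0,"dz": 0.008,"wx": 0,"wy": 0,"wz": 0},{"dx": 0,"dy": 0,"dz": 0.01,"wx": 0,"wy": 0,"wz": 0},{"dx": 0,"dy": 0,"dz": 0.01,"wx": 0,"wy": 0,"wz": 0}]}}

```text
time_s: 5.8
tcp_pos: [0.5605, -0.2895, -0.0234]
ee_rot: [[-1.0, -0.0, -0.001], [-0.0, 1.0, 0.0], [0.001, 0.0, -1.0]]
wrist_force: [0.6, 0.1, -0.3]
gripper_width: 0.301
```

```bash
python3 wl.py w5; python3 - <<'E'
from h import *
im=cams.capture("scene")[:,:,::-1]
cv2.imwrite(f"pics/scene5.png",cv2.resize(im[141:236,108:228],None,fx=6,fy=6,interpolation=cv2.INTER_CUBIC))
E
```

```text
5.8 [ 0.56046975 -0.2894694  -0.02337023] [[-1.0, -0.0003, -0.0009], [-0.0003, 1.0, 0.0002], [0.0009, 0.0002, -1.0]] [-1.26423071e+01  3.44198600e+01 -1.19095932e+01 -3.65482757e-03
 -4.37246540e+01 -7.73406406e+01]
```

View pics/scene5.png

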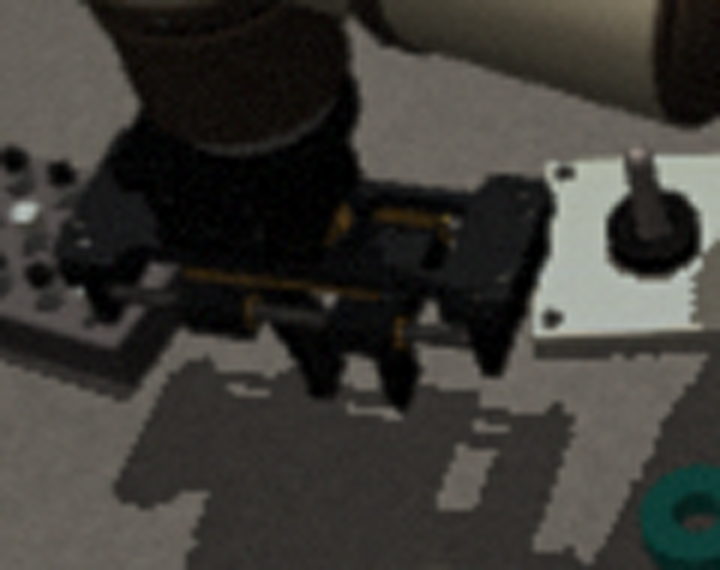

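View pics/w5.png

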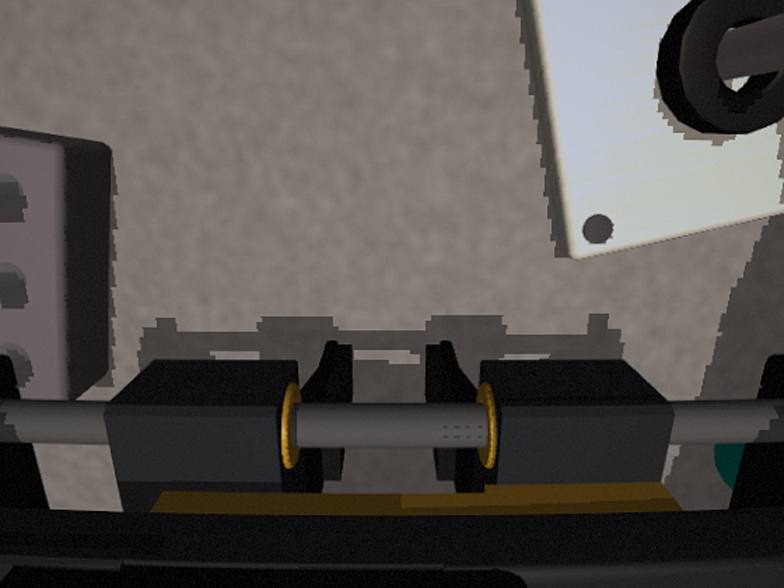

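Call:
{"op": "drive_tool", "data": {"deltas": [{"dx": 0,"dy": 0.02,"dz": 0,"wx": 0,"wy": 0,"wz": 0},{"dx": 0,"dy": 0.02,"dz": 0.003,"wx": 0,"wy": 0,"wz": 0},{"dx": 0,"dy": 0.02,"dz": 0.006,"wx": 0,"wy": 0,"wz": 0},{"dx": 0,"dy": 0.02,"dz": 0.008,"wx": 0,"wy": 0,"wz": 0},{"dx": 0,"dy": 0.02,"dz": 0.008,"wx": 0,"wy": 0,"wz": 0}]}}

```text
time_s: 6.4
tcp_pos: [0.5605, -0.2699, -0.0313]
ee_rot: [[-1.0, 0.0, -0.001], [0.0, 1.0, 0.0], [0.001, 0.0, -1.0]]
wrist_force: [-0.6, -0.9, -0.4]
gripper_width: 0.302
```

Call:
{"op": "drive_tool", "data": {"deltas": [{"dx": 0,"dy": 0,"dz": 0.001,"wx": 0,"wy": 0,"wz": 0},{"dx": 0,"dy": 0,"dz": 0.002,"wx": 0,"wy": 0,"wz": 0},{"dx": 0,"dy": 0,"dz": 0.002,"wx": 0,"wy": 0,"wz": 0}]}}

```text
time_s: 6.7
tcp_pos: [0.5607, -0.2697, -0.033]
ee_rot: [[-1.0, -0.0, -0.0], [-0.0, 1.0, 0.0], [0.0, 0.0, -1.0]]
wrist_force: [-0.0, 0.3, -0.2]
gripper_width: 0.301
```

Call:
{"op": "drive_tool", "data": {"deltas": [{"dx": 0,"dy": 0,"dz": 0.001,"wx": 0,"wy": 0,"wz": 0},{"dx": 0,"dy": 0,"dz": 0.002,"wx": 0,"wy": 0,"wz": 0},{"dx": 0,"dy": 0,"dz": 0.002,"wx": 0,"wy": 0,"wz": 0}]}}

```text
time_s: 7.0
tcp_pos: [0.5607, -0.2695, -0.035]
ee_rot: [[-1.0, -0.0, -0.0], [-0.0, 1.0, 0.0], [0.0, 0.0, -1.0]]
wrist_force: [0.5, 0.3, -0.5]
gripper_width: 0.3
```

Call:
{"op": "drive_tool", "data": {"deltas": [{"dx": 0,"dy": 0,"dz": 0.001,"wx": 0,"wy": 0,"wz": 0},{"dx": 0,"dy": 0,"dz": 0.0015,"wx": 0,"wy": 0,"wz": 0},{"dx": 0,"dy": 0,"dz": 0.0015,"wx": 0,"wy": 0,"wz": 0}]}}

```text
time_s: 7.3
tcp_pos: [0.5607, -0.2695, -0.0364]
ee_rot: [[-1.0, -0.0, -0.0], [-0.0, 1.0, 0.0], [0.0, 0.0, -1.0]]
wrist_force: [0.7, -0.7, 0.8]
gripper_width: 0.3
```

Call:
{"op": "drive_tool", "data": {"deltas": [{"dx": 0,"dy": 0,"dz": 0.001,"wx": 0,"wy": 0,"wz": 0},{"dx": 0,"dy": 0,"dz": 0.001,"wx": 0,"wy": 0,"wz": 0},{"dx": 0,"dy": 0,"dz": 0.001,"wx": 0,"wy": 0,"wz": 0}]}}

```text
time_s: 7.6
tcp_pos: [0.5608, -0.2695, -0.0374]
ee_rot: [[-1.0, -0.0, -0.0], [-0.0, 1.0, 0.0], [0.0, 0.0, -1.0]]
wrist_force: [-0.1, -0.2, 0.2]
gripper_width: 0.304
```

```bash
python3 wl.py w6; python3 - <<'E'
from h import *
im=cams.capture("scene")[:,:,::-1]
cv2.imwrite(f"pics/scene6.png",cv2.resize(cv2.convertScaleAbs(im[155:225,108:208],alpha=1.8),None,fx=8,fy=8,interpolation=cv2.INTER_CUBIC))
E
```

```text
7.6 [ 0.56081303 -0.26954781 -0.03738048] [[-1.0, -0.0003, -0.0], [-0.0003, 1.0, 0.0], [0.0, 0.0, -1.0]] [-1.07894091e+01  3.48484714e+01 -1.38163309e+01 -3.37633929e-04
 -4.13373297e+01 -7.91914225e+01]
```

View pics/scene6.png

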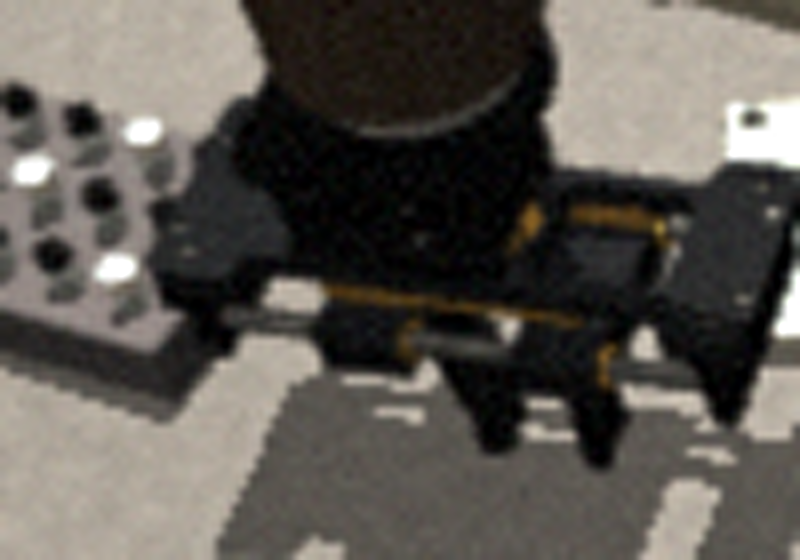

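View pics/w6.png

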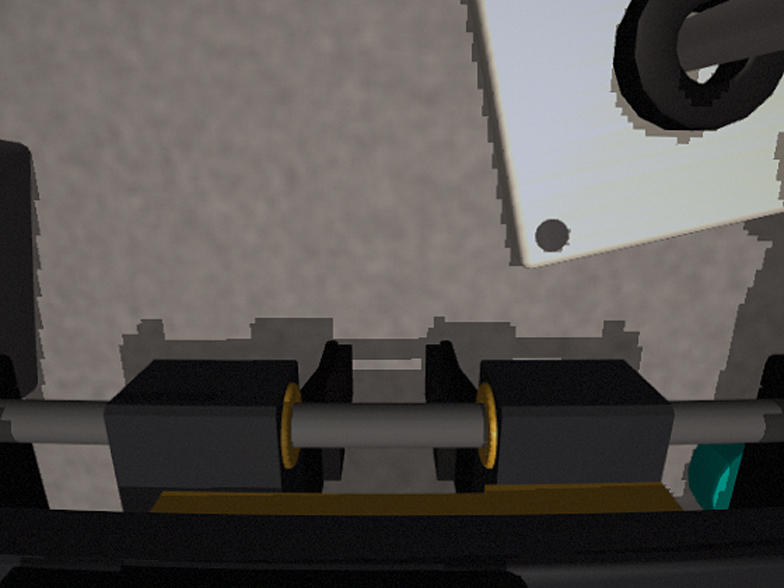

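```bash
python3 - <<'E'
from h import *
f=lambda u,v:((u+.5)/8-.5+108,(v+.5)/8-.5+155)
def atx(uv,x):
    o,d=ray("scene",uv); return o+d*(x-o[0])/d[0]
for n,uv in [("endpiece",(730,425)),("Ltip",(497,452)),("Rtip",(602,466)),("rod",(465,343)),("Lblockbottom",(400,368))]:
    for x in (.53,.55,.56,.57,.58,.6): print(n,x,np.round(atx(f(*uv),x)[1:],4))
E
```

```text
endpiece 0.53 [-0.2216 -0.0212]
endpiece 0.55 [-0.2103  0.0074]
endpiece 0.56 [-0.2047  0.0216]
endpiece 0.57 [-0.199   0.0359]
endpiece 0.58 [-0.1934  0.0501]
endpiece 0.6 [-0.1821  0.0787]
Ltip 0.53 [-0.3154 -0.0579]
Ltip 0.55 [-0.301  -0.0282]
Ltip 0.56 [-0.2938 -0.0133]
Ltip 0.57 [-0.2866  0.0016]
Ltip 0.58 [-0.2793  0.0164]
Ltip 0.6 [-0.2649  0.0462]
Rtip 0.53 [-0.2759 -0.0574]
Rtip 0.55 [-0.2627 -0.0277]
Rtip 0.56 [-0.2562 -0.0128]
Rtip 0.57 [-0.2496  0.002 ]
Rtip 0.58 [-0.2431  0.0169]
Rtip 0.6 [-0.23    0.0466]
rod 0.53 [-0.3113  0.0057]
rod 0.55 [-0.297   0.0333]
rod 0.56 [-0.2898  0.0471]
rod 0.57 [-0.2827  0.0609]
rod 0.58 [-0.2755  0.0747]
rod 0.6 [-0.2612  0.1024]
Lblockbottom 0.53 [-0.3402 -0.0143]
Lblockbottom 0.55 [-0.3249  0.014 ]
Lblockbottom 0.56 [-0.3173  0.0281]
Lblockbottom 0.57 [-0.3097  0.0423]
Lblockbottom 0.58 [-0.302   0.0564]
Lblockbottom 0.6 [-0.2868  0.0847]
```

```bash
python3 - <<'E'
from h import *
import pickle
f=lambda u,v:((u+.5)/4-.5+185,(v+.5)/4-.5+150)
P=np.array([p2w("top",f(*q),.015) for q in [(570,307),(712,270),(752,415),(607,455)]]); print(P.round(4))
for n in ("w2","w4","w6"):
    s=pickle.load(open(n+".pkl","rb"))
    print(n,s['tcp_pos'],(w2p("wrist",P,s)*1.4).round(0).tolist(), (w2p("wrist",[.4562,-.1856,.074],s)*1.4).round(0))
    s['tcp_pos']=s['tcp_pos']+[0,0,.038]
    print("  +38",(w2p("wrist",P,s)*1.4).round(0).tolist())
# solve pose z from P3P-like: optimise xyz offset w6 using corner & hole
E
```

```text
[[ 0.4969 -0.125   0.015 ]
 [ 0.5205 -0.2274  0.015 ]
 [ 0.4166 -0.2502  0.015 ]
 [ 0.3915 -0.1467  0.015 ]]
w2 [ 0.52914603 -0.18899838  0.1998649 ] [[470.0, 205.0], [338.0, 235.0], [304.0, 95.0], [446.0, 58.0]] [[392. 151.]]
  +38 [[463.0, 199.0], [343.0, 227.0], [312.0, 100.0], [440.0, 66.0]]
w4 [ 0.56161193 -0.28978325  0.00803571] [[798.0, 183.0], [543.0, 239.0], [500.0, -55.0], [791.0, -117.0]] [[787.  39.]]
  +38 [[737.0, 176.0], [519.0, 224.0], [481.0, -21.0], [726.0, -76.0]]
w6 [ 0.56081303 -0.26954781 -0.03738048] [[848.0, 196.0], [522.0, 268.0], [460.0, -119.0], [840.0, -193.0]] [[871.  -9.]]
  +38 [[764.0, 185.0], [496.0, 244.0], [444.0, -62.0], [751.0, -130.0]]
```

Call:
{"op": "drive_tool", "data": {"deltas": [{"dx": 0,"dy": 0,"dz": 0.001,"wx": 0,"wy": 0,"wz": 0},{"dx": 0,"dy": 0,"dz": 0.001,"wx": 0,"wy": 0,"wz": 0}]}}

```text
time_s: 7.9
tcp_pos: [0.561, -0.2696, -0.0379]
ee_rot: [[-1.0, -0.001, 0.0], [-0.001, 1.0, -0.0], [-0.0, -0.0, -1.0]]
wrist_force: [-0.5, 0.2, 2.8]
gripper_width: 0.298
```

Call:
{"op": "drive_tool", "data": {"deltas": [{"dx": 0,"dy": 0,"dz": 0.001,"wx": 0,"wy": 0,"wz": 0},{"dx": 0,"dy": 0,"dz": 0.001,"wx": 0,"wy": 0,"wz": 0}]}}

```text
time_s: 8.1
tcp_pos: [0.561, -0.2696, -0.0379]
ee_rot: [[-1.0, -0.001, 0.0], [-0.001, 1.0, -0.0], [-0.0, -0.0, -1.0]]
wrist_force: [-2.9, 2.5, 8.4]
gripper_width: 0.295
```

Call:
{"op": "drive_tool", "data": {"deltas": [{"dx": 0,"dy": 0,"dz": 0.001,"wx": 0,"wy": 0,"wz": 0},{"dx": 0,"dy": 0,"dz": 0.001,"wx": 0,"wy": 0,"wz": 0}]}}

```text
time_s: 8.3
tcp_pos: [0.561, -0.2697, -0.038]
ee_rot: [[-1.0, -0.001, 0.0], [-0.001, 1.0, -0.001], [-0.0, -0.001, -1.0]]
wrist_force: [-3.2, 2.0, 12.6]
gripper_width: 0.301
```

Contact came at a reported TCP height of −37.8 mm. So the fingertips really end 37.8 mm short of the stated TCP, and only about 32 mm of finger sticks out below the gripper body. A straight-down grasp at plate level would ram the body onto the 59 mm post. I'll grasp the two lowest parts with the tool tilted about 56° so the post passes in front of the body. First a trial of that tilt in free air over the stand.

Call:
{"op": "drive_tool", "data": {"deltas": [{"dx": 0,"dy": 0,"dz": -0.05,"wx": 0,"wy": 0,"wz": 0},{"dx": 0,"dy": 0,"dz": -0.1,"wx": 0,"wy": 0,"wz": 0},{"dx": 0.03,"dy": 0.03,"dz": -0.14,"wx": 0,"wy": 8,"wz": 0},{"dx": 0.06,"dy": 0.06,"dz": -0.16,"wx": 0,"wy": 16,"wz": 0},{"dx": 0.09,"dy": 0.085,"dz": -0.16,"wx": 0,"wy": 24,"wz": 0},{"dx": 0.12,"dy": 0.085,"dz": -0.16,"wx": 0,"wy": 32,"wz": 0},{"dx": 0.14,"dy": 0.085,"dz": -0.16,"wx": 0,"wy": 40,"wz": 0},{"dx": 0.14,"dy": 0.085,"dz": -0.16,"wx": 0,"wy": 48,"wz": 0},{"dx": 0.14,"dy": 0.085,"dz": -0.16,"wx": 0,"wy": 56,"wz": 0},{"dx": 0.14,"dy": 0.085,"dz": -0.16,"wx": 0,"wy": 56,"wz": 0},{"dx": 0.14,"dy": 0.085,"dz": -0.16,"wx": 0,"wy": 56,"wz": 0}], "gripper": 0.8}}

```text
time_s: 9.4
tcp_pos: [0.4206, -0.1846, 0.1179]
ee_rot: [[-0.557, -0.0, -0.831], [-0.0, 1.0, -0.0], [0.831, 0.0, -0.557]]
wrist_force: [-0.4, -1.0, -0.1]
gripper_width: 0.799
```

```bash
python3 wl.py w7; python3 - <<'E'
from h import *
im=cams.capture("scene")[:,:,::-1]
cv2.imwrite(f"pics/scene7.png",cv2.resize(cv2.convertScaleAbs(im[80:230,120:320],alpha=1.5),None,fx=4,fy=4,interpolation=cv2.INTER_CUBIC))
E
```

```text
9.4 [ 0.42058973 -0.18458857  0.11786913] [[-0.5568, -0.0004, -0.8307], [-0.0003, 1.0, -0.0003], [0.8307, 0.0001, -0.5568]] [  -1.99870511   42.89655679    3.39148972    1.74848096 -106.63965417
  -88.37040147]
```

View pics/scene7.png

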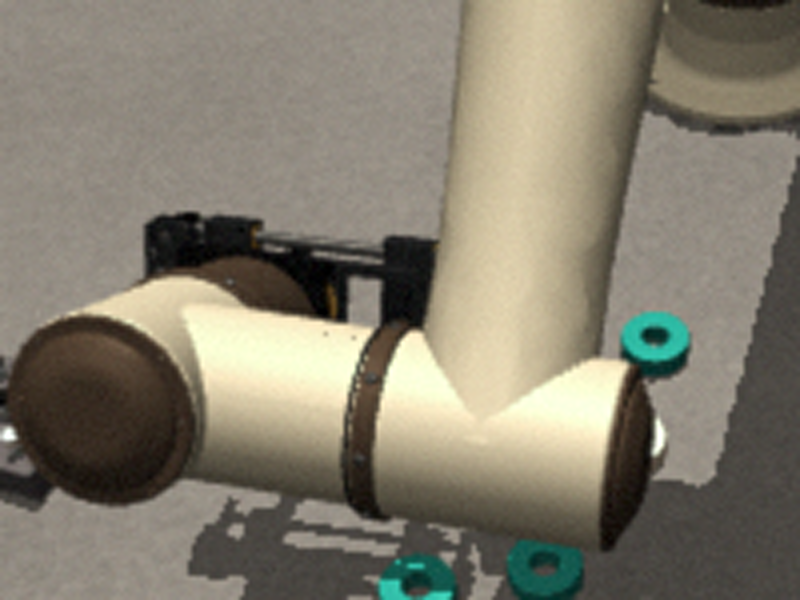

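View pics/w7.png

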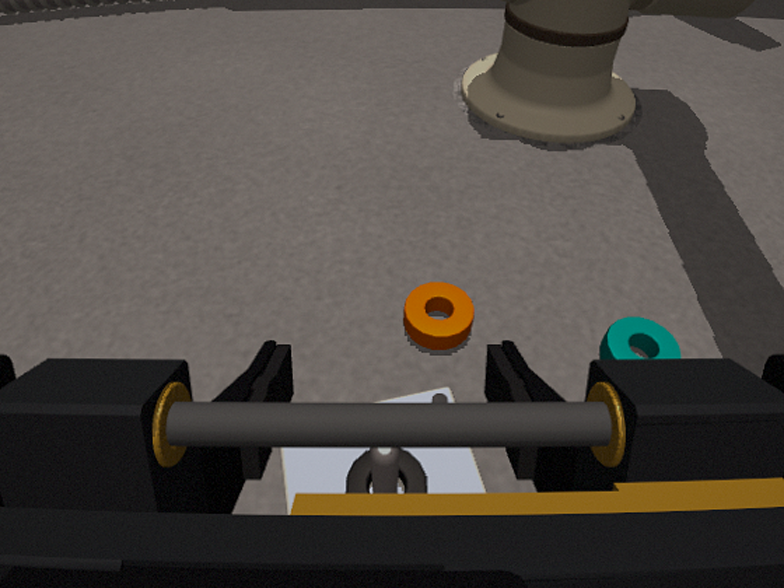

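```bash
python3 - <<'E'
from h import *
import pickle
s=pickle.load(open("w7.pkl","rb"));p=s['tcp_pos'];R=s['ee_rot']
for L in (.0378,.07,.1,.15,.2,.25,.3,.35):
    X=p-L*R[:,2]; print(L,X.round(3),((w2p("scene",X)[0]-[120,80])*4).round(0))
    if L>=.2:
        for y in (.1,.2): print("    +y",y,((w2p("scene",X+[0,y,0])[0]-[120,80])*4).round(0), "-z.055",((w2p("scene",X+[0,y,-.055])[0]-[120,80])*4).round(0))
# arm planar fit
D=[([15.2984207,-7.10461104,-67.65],(.52914603,-.18899838,.1998649),-3.1325),([20.517,-30.025,-39.46],(.45678,-.18459,.01914),-3.0772),([32.165,-10.517,-47.227],(.56161,-.28978,.00804),-12.635),([34.848,-13.816,-41.337],(.5608,-.26955,-.03738),-10.789),([22.042,.453,-68.411],(.283,-.557,.184),-48.266),([42.897,3.391,-106.64],(.4206,-.1846,.1179),-2.0)]
from scipy.optimize import least_squares
def res(q,out=False):
    off,a,L1,L2,e,d,Lt,g=q; o=[]
    for (j2,j3,j5),P,j1 in D:
        c=np.radians(j1);r_=P[0]*np.cos(c)+P[1]*np.sin(c); lat=-P[0]*np.sin(c)+P[1]*np.cos(c)
        b=np.radians(j2-j3);t=np.radians(j2-j3-j5);J=np.radians(j2)
        rr=a+L1*np.sin(J)+L2*np.cos(b)+e*np.sin(b)+Lt*np.cos(t)+g*np.sin(t)
        zz=d+L1*np.cos(J)-L2*np.sin(b)+e*np.cos(b)-Lt*np.sin(t)+g*np.cos(t)
        o+= [lat-off,r_-rr,P[2]-zz]
    return np.array(o+[.001*(x) for x in q])
f=least_squares(res,[-.15,0,.4,.35,0,.3,.3,0]);print(f.x.round(3),np.abs(f.fun).max())
E
```

```text
0.0378 [ 0.452 -0.185  0.139] [363. 271.]
0.07 [ 0.479 -0.185  0.157] [347. 280.]
0.1 [ 0.504 -0.185  0.174] [331. 288.]
0.15 [ 0.545 -0.185  0.201] [302. 304.]
0.2 [ 0.587 -0.185  0.229] [269. 322.]
    +y 0.1 [449. 345.] -z.055 [460. 412.]
    +y 0.2 [634. 368.] -z.055 [635. 435.]
0.25 [ 0.628 -0.185  0.257] [233. 342.]
    +y 0.1 [423. 366.] -z.055 [436. 437.]
    +y 0.2 [619. 391.] -z.055 [621. 461.]
0.3 [ 0.67  -0.185  0.285] [192. 365.]
    +y 0.1 [394. 391.] -z.055 [409. 464.]
    +y 0.2 [602. 417.] -z.055 [605. 490.]
0.35 [ 0.711 -0.184  0.313] [146. 390.]
    +y 0.1 [361. 418.] -z.055 [379. 494.]
    +y 0.2 [583. 447.] -z.055 [587. 523.]
[-0.161  0.005  0.565  0.422  0.     0.159  0.344 -0.005] 0.008353889416985505
```

Call:
{"op": "drive_tool", "data": {"deltas": [{"dx": -0.025,"dy": 0,"dz": 0.0165,"wx": 0,"wy": 0,"wz": 0},{"dx": -0.05,"dy": 0,"dz": 0.033,"wx": 0,"wy": 0,"wz": 0},{"dx": -0.07,"dy": 0,"dz": 0.0463,"wx": 0,"wy": 0,"wz": 0},{"dx": -0.08,"dy": 0,"dz": 0.053,"wx": 0,"wy": 0,"wz": 0},{"dx": -0.085,"dy": 0,"dz": 0.0563,"wx": 0,"wy": 0,"wz": 0},{"dx": -0.085,"dy": 0,"dz": 0.0563,"wx": 0,"wy": 0,"wz": 0}]}}

```text
time_s: 10.1
tcp_pos: [0.422, -0.1847, 0.0186]
ee_rot: [[-0.561, -0.0, -0.828], [-0.0, 1.0, -0.0], [0.828, -0.0, -0.561]]
wrist_force: [-0.3, 0.6, -0.1]
gripper_width: 0.8
```

```bash
python3 wl.py w8; python3 - <<'E'
from h import *
im=cams.capture("top")[:,:,::-1]
x,y=300,180
cv2.imwrite(f"pics/top8.png",cv2.resize(cv2.convertScaleAbs(im[y:y+100,x:x+120],alpha=1.5),None,fx=6,fy=6,interpolation=cv2.INTER_CUBIC))
E
```

```text
10.1 [ 0.42196281 -0.18473716  0.0186345 ] [[-0.5608, -0.0004, -0.828], [-0.0, 1.0, -0.0005], [0.828, -0.0002, -0.5608]] [ -2.00380062  49.76545985   1.12545394   1.69845453 -97.23209909
 -88.65953815]
```

View pics/w8.png

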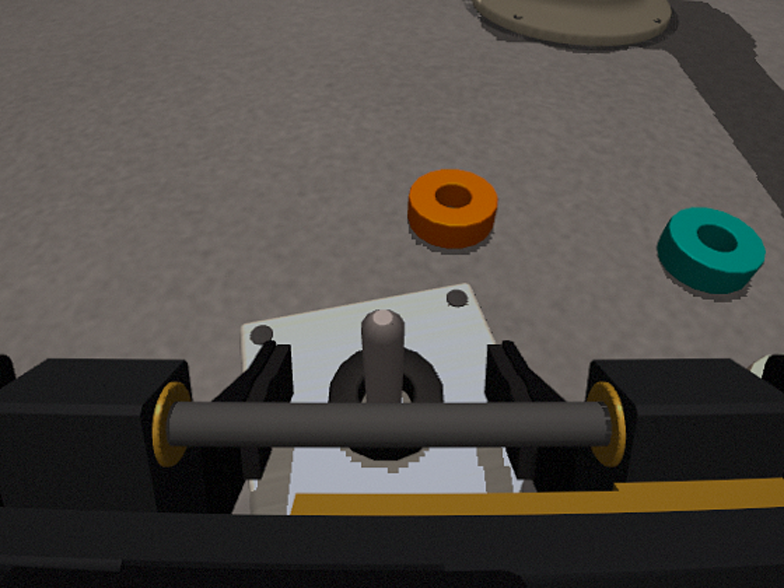

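View pics/top8.png

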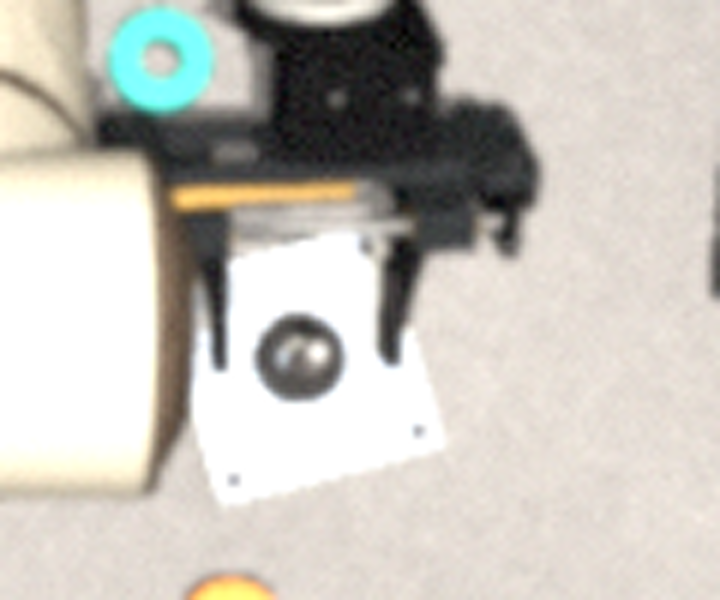

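Top crop: fingers at (220,365) and (390,362) straddle the ring (300,357). The post is well clear of the body. Last 11 mm down, then close.

Call:
{"op": "drive_tool", "data": {"deltas": [{"dx": -0.005,"dy": 0,"dz": 0.0034,"wx": 0,"wy": 0,"wz": 0},{"dx": -0.0095,"dy": 0,"dz": 0.0065,"wx": 0,"wy": 0,"wz": 0},{"dx": -0.0095,"dy": 0,"dz": 0.0065,"wx": 0,"wy": 0,"wz": 0}]}}

```text
time_s: 10.5
tcp_pos: [0.4211, -0.1845, 0.0056]
ee_rot: [[-0.558, -0.0, -0.83], [-0.0, 1.0, 0.0], [0.83, 0.0, -0.558]]
wrist_force: [-0.6, -0.2, -0.9]
gripper_width: 0.804
```

Call:
{"op": "drive_tool", "data": {"deltas": [{"dx": 0,"dy": 0,"dz": 0,"wx": 0,"wy": 0,"wz": 0},{"dx": 0,"dy": 0,"dz": 0,"wx": 0,"wy": 0,"wz": 0},{"dx": 0,"dy": 0,"dz": 0,"wx": 0,"wy": 0,"wz": 0},{"dx": 0,"dy": 0,"dz": 0,"wx": 0,"wy": 0,"wz": 0},{"dx": 0,"dy": 0,"dz": 0,"wx": 0,"wy": 0,"wz": 0},{"dx": 0,"dy": 0,"dz": 0,"wx": 0,"wy": 0,"wz": 0}], "gripper": 0.3}}

```text
time_s: 11.1
tcp_pos: [0.4216, -0.1846, 0.0063]
ee_rot: [[-0.559, -0.0, -0.829], [-0.0, 1.0, -0.0], [0.829, -0.0, -0.559]]
wrist_force: [0.2, 0.3, 0.7]
gripper_width: 0.484
```

Call:
{"op": "drive_tool", "data": {"deltas": [{"dx": 0,"dy": 0,"dz": 0,"wx": 0,"wy": 0,"wz": 0},{"dx": 0.003,"dy": 0,"dz": -0.002,"wx": 0,"wy": 0,"wz": 0},{"dx": 0.01,"dy": 0,"dz": -0.0067,"wx": 0,"wy": 0,"wz": 0},{"dx": 0.0166,"dy": 0,"dz": -0.0112,"wx": 0,"wy": 0,"wz": 0}]}}

```text
time_s: 11.5
tcp_pos: [0.4217, -0.1846, 0.0269]
ee_rot: [[-0.559, -0.0, -0.829], [-0.0, 1.0, -0.0], [0.829, -0.0, -0.559]]
wrist_force: [1.7, -0.2, -0.2]
gripper_width: 0.483
```

```bash
python3 wl.py w9
```

```text
11.5 [ 0.42165497 -0.18463202  0.02693914] [[-0.5593, -0.0004, -0.829], [-0.0002, 1.0, -0.0003], [0.829, -0.0001, -0.5593]] [ -1.99844586  49.1805218    1.23342735   1.69239986 -98.02437378
 -88.63674081]
```

View pics/w9.png

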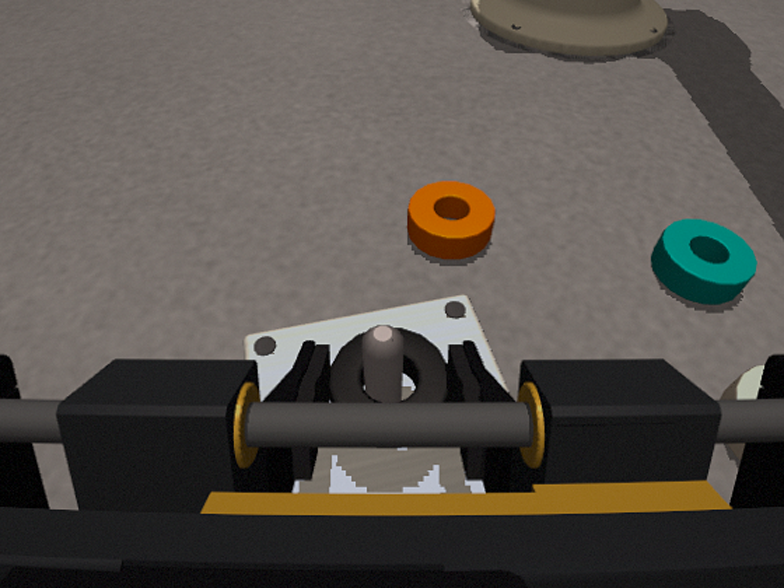

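The ring is held level around the post at (388,380). I'll lift it off and carry it to the tray.

Call:
{"op": "drive_tool", "data": {"deltas": [{"dx": 0.025,"dy": 0,"dz": -0.0168,"wx": 0,"wy": 0,"wz": 0},{"dx": 0.05,"dy": 0,"dz": -0.0337,"wx": 0,"wy": 0,"wz": 0},{"dx": 0.058,"dy": 0,"dz": -0.0391,"wx": 0,"wy": 0,"wz": 0},{"dx": 0.06,"dy": 0.04,"dz": -0.0369,"wx": 0,"wy": 0,"wz": 0},{"dx": 0.06,"dy": 0.085,"dz": -0.0369,"wx": 0,"wy": 0,"wz": 0},{"dx": 0.06,"dy": 0.13,"dz": -0.0369,"wx": 0,"wy": 0,"wz": 0},{"dx": 0.06,"dy": 0.175,"dz": -0.0369,"wx": 0,"wy": 0,"wz": 0},{"dx": 0.06,"dy": 0.22,"dz": -0.0369,"wx": 0,"wy": 0,"wz": 0},{"dx": 0.06,"dy": 0.265,"dz": -0.0369,"wx": 0,"wy": 0,"wz": 0},{"dx": 0.06,"dy": 0.31,"dz": -0.0369,"wx": 0,"wy": 0,"wz": 0},{"dx": 0.06,"dy": 0.345,"dz": -0.0369,"wx": 0,"wy": 0,"wz": 0},{"dx": 0.06,"dy": 0.356,"dz": -0.0369,"wx": 0,"wy": 0,"wz": 0},{"dx": 0.06,"dy": 0.356,"dz": -0.0369,"wx": 0,"wy": 0,"wz": 0},{"dx": 0.06,"dy": 0.356,"dz": -0.0369,"wx": 0,"wy": 0,"wz": 0}]}}

```text
time_s: 12.95
tcp_pos: [0.4183, 0.1705, 0.0965]
ee_rot: [[-0.559, -0.0, -0.829], [0.001, 1.0, -0.0], [0.829, -0.001, -0.559]]
wrist_force: [0.2, -0.5, -0.4]
gripper_width: 0.478
```

```bash
python3 wl.py w10;  python3 - <<'E'
from h import *
im=cams.capture("top")[:,:,::-1]
x,y=160,180
cv2.imwrite(f"pics/top10.png",cv2.resize(cv2.convertScaleAbs(im[y:y+110,x:x+130],alpha=1.2),None,fx=5,fy=5,interpolation=cv2.INTER_CUBIC))
E
```

```text
12.95 [0.4183302  0.1704991  0.09648882] [[-0.5586, -0.0, -0.8294], [0.0006, 1.0, -0.0004], [0.8294, -0.0008, -0.5586]] [  25.41036036   43.5436397    10.38475362  -22.05516454 -108.77341457
 -112.32440055]
```

View pics/w10.png

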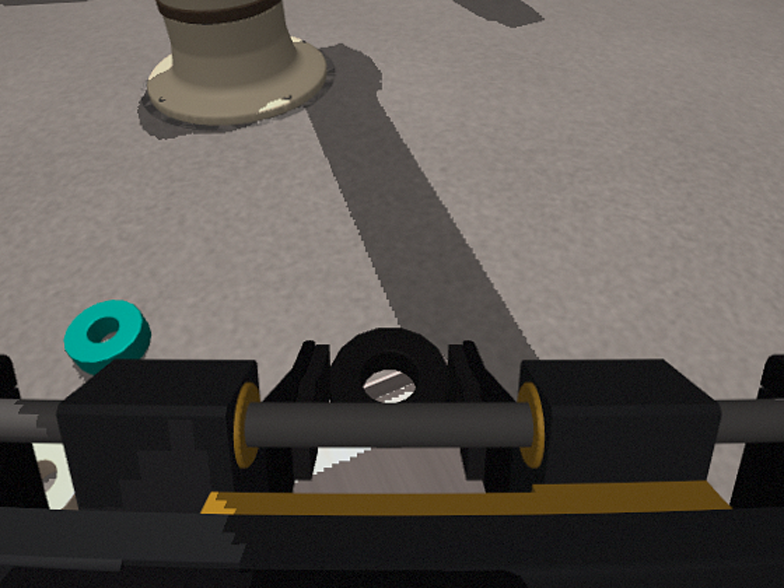

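View pics/top10.png

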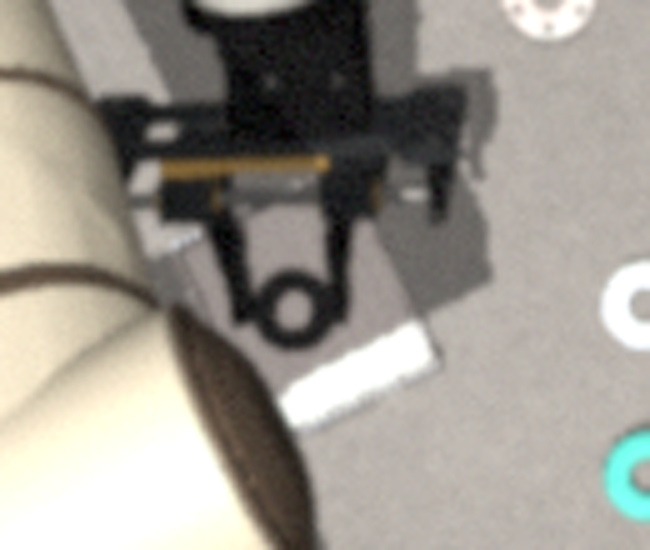

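Ring is held level above the tray (290,308 in top crop). Lowering.

Call:
{"op": "drive_tool", "data": {"deltas": [{"dx": -0.025,"dy": 0,"dz": 0.0168,"wx": 0,"wy": 0,"wz": 0},{"dx": -0.05,"dy": 0,"dz": 0.0337,"wx": 0,"wy": 0,"wz": 0},{"dx": -0.066,"dy": 0,"dz": 0.0445,"wx": 0,"wy": 0,"wz": 0},{"dx": -0.074,"dy": 0,"dz": 0.0499,"wx": 0,"wy": 0,"wz": 0},{"dx": -0.0767,"dy": 0,"dz": 0.0517,"wx": 0,"wy": 0,"wz": 0},{"dx": -0.0767,"dy": 0,"dz": 0.0517,"wx": 0,"wy": 0,"wz": 0}]}}

```text
time_s: 13.65
tcp_pos: [0.4189, 0.1712, 0.0043]
ee_rot: [[-0.559, -0.0, -0.829], [-0.0, 1.0, -0.0], [0.829, -0.0, -0.559]]
wrist_force: [-0.1, 0.5, 0.8]
gripper_width: 0.481
```

Call:
{"op": "drive_tool", "data": {"deltas": [{"dx": -0.003,"dy": 0,"dz": 0.002,"wx": 0,"wy": 0,"wz": 0},{"dx": -0.005,"dy": 0,"dz": 0.0034,"wx": 0,"wy": 0,"wz": 0},{"dx": -0.0065,"dy": 0,"dz": 0.0044,"wx": 0,"wy": 0,"wz": 0},{"dx": -0.0065,"dy": 0,"dz": 0.0044,"wx": 0,"wy": 0,"wz": 0}]}}

```text
time_s: 14.05
tcp_pos: [0.4185, 0.1714, -0.0037]
ee_rot: [[-0.559, -0.0, -0.829], [-0.0, 1.0, -0.0], [0.829, 0.0, -0.559]]
wrist_force: [-0.6, 0.2, -0.9]
gripper_width: 0.484
```

Call:
{"op": "drive_tool", "data": {"deltas": [{"dx": -0.0012,"dy": 0,"dz": 0.0008,"wx": 0,"wy": 0,"wz": 0},{"dx": -0.0018,"dy": 0,"dz": 0.0012,"wx": 0,"wy": 0,"wz": 0},{"dx": -0.0018,"dy": 0,"dz": 0.0012,"wx": 0,"wy": 0,"wz": 0}]}}

```text
time_s: 14.35
tcp_pos: [0.4185, 0.1714, -0.0057]
ee_rot: [[-0.559, -0.0, -0.829], [-0.0, 1.0, -0.0], [0.829, 0.0, -0.559]]
wrist_force: [-0.1, 0.3, 2.0]
gripper_width: 0.482
```

Call:
{"op": "drive_tool", "data": {"deltas": [{"dx": -0.0008,"dy": 0,"dz": 0.0006,"wx": 0,"wy": 0,"wz": 0},{"dx": -0.0008,"dy": 0,"dz": 0.0006,"wx": 0,"wy": 0,"wz": 0}]}}

```text
time_s: 14.55
tcp_pos: [0.4185, 0.1714, -0.0058]
ee_rot: [[-0.558, -0.001, -0.83], [-0.001, 1.0, -0.001], [0.83, 0.0, -0.558]]
wrist_force: [0.5, 0.9, 5.0]
gripper_width: 0.483
```

Contact at the expected height (force 5 N). Release and back out along the fingers.

Call:
{"op": "drive_tool", "data": {"deltas": [{"dx": 0,"dy": 0,"dz": 0,"wx": 0,"wy": 0,"wz": 0},{"dx": 0,"dy": 0,"dz": 0,"wx": 0,"wy": 0,"wz": 0},{"dx": 0,"dy": 0,"dz": 0,"wx": 0,"wy": 0,"wz": 0},{"dx": 0.005,"dy": 0,"dz": -0.02,"wx": 0,"wy": 0,"wz": 0},{"dx": 0.02,"dy": 0,"dz": -0.05,"wx": 0,"wy": 0,"wz": 0},{"dx": 0.05,"dy": 0,"dz": -0.08,"wx": 0,"wy": 0,"wz": 0},{"dx": 0.07,"dy": -0.04,"dz": -0.12,"wx": 0,"wy": 0,"wz": 0}], "gripper": 0.65}}

```text
time_s: 15.25
tcp_pos: [0.4754, 0.1405, 0.1132]
ee_rot: [[-0.561, -0.005, -0.828], [-0.004, 1.0, -0.003], [0.828, 0.002, -0.561]]
wrist_force: [1.3, -0.2, -0.6]
gripper_width: 0.646
```

```bash
python3 wl.py w11;  python3 - <<'E'
from h import *
im=cams.capture("top")[:,:,::-1]
cv2.imwrite(f"pics/top11.png",cv2.resize(cv2.convertScaleAbs(im[130:280,170:370],alpha=1.0),None,fx=4,fy=4,interpolation=cv2.INTER_CUBIC))
E
```

```text
15.25 [0.47542846 0.14046085 0.11320435] [[-0.5607, -0.0049, -0.828], [-0.004, 1.0, -0.0031], [0.828, 0.0016, -0.5607]] [  21.75166408   46.54072622   18.99818921  -19.6038359  -115.06412466
 -110.94760499]
```

View pics/top11.png

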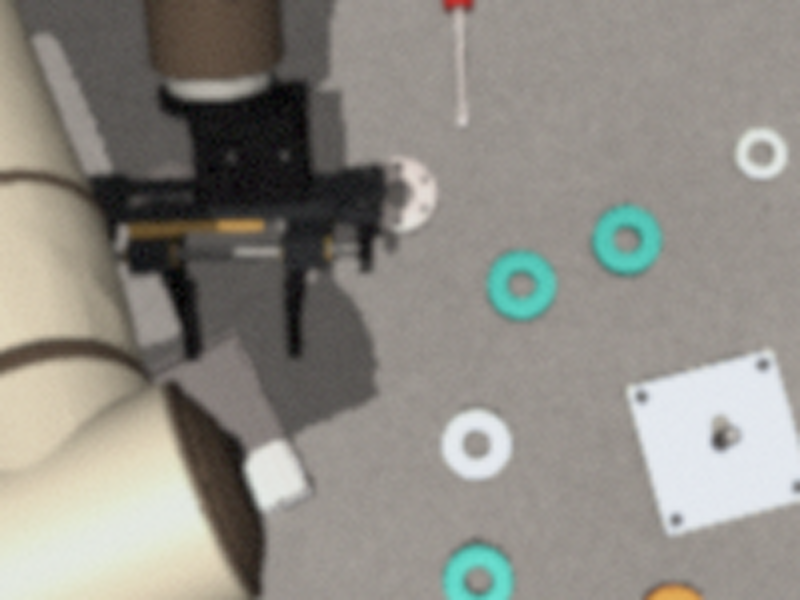

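View pics/w11.png

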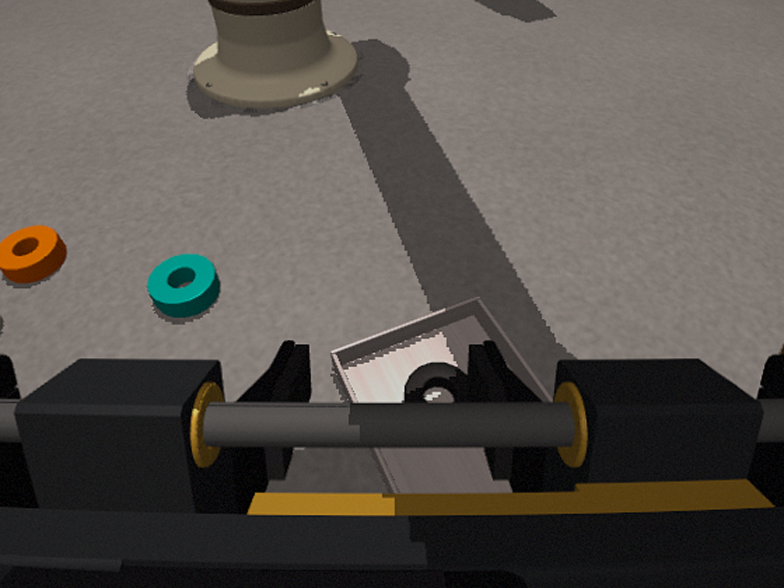

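The old ring lies flat in the tray (437,388). Next: the flange, with the same tilted grasp.

Call:
{"op": "drive_tool", "data": {"deltas": [{"dx": -0.024,"dy": -0.027,"dz": -0.025,"wx": 0,"wy": 0,"wz": 0},{"dx": -0.048,"dy": -0.054,"dz": -0.05,"wx": 0,"wy": 0,"wz": 0},{"dx": -0.072,"dy": -0.081,"dz": -0.075,"wx": 0,"wy": 0,"wz": 0},{"dx": -0.0927,"dy": -0.105,"dz": -0.0961,"wx": 0,"wy": 0,"wz": 0},{"dx": -0.0927,"dy": -0.105,"dz": -0.0961,"wx": 0,"wy": 0,"wz": 0},{"dx": -0.0927,"dy": -0.105,"dz": -0.0961,"wx": 0,"wy": 0,"wz": 0},{"dx": -0.0927,"dy": -0.105,"dz": -0.0961,"wx": 0,"wy": 0,"wz": 0}], "gripper": 0.85}}

```text
time_s: 16.05
tcp_pos: [0.6062, 0.0338, 0.0884]
ee_rot: [[-0.559, -0.001, -0.83], [-0.001, 1.0, -0.001], [0.83, 0.0, -0.559]]
wrist_force: [-0.1, 0.5, 0.3]
gripper_width: 0.846
```

```bash
python3 wl.py w12;  python3 - <<'E'
from h import *
im=cams.capture("top")[:,:,::-1]
cv2.imwrite(f"pics/top12.png",cv2.resize(im[120:220,170:310],None,fx=5.5,fy=5.5,interpolation=cv2.INTER_CUBIC))
E
```

```text
16.05 [0.60620333 0.03379722 0.08839948] [[-0.5585, -0.001, -0.8295], [-0.0007, 1.0, -0.0007], [0.8295, 0.0002, -0.5585]] [  12.24228283   59.87994798   41.95920155  -12.64361388 -126.84183572
 -104.528961  ]
```

View pics/top12.png

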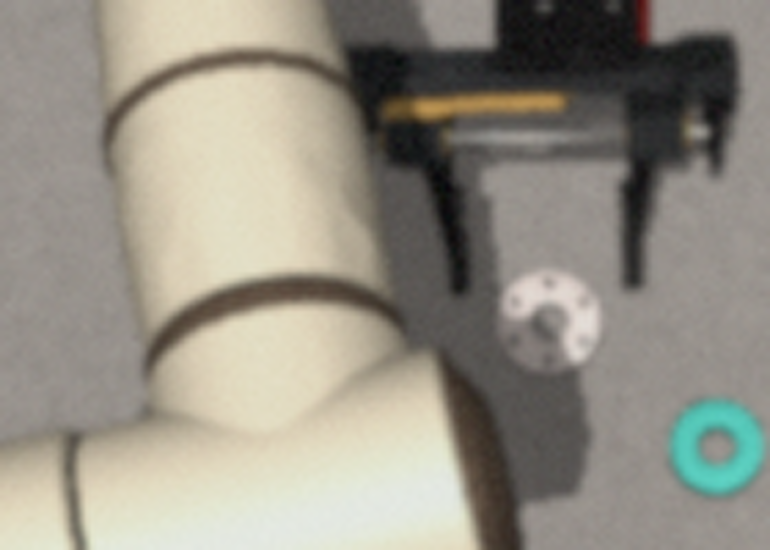

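View pics/w12.png

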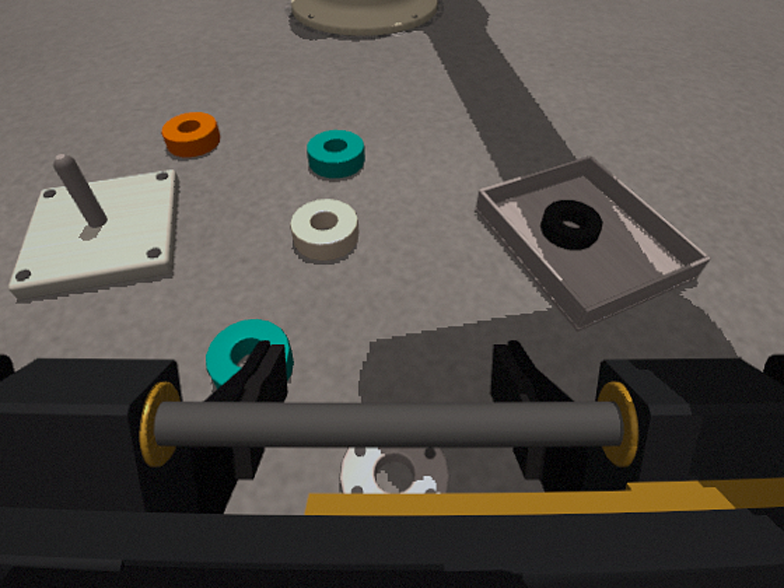

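```bash
python3 - <<'E'
from h import *
import pickle
s=pickle.load(open("w12.pkl","rb"))
k=5.5
print(p2w("top",((549.5)/k-.5+170,(321.5)/k-.5+120),.014))
print(p2w("wrist",(394.5/1.4-.5,474.5/1.4-.5),.014,s))
tip=s['tcp_pos']-.0378*s['ee_rot'][:,2];print(tip)
for y in(-.037,.037):print((w2p("top",tip+[0,y,0])[0]-[170,120])*k)
R=s['ee_rot'];print(R.T@(np.array([.607,.0365,.004])-s['tcp_pos']))
E
```

```text
[0.6427994  0.03611644 0.014     ]
[0.64298354 0.03741049 0.014     ]
[0.63755857 0.03382507 0.10951081]
[618.8716679  284.21329854]
[467.29357004 288.6667541 ]
[-0.07045656  0.00268722  0.04647433]
```

Call:
{"op": "drive_tool", "data": {"deltas": [{"dx": -0.02,"dy": 0.003,"dz": 0.013,"wx": 0,"wy": 0,"wz": 0},{"dx": -0.045,"dy": 0.003,"dz": 0.0294,"wx": 0,"wy": 0,"wz": 0},{"dx": -0.062,"dy": 0.003,"dz": 0.0405,"wx": 0,"wy": 0,"wz": 0},{"dx": -0.072,"dy": 0.003,"dz": 0.047,"wx": 0,"wy": 0,"wz": 0},{"dx": -0.077,"dy": 0.003,"dz": 0.0503,"wx": 0,"wy": 0,"wz": 0},{"dx": -0.08,"dy": 0.003,"dz": 0.0522,"wx": 0,"wy": 0,"wz": 0},{"dx": -0.08,"dy": 0.003,"dz": 0.0522,"wx": 0,"wy": 0,"wz": 0}], "gripper": 0.85}}

```text
time_s: 16.85
tcp_pos: [0.6085, 0.0361, -0.0065]
ee_rot: [[-0.56, -0.0, -0.829], [-0.0, 1.0, -0.0], [0.829, -0.0, -0.56]]
wrist_force: [0.4, -0.6, -0.5]
gripper_width: 0.852
```

Call:
{"op": "drive_tool", "data": {"deltas": [{"dx": -0.0005,"dy": 0.0005,"dz": 0.0015,"wx": 0,"wy": 0,"wz": 0},{"dx": -0.0005,"dy": 0.0005,"dz": 0.0015,"wx": 0,"wy": 0,"wz": 0},{"dx": -0.0005,"dy": 0.0005,"dz": 0.0015,"wx": 0,"wy": 0,"wz": 0},{"dx": -0.0005,"dy": 0.0005,"dz": 0.0015,"wx": 0,"wy": 0,"wz": 0},{"dx": -0.0005,"dy": 0.0005,"dz": 0.0015,"wx": 0,"wy": 0,"wz": 0},{"dx": -0.0005,"dy": 0.0005,"dz": 0.0015,"wx": 0,"wy": 0,"wz": 0}], "gripper": 0.3}}

```text
time_s: 17.45
tcp_pos: [0.6074, 0.0367, -0.0076]
ee_rot: [[-0.56, -0.001, -0.829], [-0.0, 1.0, -0.0], [0.829, 0.0, -0.56]]
wrist_force: [1.9, 1.0, 2.1]
gripper_width: 0.616
```

Call:
{"op": "drive_tool", "data": {"deltas": [{"dx": 0,"dy": 0,"dz": 0,"wx": 0,"wy": 0,"wz": 0},{"dx": 0.006,"dy": 0,"dz": -0.004,"wx": 0,"wy": 0,"wz": 0},{"dx": 0.02,"dy": 0,"dz": -0.0135,"wx": 0,"wy": 0,"wz": 0},{"dx": 0.045,"dy": 0,"dz": -0.0304,"wx": 0,"wy": 0,"wz": 0},{"dx": 0.07,"dy": 0,"dz": -0.0472,"wx": 0,"wy": 0,"wz": 0},{"dx": 0.09,"dy": 0,"dz": -0.0607,"wx": 0,"wy": 0,"wz": 0},{"dx": 0.09,"dy": 0,"dz": -0.0607,"wx": 0,"wy": 0,"wz": 0},{"dx": 0.09,"dy": 0,"dz": -0.0607,"wx": 0,"wy": 0,"wz": 0}]}}

```text
time_s: 18.25
tcp_pos: [0.6073, 0.0369, 0.1005]
ee_rot: [[-0.561, 0.0, -0.828], [-0.001, 1.0, 0.001], [0.828, 0.001, -0.561]]
wrist_force: [-0.8, -0.3, -2.5]
gripper_width: 0.614
```

```bash
python3 wl.py w13;  python3 - <<'E'
from h import *
im=cams.capture("top")[:,:,::-1]
cv2.imwrite(f"pics/top13.png",cv2.resize(im[120:220,170:310],None,fx=5.5,fy=5.5,interpolation=cv2.INTER_CUBIC))
E
```

```text
18.25 [0.6073141  0.03687907 0.10052045] [[-0.5608, 0.0002, -0.828], [-0.0007, 1.0, 0.0008], [0.828, 0.0011, -0.5608]] [  12.37935011   59.33422438   42.7836088   -13.07111619 -127.9725112
 -105.10543071]
```

View pics/top13.png

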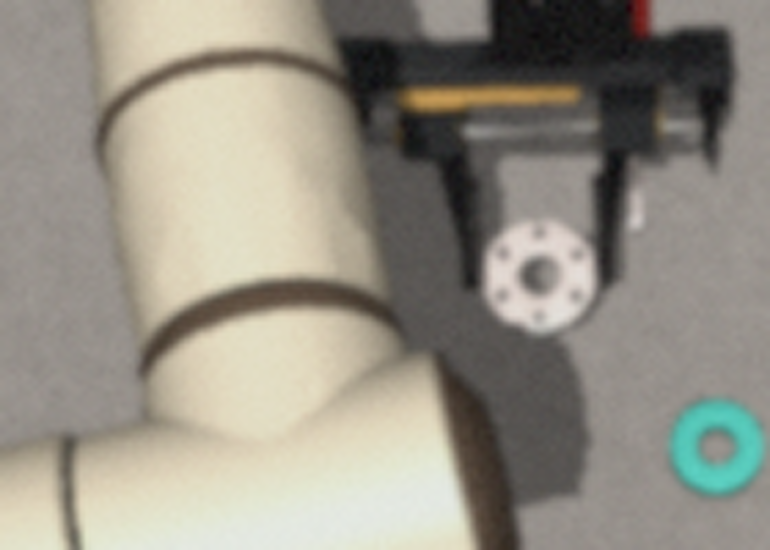

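View pics/w13.png

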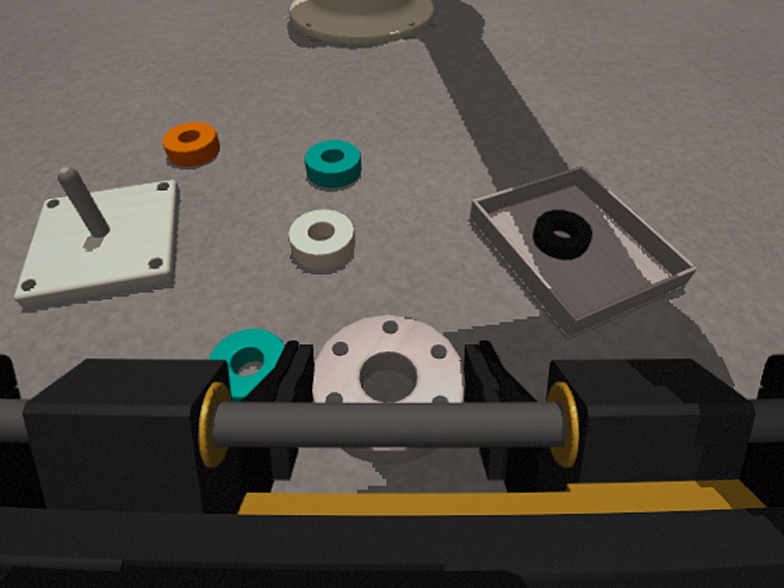

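```bash
python3 - <<'E'
from h import *
import pickle
s=pickle.load(open("w13.pkl","rb"));k=5.5;p=s['tcp_pos']
a=p2w("top",(540.5/k-.5+170,275.5/k-.5+120),p[2]+.0216);print(a,a-p)
b=p2w("wrist",(388.5/1.4-.5,378/1.4-.5),p[2]+.0216,s);print(b,b-p)
# outer rim top check: predicted rim for center
for c in (a,b,p+[.0354,0,.0216]):
  t=np.radians([0,90,180,270]);print((w2p("wrist",np.c_[c[0]+.028*np.cos(t),c[1]+.028*np.sin(t),t*0+c[2]],s)*1.4).round(0).tolist(),(w2p("wrist",np.c_[c[0]+.01*np.cos(t),c[1]+.01*np.sin(t),t*0+c[2]],s)*1.4).round(0).tolist())
E
```

```text
[0.64140197 0.03573381 0.12212045] [ 0.03408787 -0.00114526  0.0216    ]
[0.64283213 0.0374103  0.12212045] [0.03551803 0.00053122 0.0216    ]
[[383.0, 450.0], [461.0, 374.0], [384.0, 311.0], [305.0, 374.0]] [[383.0, 399.0], [411.0, 374.0], [383.0, 350.0], [355.0, 374.0]]
[[388.0, 454.0], [467.0, 377.0], [388.0, 314.0], [309.0, 377.0]] [[388.0, 403.0], [416.0, 377.0], [388.0, 353.0], [360.0, 377.0]]
[[386.0, 454.0], [465.0, 377.0], [386.0, 314.0], [308.0, 377.0]] [[386.0, 403.0], [414.0, 377.0], [386.0, 353.0], [358.0, 377.0]]
```

Flange is held level, offset from the TCP (35.4, 0.3) mm. Carrying it to hover over the post.

Call:
{"op": "drive_tool", "data": {"deltas": [{"dx": 0.0105,"dy": -0.022,"dz": 0.0154,"wx": 0,"wy": 0,"wz": 0},{"dx": 0.0262,"dy": -0.0556,"dz": 0.0386,"wx": 0,"wy": 0,"wz": 0},{"dx": 0.042,"dy": -0.089,"dz": 0.0618,"wx": 0,"wy": 0,"wz": 0},{"dx": 0.0575,"dy": -0.1224,"dz": 0.085,"wx": 0,"wy": 0,"wz": 0},{"dx": 0.073,"dy": -0.1558,"dz": 0.108,"wx": 0,"wy": 0,"wz": 0},{"dx": 0.089,"dy": -0.189,"dz": 0.131,"wx": 0,"wy": 0,"wz": 0},{"dx": 0.1,"dy": -0.212,"dz": 0.147,"wx": 0,"wy": 0,"wz": 0},{"dx": 0.1046,"dy": -0.2226,"dz": 0.1544,"wx": 0,"wy": 0,"wz": 0},{"dx": 0.1046,"dy": -0.2226,"dz": 0.1544,"wx": 0,"wy": 0,"wz": 0},{"dx": 0.1046,"dy": -0.2226,"dz": 0.1544,"wx": 0,"wy": 0,"wz": 0},{"dx": 0.1046,"dy": -0.2226,"dz": 0.1544,"wx": 0,"wy": 0,"wz": 0}]}}

```text
time_s: 19.45
tcp_pos: [0.4218, -0.1852, 0.1002]
ee_rot: [[-0.56, -0.002, -0.829], [-0.001, 1.0, -0.001], [0.829, 0.0, -0.56]]
wrist_force: [0.5, -0.1, -3.1]
gripper_width: 0.619
```

```bash
python3 wl.py w14;  python3 - <<'E'
from h import *
import pickle
im=cams.capture("top")[:,:,::-1]
cv2.imwrite(f"pics/top14.png",cv2.resize(im[195:270,305:405],None,fx=8,fy=8,interpolation=cv2.INTER_CUBIC))
s=pickle.load(open("w14.pkl","rb"));print((w2p("wrist",[.4562,-.1856,.074],s)*1.4).round(0))
E
```

```text
19.45 [ 0.42180283 -0.18517762  0.10016793] [[-0.5595, -0.0018, -0.8288], [-0.0011, 1.0, -0.0014], [0.8288, 0.0001, -0.5595]] [  -2.01314659   44.03092528    2.90588878    1.80926737 -104.82749238
  -88.34870461]
[[385. 430.]]
```

View pics/top14.png

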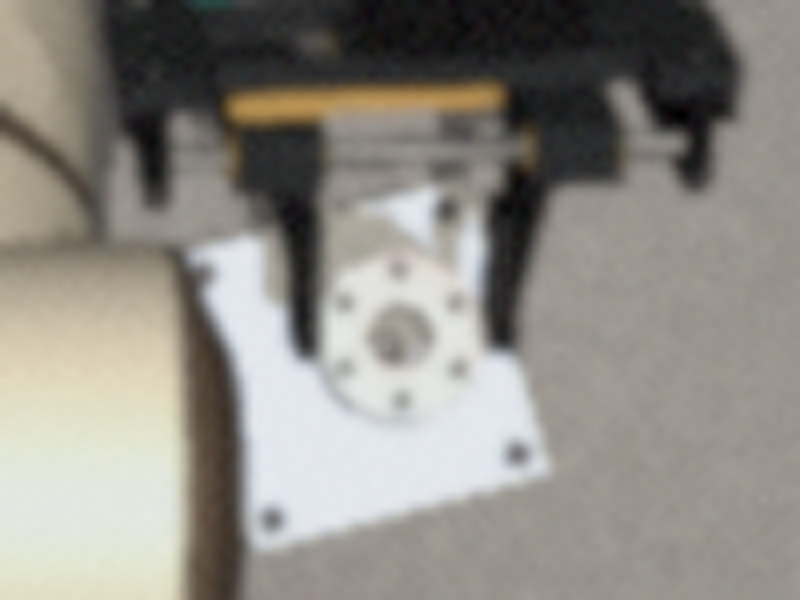

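View pics/w14.png

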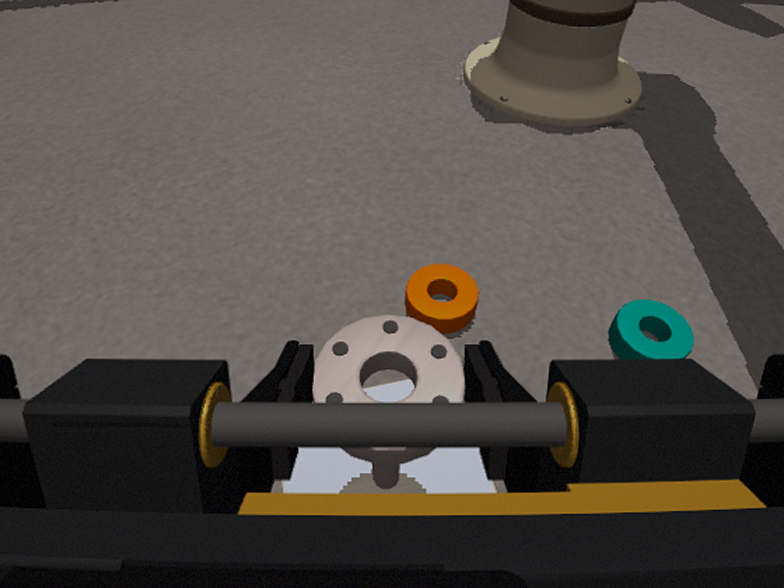

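Call:
{"op": "drive_tool", "data": {"deltas": [{"dx": -0.01,"dy": -0.0005,"dz": 0.0077,"wx": 0,"wy": 0,"wz": 0},{"dx": -0.02,"dy": -0.0005,"dz": 0.0145,"wx": 0,"wy": 0,"wz": 0},{"dx": -0.03,"dy": -0.0005,"dz": 0.0212,"wx": 0,"wy": 0,"wz": 0},{"dx": -0.038,"dy": -0.0005,"dz": 0.0267,"wx": 0,"wy": 0,"wz": 0},{"dx": -0.045,"dy": -0.0005,"dz": 0.0316,"wx": 0,"wy": 0,"wz": 0},{"dx": -0.045,"dy": -0.0005,"dz": 0.0316,"wx": 0,"wy": 0,"wz": 0}]}}

```text
time_s: 20.15
tcp_pos: [0.419, -0.1864, 0.0445]
ee_rot: [[-0.557, 0.0, -0.831], [-0.0, 1.0, 0.0], [0.831, 0.0, -0.557]]
wrist_force: [-0.2, -0.0, -1.7]
gripper_width: 0.617
```

```bash
python3 wl.py w15
```

```text
20.15 [ 0.41897917 -0.18641862  0.04452606] [[-0.5568, 0.0001, -0.8306], [-0.0003, 1.0, 0.0003], [0.8306, 0.0004, -0.5568]] [ -2.16587014  47.83685489   1.19373144   1.807878   -99.49596551
 -88.47912651]
```

View pics/w15.png

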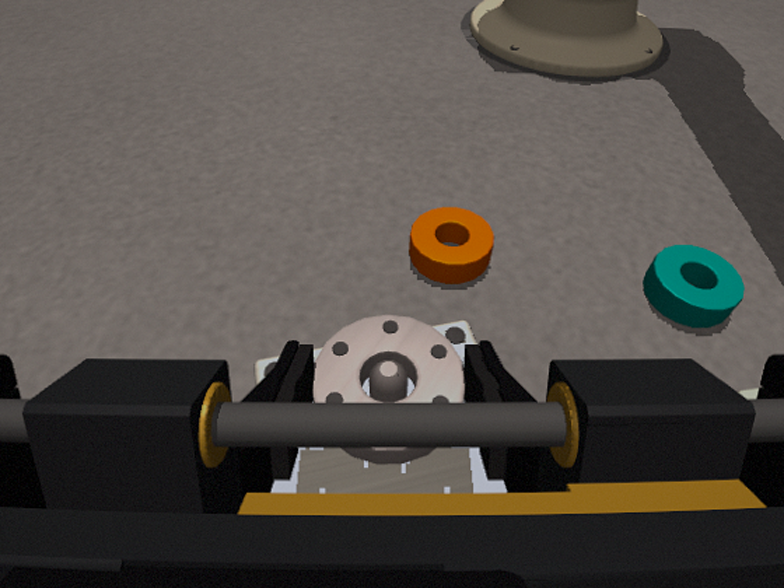

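Call:
{"op": "drive_tool", "data": {"deltas": [{"dx": -0.008,"dy": 0.0005,"dz": 0.004,"wx": 0,"wy": 0,"wz": 0},{"dx": -0.016,"dy": 0.0005,"dz": 0.0092,"wx": 0,"wy": 0,"wz": 0},{"dx": -0.022,"dy": 0.0005,"dz": 0.0131,"wx": 0,"wy": 0,"wz": 0},{"dx": -0.026,"dy": 0.0005,"dz": 0.0157,"wx": 0,"wy": 0,"wz": 0},{"dx": -0.0278,"dy": 0.0005,"dz": 0.0169,"wx": 0,"wy": 0,"wz": 0},{"dx": -0.0278,"dy": 0.0005,"dz": 0.0169,"wx": 0,"wy": 0,"wz": 0}]}}

```text
time_s: 20.8
tcp_pos: [0.4212, -0.1861, 0.013]
ee_rot: [[-0.559, -0.0, -0.829], [-0.0, 1.0, -0.0], [0.829, -0.0, -0.559]]
wrist_force: [0.3, -0.9, -2.7]
gripper_width: 0.618
```

Call:
{"op": "drive_tool", "data": {"deltas": [{"dx": -0.002,"dy": 0,"dz": 0.0014,"wx": 0,"wy": 0,"wz": 0},{"dx": -0.0035,"dy": 0,"dz": 0.0024,"wx": 0,"wy": 0,"wz": 0},{"dx": -0.0045,"dy": 0,"dz": 0.003,"wx": 0,"wy": 0,"wz": 0},{"dx": -0.0045,"dy": 0,"dz": 0.003,"wx": 0,"wy": 0,"wz": 0}]}}

```text
time_s: 21.2
tcp_pos: [0.4213, -0.186, 0.0078]
ee_rot: [[-0.559, -0.0, -0.829], [-0.0, 1.0, -0.0], [0.829, 0.0, -0.559]]
wrist_force: [0.3, -0.0, -2.4]
gripper_width: 0.618
```

Call:
{"op": "drive_tool", "data": {"deltas": [{"dx": -0.0008,"dy": 0,"dz": 0.0006,"wx": 0,"wy": 0,"wz": 0},{"dx": -0.0008,"dy": 0,"dz": 0.0006,"wx": 0,"wy": 0,"wz": 0}]}}

```text
time_s: 21.4
tcp_pos: [0.4214, -0.1861, 0.0074]
ee_rot: [[-0.559, -0.001, -0.829], [-0.0, 1.0, -0.001], [0.829, -0.0, -0.559]]
wrist_force: [0.2, 0.5, -0.2]
gripper_width: 0.614
```

Call:
{"op": "drive_tool", "data": {"deltas": [{"dx": -0.0006,"dy": 0,"dz": 0.0004,"wx": 0,"wy": 0,"wz": 0},{"dx": -0.0006,"dy": 0,"dz": 0.0004,"wx": 0,"wy": 0,"wz": 0}]}}

```text
time_s: 21.6
tcp_pos: [0.4214, -0.1861, 0.0073]
ee_rot: [[-0.558, -0.001, -0.83], [-0.0, 1.0, -0.001], [0.83, -0.0, -0.558]]
wrist_force: [0.9, 1.2, 3.3]
gripper_width: 0.62
```

Call:
{"op": "drive_tool", "data": {"deltas": [{"dx": 0,"dy": 0,"dz": 0,"wx": 0,"wy": 0,"wz": 0},{"dx": 0,"dy": 0,"dz": 0,"wx": 0,"wy": 0,"wz": 0},{"dx": 0,"dy": 0,"dz": 0,"wx": 0,"wy": 0,"wz": 0},{"dx": 0,"dy": 0,"dz": -0.015,"wx": 0,"wy": 0,"wz": 0},{"dx": 0,"dy": 0,"dz": -0.04,"wx": 0,"wy": 0,"wz": 0},{"dx": 0.02,"dy": 0,"dz": -0.08,"wx": 0,"wy": 0,"wz": 0},{"dx": 0.05,"dy": 0,"dz": -0.1,"wx": 0,"wy": 0,"wz": 0},{"dx": 0.05,"dy": 0,"dz": -0.1,"wx": 0,"wy": 0,"wz": 0}], "gripper": 0.8}}

```text
time_s: 22.4
tcp_pos: [0.4789, -0.1868, 0.1073]
ee_rot: [[-0.567, -0.001, -0.824], [0.001, 1.0, -0.002], [0.824, -0.002, -0.567]]
wrist_force: [-0.7, 0.6, 0.1]
gripper_width: 0.8
```

```bash
python3 wl.py w16; python3 - <<'E'
from h import *
im=cams.capture("top")[:,:,::-1]
cv2.imwrite(f"pics/top16.png",cv2.resize(im[150:270,255:405],None,fx=5,fy=5,interpolation=cv2.INTER_CUBIC))
E
```

```text
22.4 [ 0.47888641 -0.18683414  0.10730986] [[-0.567, -0.0014, -0.8237], [0.001, 1.0, -0.0024], [0.8237, -0.0022, -0.567]] [  -1.96669194   47.93778143   13.174053      1.8781669  -110.66710588
  -88.28077874]
```

View pics/w16.png

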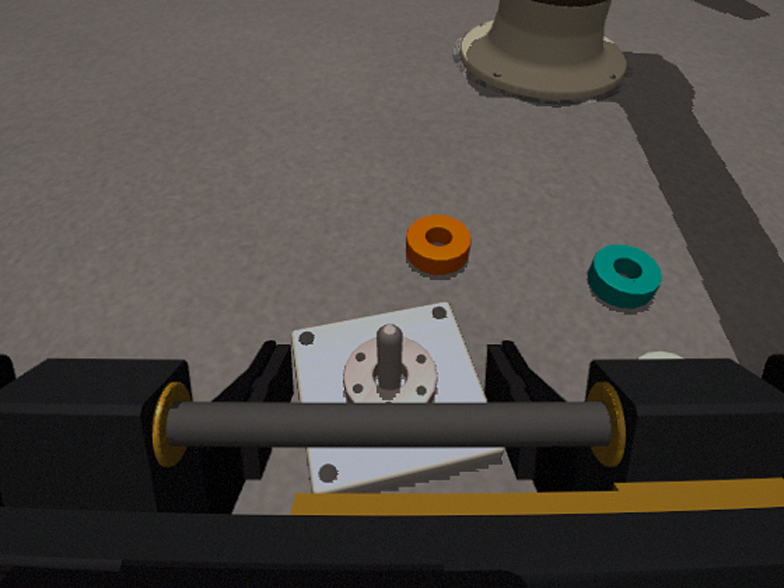

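View pics/top16.png

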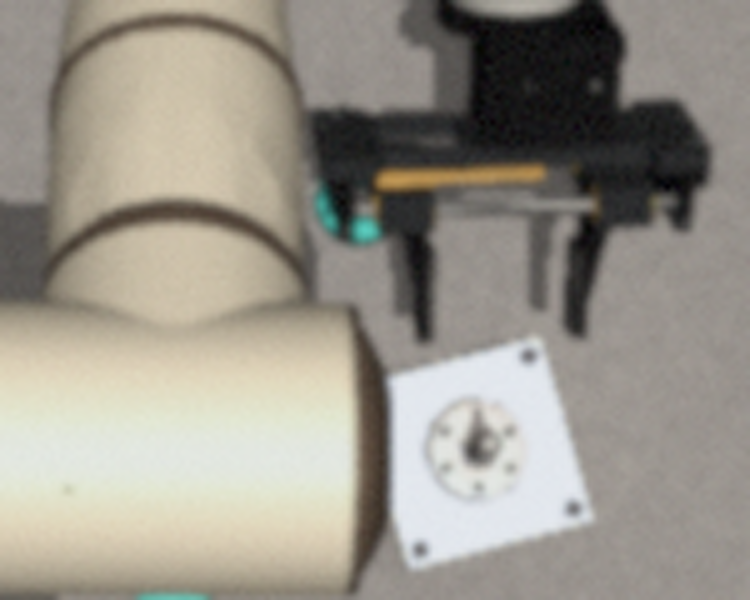

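Flange is seated around the post. Next: white tall ring, same tilted grasp.

Call:
{"op": "drive_tool", "data": {"deltas": [{"dx": 0,"dy": 0.04,"dz": 0,"wx": 0,"wy": 0,"wz": 0},{"dx": 0.004,"dy": 0.085,"dz": 0.014,"wx": 0,"wy": 0,"wz": 0},{"dx": 0.01,"dy": 0.125,"dz": 0.035,"wx": 0,"wy": 0,"wz": 0},{"dx": 0.017,"dy": 0.16,"dz": 0.0557,"wx": 0,"wy": 0,"wz": 0},{"dx": 0.017,"dy": 0.1728,"dz": 0.0557,"wx": 0,"wy": 0,"wz": 0},{"dx": 0.017,"dy": 0.1728,"dz": 0.0557,"wx": 0,"wy": 0,"wz": 0},{"dx": 0.017,"dy": 0.1728,"dz": 0.0557,"wx": 0,"wy": 0,"wz": 0}], "gripper": 0.8}}

```text
time_s: 23.2
tcp_pos: [0.4206, -0.0139, 0.086]
ee_rot: [[-0.559, -0.0, -0.829], [0.0, 1.0, -0.001], [0.829, -0.001, -0.559]]
wrist_force: [0.4, -0.6, 0.6]
gripper_width: 0.802
```

```bash
python3 wl.py w17; python3 - <<'E'
from h import *
im=cams.capture("top")[:,:,::-1]
cv2.imwrite(f"pics/top17.png",cv2.resize(im[190:290,225:365],None,fx=5.5,fy=5.5,interpolation=cv2.INTER_CUBIC))
E
```

```text
23.2 [ 0.42063508 -0.01389982  0.08601402] [[-0.5586, -0.0003, -0.8295], [0.0003, 1.0, -0.0006], [0.8295, -0.0006, -0.5586]] [  11.75297274   43.08362646    2.69155764  -10.03290176 -104.86985137
  -99.24672543]
```

View pics/top17.png

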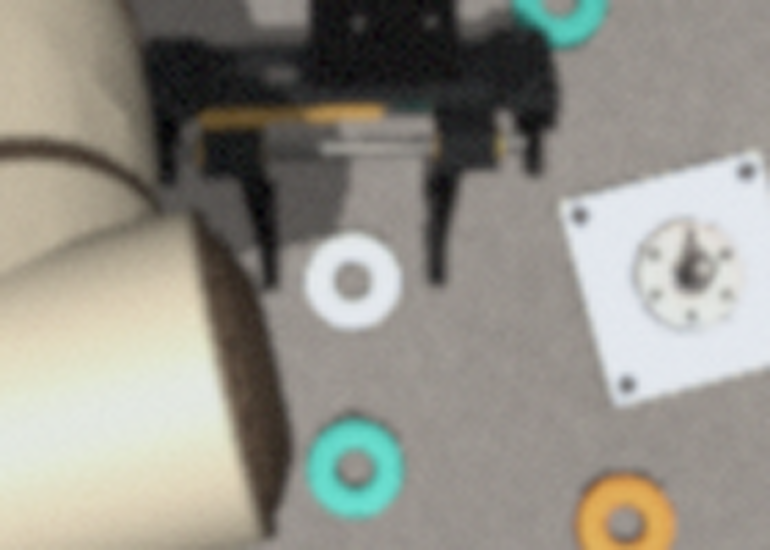

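View pics/w17.png

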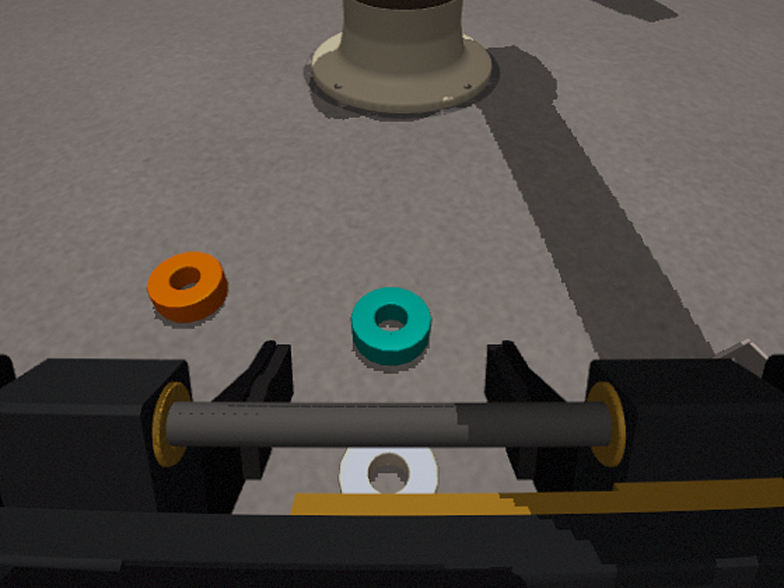

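```bash
python3 - <<'E'
from h import *
import pickle
s=pickle.load(open("w17.pkl","rb"));k=5.5
print(p2w("top",(354/k-.5+225,282/k-.5+190),.018),p2w("top",(690/k-.5+225,273/k-.5+190),.029))
print(p2w("wrist",(389/1.4-.5,472.5/1.4-.5),.018,s))
t=np.radians([0,90,180,270])
for c in ([.4585,-.0139,.018],):print((w2p("wrist",np.c_[c[0]+.01*np.cos(t),c[1]+.01*np.sin(t),t*0+c[2]],s)*1.4).round(0).tolist())
E
```

```text
[ 0.45875817 -0.0149508   0.018     ] [ 0.45757047 -0.18624432  0.029     ]
[ 0.45863026 -0.01315024  0.018     ]
[[387.0, 492.0], [407.0, 472.0], [387.0, 452.0], [367.0, 472.0]]
```

Call:
{"op": "drive_tool", "data": {"deltas": [{"dx": -0.02,"dy": 0.0003,"dz": 0.011,"wx": 0,"wy": 0,"wz": 0},{"dx": -0.045,"dy": 0.0003,"dz": 0.0275,"wx": 0,"wy": 0,"wz": 0},{"dx": -0.062,"dy": 0.0003,"dz": 0.0387,"wx": 0,"wy": 0,"wz": 0},{"dx": -0.071,"dy": 0.0003,"dz": 0.0447,"wx": 0,"wy": 0,"wz": 0},{"dx": -0.076,"dy": 0.0003,"dz": 0.048,"wx": 0,"wy": 0,"wz": 0},{"dx": -0.079,"dy": 0.0003,"dz": 0.05,"wx": 0,"wy": 0,"wz": 0},{"dx": -0.079,"dy": 0.0003,"dz": 0.05,"wx": 0,"wy": 0,"wz": 0}]}}

```text
time_s: 24.0
tcp_pos: [0.4235, -0.0131, -0.0068]
ee_rot: [[-0.56, -0.0, -0.829], [-0.0, 1.0, -0.0], [0.829, 0.0, -0.56]]
wrist_force: [0.5, -0.3, 0.9]
gripper_width: 0.8
```

Call:
{"op": "drive_tool", "data": {"deltas": [{"dx": 0,"dy": 0,"dz": 0,"wx": 0,"wy": 0,"wz": 0},{"dx": 0,"dy": 0,"dz": 0,"wx": 0,"wy": 0,"wz": 0},{"dx": 0,"dy": 0,"dz": 0,"wx": 0,"wy": 0,"wz": 0},{"dx": 0,"dy": 0,"dz": 0,"wx": 0,"wy": 0,"wz": 0},{"dx": 0,"dy": 0,"dz": 0,"wx": 0,"wy": 0,"wz": 0},{"dx": 0,"dy": 0,"dz": 0,"wx": 0,"wy": 0,"wz": 0},{"dx": 0,"dy": 0,"dz": 0,"wx": 0,"wy": 0,"wz": 0}], "gripper": 0.3}}

```text
time_s: 24.7
tcp_pos: [0.4234, -0.013, -0.0065]
ee_rot: [[-0.559, -0.001, -0.829], [-0.0, 1.0, -0.001], [0.829, -0.0, -0.559]]
wrist_force: [0.9, -0.2, 2.6]
gripper_width: 0.556
```

Call:
{"op": "drive_tool", "data": {"deltas": [{"dx": 0.006,"dy": 0,"dz": -0.004,"wx": 0,"wy": 0,"wz": 0},{"dx": 0.02,"dy": 0,"dz": -0.0135,"wx": 0,"wy": 0,"wz": 0},{"dx": 0.045,"dy": 0,"dz": -0.0304,"wx": 0,"wy": 0,"wz": 0},{"dx": 0.07,"dy": 0,"dz": -0.0472,"wx": 0,"wy": 0,"wz": 0},{"dx": 0.0912,"dy": 0,"dz": -0.0615,"wx": 0,"wy": 0,"wz": 0},{"dx": 0.0912,"dy": 0,"dz": -0.0615,"wx": 0,"wy": 0,"wz": 0},{"dx": 0.0912,"dy": 0,"dz": -0.0615,"wx": 0,"wy": 0,"wz": 0}]}}

```text
time_s: 25.4
tcp_pos: [0.4233, -0.0127, 0.1038]
ee_rot: [[-0.561, 0.0, -0.828], [-0.001, 1.0, 0.001], [0.828, 0.001, -0.561]]
wrist_force: [-0.3, -0.1, -2.2]
gripper_width: 0.551
```

```bash
python3 wl.py w18
```

```text
25.4 [ 0.42333921 -0.01270125  0.1038218 ] [[-0.5614, 0.0002, -0.8275], [-0.0007, 1.0, 0.0007], [0.8275, 0.0009, -0.5614]] [  11.774286     41.93178833    3.67035579  -10.19654949 -106.75706683
  -99.60508133]
```

View pics/w18.png

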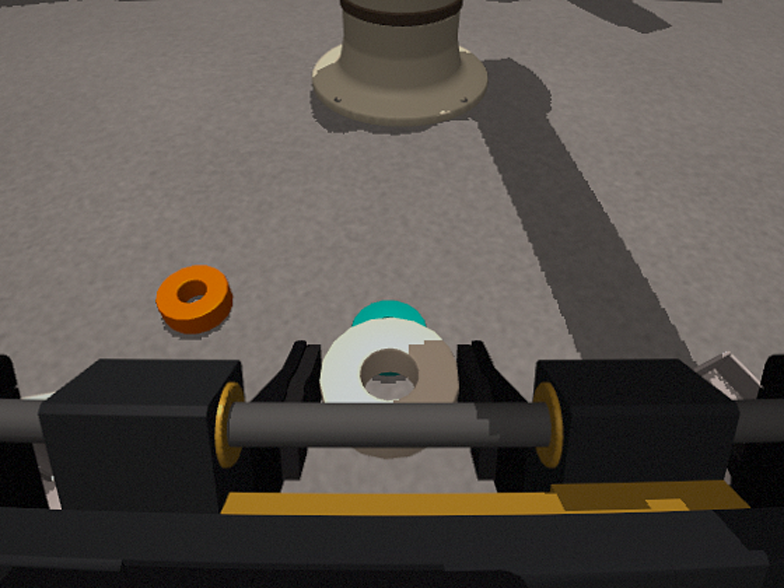

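```bash
python3 - <<'E'
from h import *
import pickle
s=pickle.load(open("w18.pkl","rb"));p=s['tcp_pos']
t=np.radians([0,90,180,270])
for ox in (.0345,.0355,.037):
  c=p+[ox,0.0003,.0245]
  print(ox,(w2p("wrist",np.c_[c[0]+.01*np.cos(t),c[1]+.01*np.sin(t),t*0+c[2]],s)*1.4).round(1).tolist(),(w2p("wrist",np.c_[c[0]+.025*np.cos(t),c[1]+.025*np.sin(t),t*0+c[2]],s)*1.4).round(1).tolist())
im=cv2.imread("pics/w18raw.png")
cv2.imwrite("pics/w18c.png",cv2.resize(im[220:300,220:340],None,fx=6,fy=6,interpolation=cv2.INTER_CUBIC))
E
```

```text
0.0345 [[387.1, 396.5], [415.6, 370.7], [387.2, 346.7], [358.7, 370.7]] [[387.0, 438.8], [458.1, 370.7], [387.2, 313.6], [316.1, 370.6]]
0.0355 [[387.1, 399.2], [415.7, 373.2], [387.2, 349.0], [358.6, 373.2]] [[387.0, 441.8], [458.4, 373.2], [387.2, 315.7], [315.9, 373.1]]
0.037 [[387.1, 403.2], [415.8, 377.0], [387.2, 352.6], [358.4, 377.0]] [[387.0, 446.3], [458.8, 376.9], [387.2, 318.9], [315.5, 376.9]]
```

View pics/w18c.png

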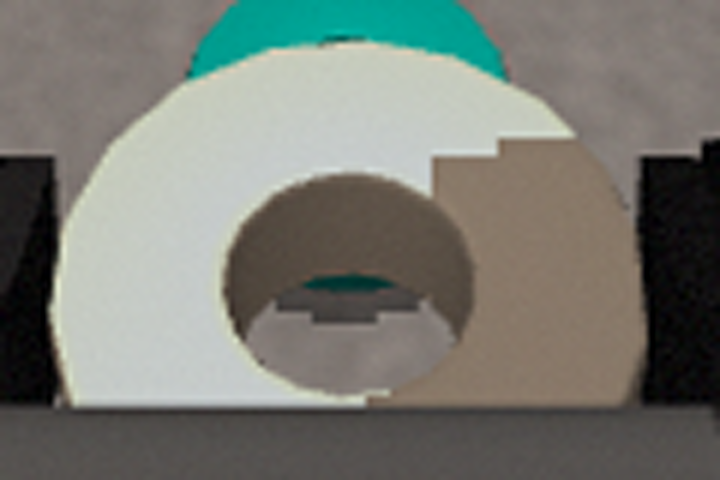

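Call:
{"op": "drive_tool", "data": {"deltas": [{"dx": 0.0015,"dy": -0.02,"dz": 0.0021,"wx": 0,"wy": 0,"wz": 0},{"dx": 0.0015,"dy": -0.06,"dz": 0.0021,"wx": 0,"wy": 0,"wz": 0},{"dx": 0.0015,"dy": -0.1,"dz": 0.0021,"wx": 0,"wy": 0,"wz": 0},{"dx": 0.0015,"dy": -0.14,"dz": 0.0021,"wx": 0,"wy": 0,"wz": 0},{"dx": 0.0015,"dy": -0.165,"dz": 0.0021,"wx": 0,"wy": 0,"wz": 0},{"dx": 0.0015,"dy": -0.1738,"dz": 0.0021,"wx": 0,"wy": 0,"wz": 0},{"dx": 0.0015,"dy": -0.1738,"dz": 0.0021,"wx": 0,"wy": 0,"wz": 0},{"dx": 0.0015,"dy": -0.1738,"dz": 0.0021,"wx": 0,"wy": 0,"wz": 0},{"dx": 0.0015,"dy": -0.1738,"dz": 0.0021,"wx": 0,"wy": 0,"wz": 0}]}}

```text
time_s: 26.35
tcp_pos: [0.4208, -0.1858, 0.103]
ee_rot: [[-0.559, -0.002, -0.829], [-0.001, 1.0, -0.001], [0.829, 0.0, -0.559]]
wrist_force: [0.3, 0.5, -0.8]
gripper_width: 0.555
```

Call:
{"op": "drive_tool", "data": {"deltas": [{"dx": -0.01,"dy": -0.0005,"dz": 0.0067,"wx": 0,"wy": 0,"wz": 0},{"dx": -0.02,"dy": -0.0005,"dz": 0.0135,"wx": 0,"wy": 0,"wz": 0},{"dx": -0.03,"dy": -0.0005,"dz": 0.0202,"wx": 0,"wy": 0,"wz": 0},{"dx": -0.038,"dy": -0.0005,"dz": 0.0256,"wx": 0,"wy": 0,"wz": 0},{"dx": -0.0439,"dy": -0.0005,"dz": 0.0296,"wx": 0,"wy": 0,"wz": 0},{"dx": -0.0439,"dy": -0.0005,"dz": 0.0296,"wx": 0,"wy": 0,"wz": 0},{"dx": -0.0439,"dy": -0.0005,"dz": 0.0296,"wx": 0,"wy": 0,"wz": 0}]}}

```text
time_s: 27.05
tcp_pos: [0.4207, -0.1874, 0.0502]
ee_rot: [[-0.559, -0.0, -0.829], [-0.0, 1.0, -0.0], [0.829, -0.0, -0.559]]
wrist_force: [-0.1, -0.1, -0.7]
gripper_width: 0.552
```

```bash
python3 wl.py w19
```

```text
27.05 [ 0.42072643 -0.18735416  0.05015688] [[-0.559, -0.0004, -0.8292], [-0.0001, 1.0, -0.0004], [0.8292, -0.0002, -0.559]] [  -2.21776068   47.47662367    1.52672276    1.89343934 -100.04042014
  -88.42589511]
```

View pics/w19.png

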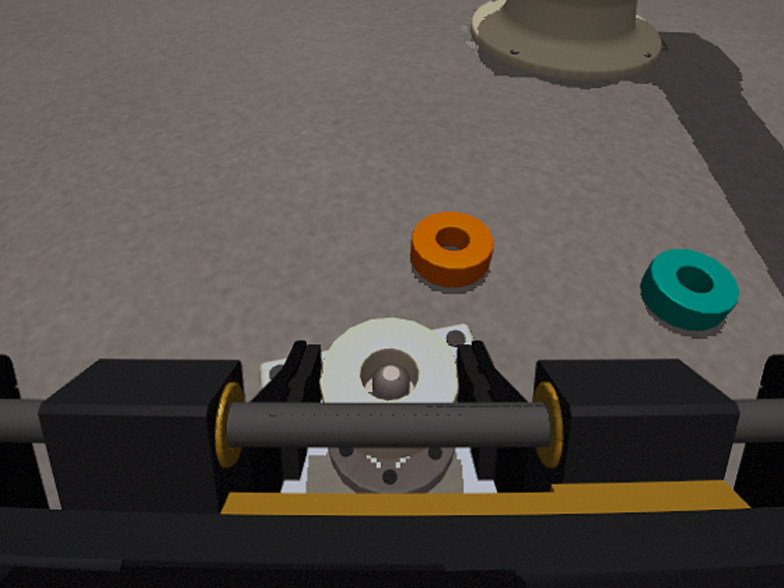

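Call:
{"op": "drive_tool", "data": {"deltas": [{"dx": -0.006,"dy": 0.0008,"dz": 0.004,"wx": 0,"wy": 0,"wz": 0},{"dx": -0.013,"dy": 0.0008,"dz": 0.0088,"wx": 0,"wy": 0,"wz": 0},{"dx": -0.018,"dy": 0.0008,"dz": 0.0121,"wx": 0,"wy": 0,"wz": 0},{"dx": -0.0208,"dy": 0.0008,"dz": 0.014,"wx": 0,"wy": 0,"wz": 0},{"dx": -0.0208,"dy": 0.0008,"dz": 0.014,"wx": 0,"wy": 0,"wz": 0},{"dx": -0.0208,"dy": 0.0008,"dz": 0.014,"wx": 0,"wy": 0,"wz": 0}]}}

```text
time_s: 27.7
tcp_pos: [0.4207, -0.1865, 0.0251]
ee_rot: [[-0.559, -0.0, -0.829], [-0.0, 1.0, -0.0], [0.829, -0.0, -0.559]]
wrist_force: [-0.4, -0.3, -1.3]
gripper_width: 0.554
```

Call:
{"op": "drive_tool", "data": {"deltas": [{"dx": -0.001,"dy": 0,"dz": 0.0007,"wx": 0,"wy": 0,"wz": 0},{"dx": -0.002,"dy": 0,"dz": 0.0013,"wx": 0,"wy": 0,"wz": 0},{"dx": -0.002,"dy": 0,"dz": 0.0013,"wx": 0,"wy": 0,"wz": 0}]}}

```text
time_s: 28.0
tcp_pos: [0.4207, -0.1864, 0.0227]
ee_rot: [[-0.559, -0.0, -0.829], [-0.0, 1.0, -0.0], [0.829, 0.0, -0.559]]
wrist_force: [0.1, -0.1, -1.0]
gripper_width: 0.553
```

Call:
{"op": "drive_tool", "data": {"deltas": [{"dx": -0.0008,"dy": 0,"dz": 0.0006,"wx": 0,"wy": 0,"wz": 0},{"dx": -0.0008,"dy": 0,"dz": 0.0006,"wx": 0,"wy": 0,"wz": 0}]}}

```text
time_s: 28.2
tcp_pos: [0.4208, -0.1865, 0.0225]
ee_rot: [[-0.559, -0.001, -0.829], [-0.0, 1.0, -0.001], [0.829, -0.0, -0.559]]
wrist_force: [1.1, 1.3, 3.1]
gripper_width: 0.555
```

Call:
{"op": "drive_tool", "data": {"deltas": [{"dx": -0.0006,"dy": 0,"dz": 0.0004,"wx": 0,"wy": 0,"wz": 0},{"dx": -0.0006,"dy": 0,"dz": 0.0004,"wx": 0,"wy": 0,"wz": 0}]}}

```text
time_s: 28.4
tcp_pos: [0.4207, -0.1865, 0.0225]
ee_rot: [[-0.558, -0.001, -0.83], [-0.0, 1.0, -0.001], [0.83, -0.001, -0.558]]
wrist_force: [1.0, 0.9, 5.3]
gripper_width: 0.551
```

```bash
python3 - <<'E'
from h import *
for uv in [(198,93),(183,177),(50,155)]: print("boxbase",p2w("top",(uv[0]/1.4,uv[1]/1.4),0).round(3))
for z in (.1,.2,.25):
  for uv in [(172,75),(158,150)]: print("top",z,p2w("top",(uv[0]/1.4,uv[1]/1.4),z).round(3))
E
```

```text
boxbase [1.008 0.422 0.   ]
boxbase [0.817 0.45  0.   ]
boxbase [0.877 0.743 0.   ]
top 0.1 [0.998 0.442 0.1  ]
top 0.1 [0.839 0.465 0.1  ]
top 0.2 [0.943 0.403 0.2  ]
top 0.2 [0.798 0.424 0.2  ]
top 0.25 [0.916 0.383 0.25 ]
top 0.25 [0.777 0.404 0.25 ]
```

Call:
{"op": "drive_tool", "data": {"deltas": [{"dx": 0,"dy": 0,"dz": 0,"wx": 0,"wy": 0,"wz": 0},{"dx": 0,"dy": 0,"dz": 0,"wx": 0,"wy": 0,"wz": 0},{"dx": 0,"dy": 0,"dz": 0,"wx": 0,"wy": 0,"wz": 0},{"dx": 0,"dy": 0,"dz": -0.015,"wx": 0,"wy": 0,"wz": 0},{"dx": 0,"dy": 0,"dz": -0.04,"wx": 0,"wy": 0,"wz": 0},{"dx": 0.02,"dy": 0,"dz": -0.08,"wx": 0,"wy": 0,"wz": 0},{"dx": 0.04,"dy": 0,"dz": -0.1,"wx": 0,"wy": 0,"wz": 0},{"dx": 0.04,"dy": 0,"dz": -0.1,"wx": 0,"wy": 0,"wz": 0}], "gripper": 0.75}}

```text
time_s: 29.2
tcp_pos: [0.4839, -0.1871, 0.1129]
ee_rot: [[-0.566, -0.001, -0.824], [0.001, 1.0, -0.002], [0.824, -0.002, -0.566]]
wrist_force: [0.1, 0.3, 0.2]
gripper_width: 0.753
```

```bash
python3 wl.py w20; python3 - <<'E'
from h import *
im=cams.capture("top")[:,:,::-1]
cv2.imwrite(f"pics/top20.png",cv2.resize(im,(784,588),interpolation=cv2.INTER_CUBIC))
E
```

```text
29.2 [ 0.48389376 -0.18705594  0.11286045] [[-0.5662, -0.0013, -0.8243], [0.0007, 1.0, -0.0021], [0.8243, -0.0018, -0.5662]] [  -1.9778237    48.08919661   14.36436641    1.88410913 -111.76029628
  -88.22150151]
```

View pics/w20.png

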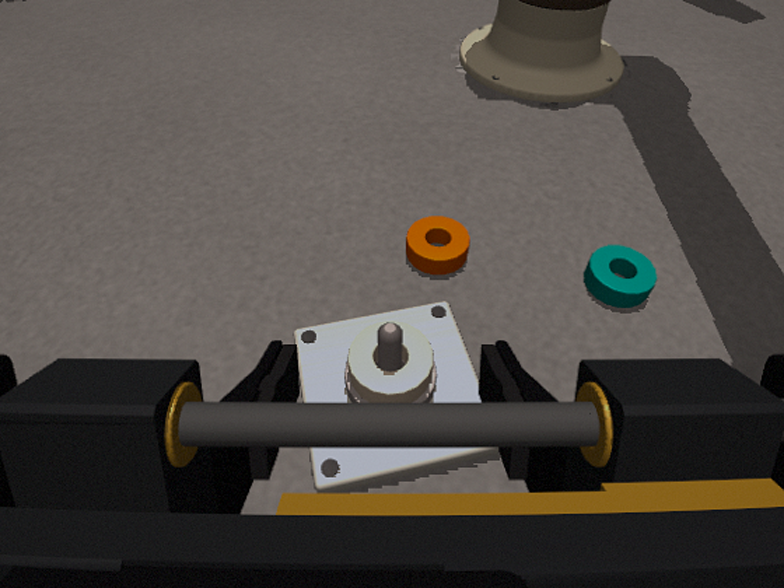

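View pics/top20.png

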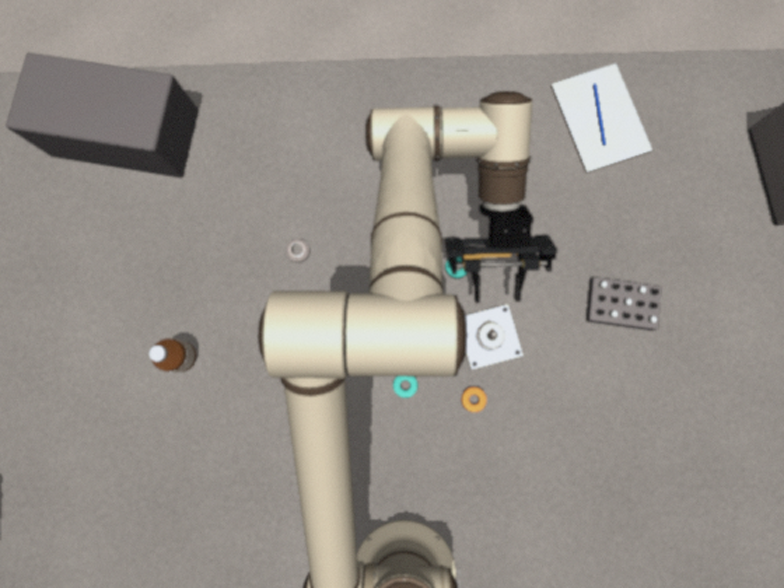

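Tall ring is seated on the flange (390,365). For the lens I'll go vertical, because the big box at upper left is too close to the wrist in the tilted posture. At lens height the body clears the post.

Call:
{"op": "drive_tool", "data": {"deltas": [{"dx": 0.01,"dy": 0.04,"dz": -0.01,"wx": 0,"wy": -5,"wz": 0},{"dx": -0.015,"dy": 0.085,"dz": -0.03,"wx": 0,"wy": -12,"wz": 0},{"dx": -0.03,"dy": 0.125,"dz": -0.05,"wx": 0,"wy": -20,"wz": 0},{"dx": -0.045,"dy": 0.165,"dz": -0.07,"wx": 0,"wy": -28,"wz": 0},{"dx": -0.06,"dy": 0.205,"dz": -0.085,"wx": 0,"wy": -36,"wz": 0},{"dx": -0.075,"dy": 0.245,"dz": -0.095,"wx": 0,"wy": -44,"wz": 0},{"dx": -0.09,"dy": 0.285,"dz": -0.1061,"wx": 0,"wy": -52,"wz": 0},{"dx": -0.1,"dy": 0.325,"dz": -0.1061,"wx": 0,"wy": -56,"wz": 0},{"dx": -0.11,"dy": 0.36,"dz": -0.1061,"wx": 0,"wy": -56,"wz": 0},{"dx": -0.125,"dy": 0.3866,"dz": -0.1061,"wx": 0,"wy": -56,"wz": 0},{"dx": -0.1319,"dy": 0.3866,"dz": -0.1061,"wx": 0,"wy": -56,"wz": 0},{"dx": -0.1319,"dy": 0.3866,"dz": -0.1061,"wx": 0,"wy": -56,"wz": 0},{"dx": -0.1319,"dy": 0.3866,"dz": -0.1061,"wx": 0,"wy": -56,"wz": 0}], "gripper": 0.8}}

```text
time_s: 30.6
tcp_pos: [0.6421, 0.1989, 0.059]
ee_rot: [[-1.0, 0.001, -0.002], [0.001, 1.0, -0.001], [0.002, -0.001, -1.0]]
wrist_force: [-0.2, -1.0, 0.4]
gripper_width: 0.8
```

```bash
python3 wl.py w21; python3 - <<'E'
from h import *
im=cams.capture("top")[:,:,::-1]
cv2.imwrite(f"pics/top21.png",cv2.resize(im[120:240,140:300],None,fx=5,fy=5,interpolation=cv2.INTER_CUBIC))
im=cams.capture("scene")[:,:,::-1]
cv2.imwrite(f"pics/scene21.png",cv2.resize(cv2.convertScaleAbs(im[170:310,270:450],alpha=1.4),None,fx=4,fy=4,interpolation=cv2.INTER_CUBIC))
E
```

```text
30.6 [0.64211714 0.19887139 0.05904587] [[-1.0, 0.0009, -0.0021], [0.0009, 1.0, -0.0012], [0.0021, -0.0012, -1.0]] [ 3.09591129e+01  3.23943510e+01 -1.24730358e+00 -3.42383529e-03
 -5.64996132e+01 -1.21006790e+02]
```

View pics/top21.png

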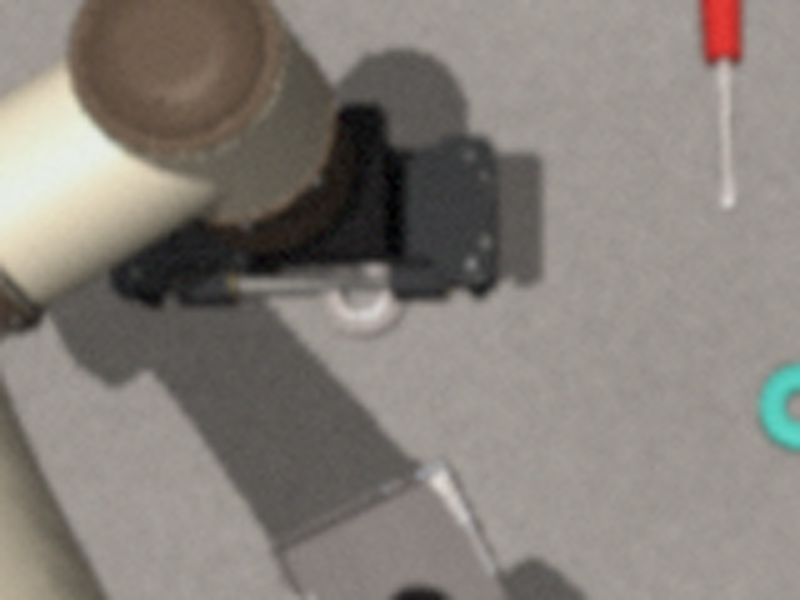

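View pics/w21.png

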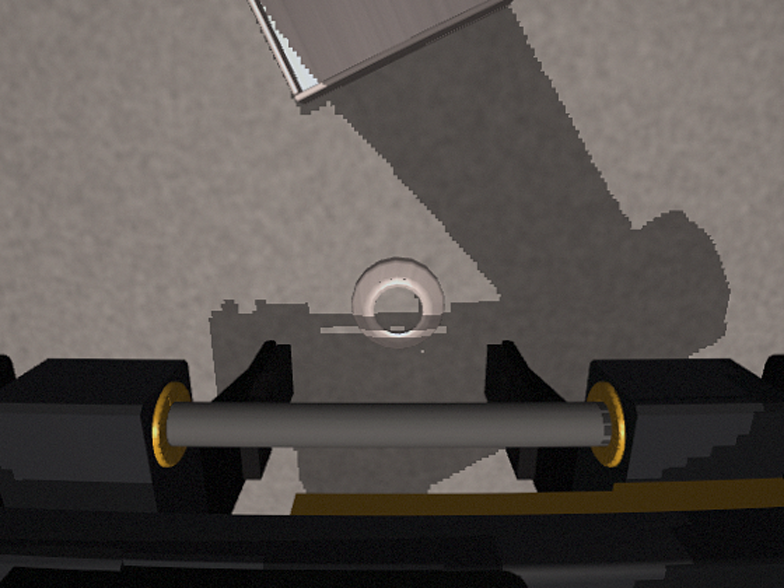

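View pics/scene21.png

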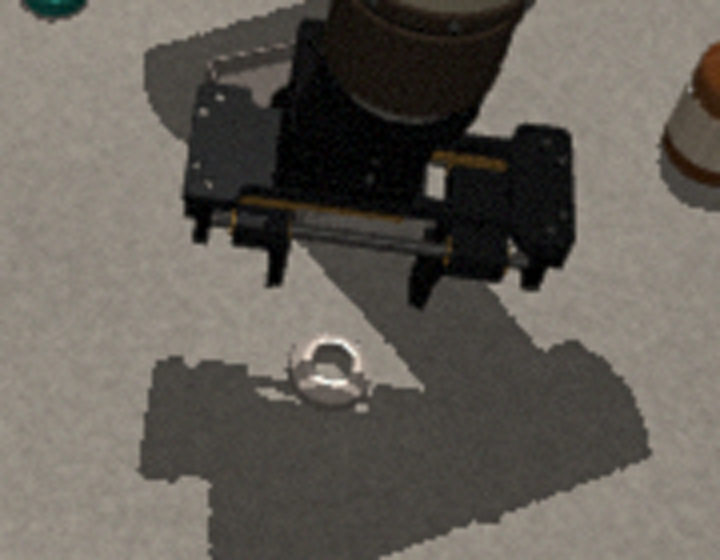

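```bash
python3 - <<'E'
from h import *
import pickle
s=pickle.load(open("w21.pkl","rb"))
g=lambda u,v:((u+.5)/1.4-.5,(v+.5)/1.4-.5)
print(p2w("wrist",g(398,308),.018,s),p2w("wrist",g(398,302),.007,s))
im=cv2.imread("pics/w21raw.png")
t=np.linspace(0,2*np.pi,60)
c=p2w("wrist",g(398,308),.018,s)
big=cv2.resize(im[170:260,235:335],None,fx=6,fy=6,interpolation=cv2.INTER_CUBIC)
for rr,z in ((.01,.018),(.017,.018),(.025,.01)):
    q=(w2p("wrist",np.c_[c[0]+rr*np.cos(t),c[1]+rr*np.sin(t),t*0+z],s)-[235,170]+.5)*6
    cv2.polylines(big,[q.astype(int)],True,(0,255,0),1)
cv2.imwrite("pics/w21c.png",big)
E
```

```text
[0.64600842 0.20447161 0.018     ] [0.64628483 0.20466665 0.007     ]
```

View pics/w21c.png

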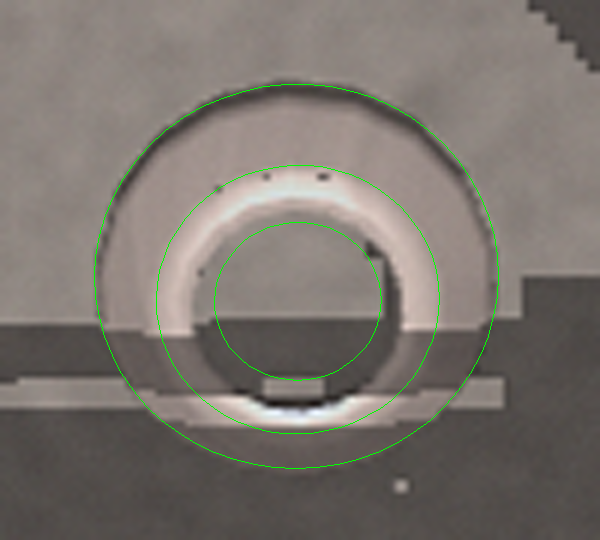

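Call:
{"op": "drive_tool", "data": {"deltas": [{"dx": -0.004,"dy": 0.005,"dz": 0.02,"wx": 0,"wy": 0,"wz": 0},{"dx": -0.004,"dy": 0.005,"dz": 0.05,"wx": 0,"wy": 0,"wz": 0},{"dx": -0.004,"dy": 0.005,"dz": 0.075,"wx": 0,"wy": 0,"wz": 0},{"dx": -0.004,"dy": 0.005,"dz": 0.086,"wx": 0,"wy": 0,"wz": 0},{"dx": -0.004,"dy": 0.005,"dz": 0.091,"wx": 0,"wy": 0,"wz": 0},{"dx": -0.004,"dy": 0.005,"dz": 0.093,"wx": 0,"wy": 0,"wz": 0},{"dx": -0.004,"dy": 0.005,"dz": 0.093,"wx": 0,"wy": 0,"wz": 0}]}}

```text
time_s: 31.45
tcp_pos: [0.6477, 0.2055, -0.0318]
ee_rot: [[-1.0, -0.0, 0.002], [-0.0, 1.0, 0.001], [-0.002, 0.001, -1.0]]
wrist_force: [0.7, -0.6, 0.9]
gripper_width: 0.8
```

```bash
python3 wl.py w22
```

```text
31.45 [ 0.64767832  0.20547255 -0.03176557] [[-1.0, -0.0003, 0.0019], [-0.0003, 1.0, 0.0008], [-0.0019, 0.0008, -1.0]] [ 3.12116667e+01  3.86017944e+01 -4.64975755e+00  2.18221541e-02
 -4.66314013e+01 -1.21207325e+02]
```

View pics/w22.png

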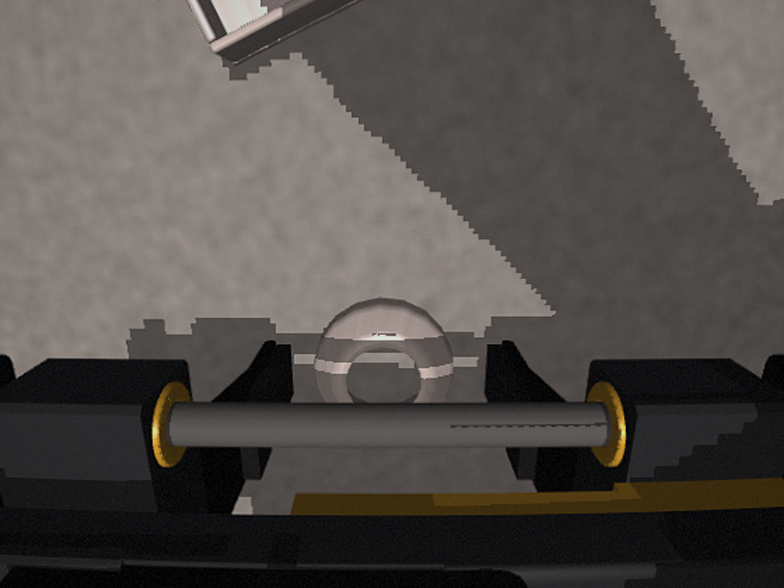

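Call:
{"op": "drive_tool", "data": {"deltas": [{"dx": 0.0015,"dy": -0.0012,"dz": 0.002,"wx": 0,"wy": 0,"wz": 0},{"dx": 0.0015,"dy": -0.0012,"dz": 0.0035,"wx": 0,"wy": 0,"wz": 0},{"dx": 0.0015,"dy": -0.0012,"dz": 0.0035,"wx": 0,"wy": 0,"wz": 0}]}}

```text
time_s: 31.8
tcp_pos: [0.6452, 0.204, -0.0363]
ee_rot: [[-1.0, -0.0, 0.0], [-0.0, 1.0, 0.0], [-0.0, 0.0, -1.0]]
wrist_force: [0.3, 0.4, 0.3]
gripper_width: 0.799
```

Call:
{"op": "drive_tool", "data": {"deltas": [{"dx": 0,"dy": 0,"dz": 0,"wx": 0,"wy": 0,"wz": 0},{"dx": 0,"dy": 0,"dz": 0,"wx": 0,"wy": 0,"wz": 0},{"dx": 0,"dy": 0,"dz": 0,"wx": 0,"wy": 0,"wz": 0},{"dx": 0,"dy": 0,"dz": 0,"wx": 0,"wy": 0,"wz": 0},{"dx": 0,"dy": 0,"dz": 0,"wx": 0,"wy": 0,"wz": 0},{"dx": 0,"dy": 0,"dz": 0,"wx": 0,"wy": 0,"wz": 0},{"dx": 0,"dy": 0,"dz": 0,"wx": 0,"wy": 0,"wz": 0}], "gripper": 0.3}}

```text
time_s: 32.5
tcp_pos: [0.6453, 0.2041, -0.0364]
ee_rot: [[-1.0, -0.0, 0.0], [-0.0, 1.0, 0.0], [-0.0, 0.0, -1.0]]
wrist_force: [-0.6, -1.3, -0.2]
gripper_width: 0.557
```

Call:
{"op": "drive_tool", "data": {"deltas": [{"dx": 0,"dy": 0,"dz": -0.005,"wx": 0,"wy": 0,"wz": 0},{"dx": 0,"dy": 0,"dz": -0.02,"wx": 0,"wy": 0,"wz": 0},{"dx": 0,"dy": 0,"dz": -0.05,"wx": 0,"wy": 0,"wz": 0},{"dx": 0,"dy": 0,"dz": -0.09,"wx": 0,"wy": 0,"wz": 0},{"dx": 0,"dy": 0,"dz": -0.12,"wx": 0,"wy": 0,"wz": 0},{"dx": 0,"dy": 0,"dz": -0.13,"wx": 0,"wy": 0,"wz": 0},{"dx": 0,"dy": 0,"dz": -0.13,"wx": 0,"wy": 0,"wz": 0}]}}

```text
time_s: 33.2
tcp_pos: [0.6463, 0.2046, 0.0963]
ee_rot: [[-1.0, -0.0, 0.004], [-0.0, 1.0, 0.002], [-0.004, 0.002, -1.0]]
wrist_force: [0.1, 0.3, -1.4]
gripper_width: 0.559
```

```bash
python3 wl.py w23; python3 - <<'E'
from h import *
import pickle
s=pickle.load(open("w23.pkl","rb"));p=s['tcp_pos']
im=cv2.imread("pics/w23raw.png")
t=np.linspace(0,2*np.pi,60)
big=cv2.resize(im[210:300,225:335],None,fx=6,fy=6,interpolation=cv2.INTER_CUBIC)
big=cv2.convertScaleAbs(big,alpha=1.4)
for c0 in ([0,0],):
  for rr,z in ((.01,.018),(.017,.018),(.025,.01)):
    q=(w2p("wrist",np.c_[p[0]+c0[0]+rr*np.cos(t),p[1]+c0[1]+rr*np.sin(t),t*0+p[2]+.0364+z],s)-[225,210]+.5)*6
    cv2.polylines(big,[q.astype(int)],True,(0,255,0),1)
cv2.imwrite("pics/w23c.png",big)
E
```

```text
33.2 [0.64627732 0.20460405 0.09628355] [[-1.0, -0.0003, 0.0041], [-0.0003, 1.0, 0.0025], [-0.0041, 0.0025, -1.0]] [ 3.12014431e+01  3.07191657e+01  1.62636802e+00 -1.00916015e-03
 -6.06348590e+01 -1.21185057e+02]
```

View pics/w23c.png

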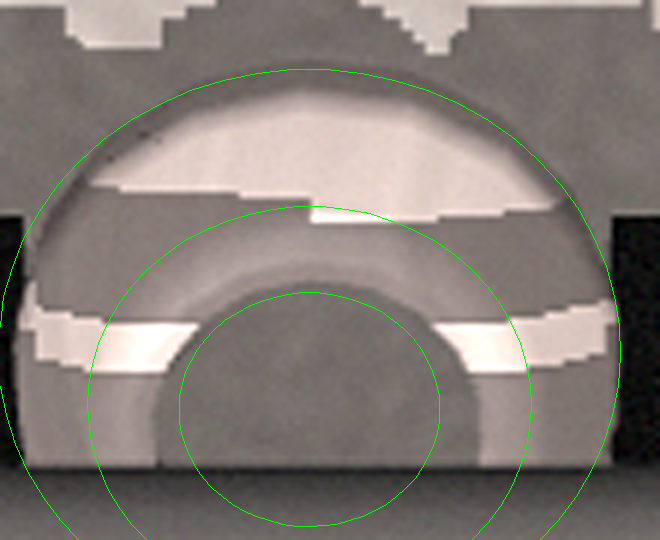

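Call:
{"op": "drive_tool", "data": {"deltas": [{"dx": 0.01,"dy": -0.02,"dz": 0,"wx": 0,"wy": 0,"wz": 0},{"dx": 0.029,"dy": -0.06,"dz": 0,"wx": 0,"wy": 0,"wz": 0},{"dx": 0.0485,"dy": -0.1,"dz": 0,"wx": 0,"wy": 0,"wz": 0},{"dx": 0.068,"dy": -0.14,"dz": 0,"wx": 0,"wy": 0,"wz": 0},{"dx": 0.0875,"dy": -0.18,"dz": 0,"wx": 0,"wy": 0,"wz": 0},{"dx": 0.107,"dy": -0.22,"dz": 0,"wx": 0,"wy": 0,"wz": 0},{"dx": 0.1265,"dy": -0.26,"dz": 0,"wx": 0,"wy": 0,"wz": 0},{"dx": 0.146,"dy": -0.3,"dz": 0,"wx": 0,"wy": 0,"wz": 0},{"dx": 0.1655,"dy": -0.34,"dz": 0,"wx": 0,"wy": 0,"wz": 0},{"dx": 0.182,"dy": -0.374,"dz": 0,"wx": 0,"wy": 0,"wz": 0},{"dx": 0.19,"dy": -0.39,"dz": 0,"wx": 0,"wy": 0,"wz": 0},{"dx": 0.19,"dy": -0.39,"dz": 0,"wx": 0,"wy": 0,"wz": 0},{"dx": 0.19,"dy": -0.39,"dz": 0,"wx": 0,"wy": 0,"wz": 0},{"dx": 0.19,"dy": -0.39,"dz": 0,"wx": 0,"wy": 0,"wz": 0}]}}

```text
time_s: 34.65
tcp_pos: [0.4553, -0.1854, 0.0928]
ee_rot: [[-1.0, -0.001, -0.002], [-0.001, 1.0, 0.0], [0.002, 0.0, -1.0]]
wrist_force: [-0.7, 0.4, -0.9]
gripper_width: 0.557
```

```bash
python3 wl.py w24; python3 - <<'E'
from h import *
im=cams.capture("scene")[:,:,::-1]
cv2.imwrite(f"pics/scene24.png",cv2.resize(cv2.convertScaleAbs(im[110:210,150:280],alpha=1.6),None,fx=6,fy=6,interpolation=cv2.INTER_CUBIC))
E
```

```text
34.65 [ 0.45532785 -0.18538896  0.09276305] [[-1.0, -0.001, -0.0015], [-0.001, 1.0, 0.0003], [0.0015, 0.0003, -1.0]] [-3.19290412e+00  1.44889213e+01 -2.52904727e+01 -1.28681481e-02
 -5.03075363e+01 -8.67401432e+01]
```

View pics/w24.png

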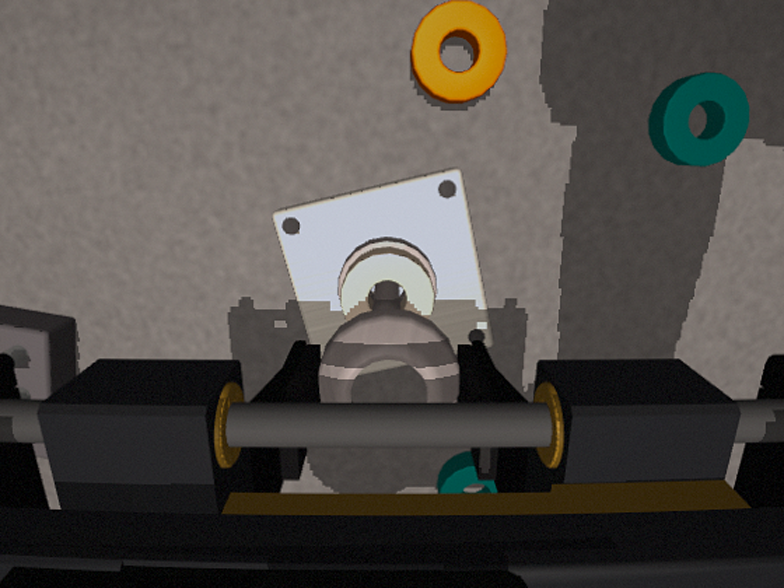

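View pics/scene24.png

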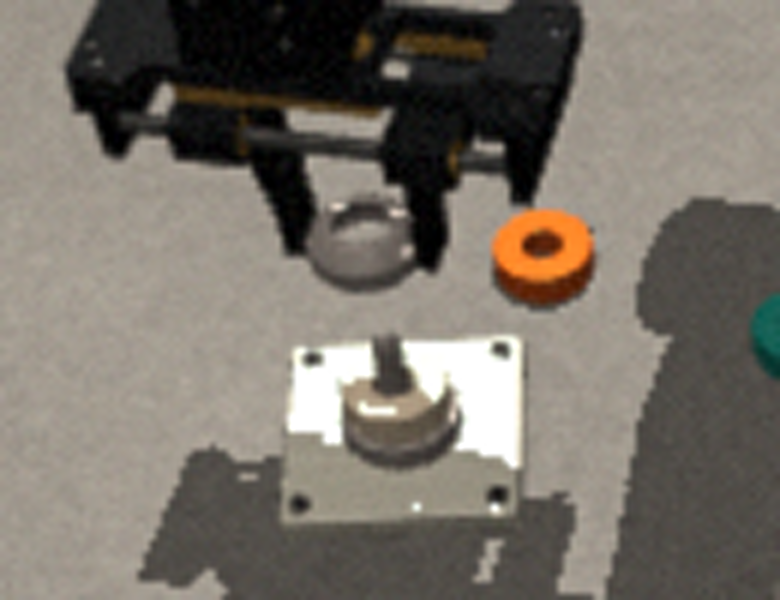

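Call:
{"op": "drive_tool", "data": {"deltas": [{"dx": -0.001,"dy": -0.0005,"dz": 0.015,"wx": 0,"wy": 0,"wz": 0},{"dx": -0.001,"dy": -0.0005,"dz": 0.03,"wx": 0,"wy": 0,"wz": 0},{"dx": -0.001,"dy": -0.0005,"dz": 0.042,"wx": 0,"wy": 0,"wz": 0},{"dx": -0.001,"dy": -0.0005,"dz": 0.051,"wx": 0,"wy": 0,"wz": 0},{"dx": -0.001,"dy": -0.0005,"dz": 0.058,"wx": 0,"wy": 0,"wz": 0},{"dx": -0.001,"dy": -0.0005,"dz": 0.063,"wx": 0,"wy": 0,"wz": 0},{"dx": -0.001,"dy": -0.0005,"dz": 0.063,"wx": 0,"wy": 0,"wz": 0}]}}

```text
time_s: 35.45
tcp_pos: [0.4562, -0.1864, 0.03]
ee_rot: [[-1.0, -0.001, -0.001], [-0.001, 1.0, 0.0], [0.001, 0.0, -1.0]]
wrist_force: [0.2, -0.2, -0.4]
gripper_width: 0.555
```

```bash
python3 wl.py w25
```

```text
35.45 [ 0.45618436 -0.18636518  0.03004933] [[-1.0, -0.0005, -0.0011], [-0.0005, 1.0, 0.0001], [0.0011, 0.0001, -1.0]] [-3.30088046e+00  1.95810344e+01 -2.93317311e+01 -2.73207610e-03
 -4.11481138e+01 -8.66677551e+01]
```

View pics/w25.png

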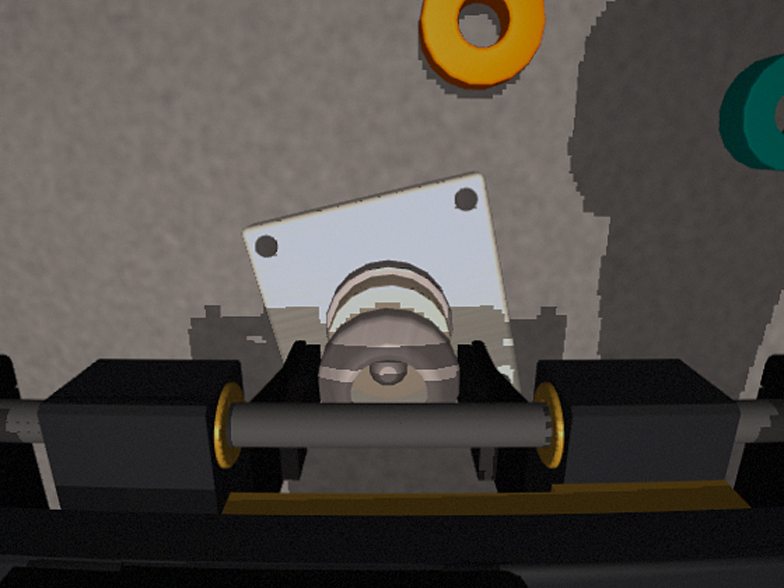

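```bash
python3 - <<'E'
from h import *
import pickle
s=pickle.load(open("w25.pkl","rb"));p=s['tcp_pos']
im=cv2.imread("pics/w25raw.png")
t=np.linspace(0,2*np.pi,60)
big=cv2.resize(im[210:300,225:335],None,fx=6,fy=6,interpolation=cv2.INTER_CUBIC)
big=cv2.convertScaleAbs(big,alpha=1.4)
def C(x,y,z,rr,col):
    q=(w2p("wrist",np.c_[x+rr*np.cos(t),y+rr*np.sin(t),t*0+z],s)-[225,210]+.5)*6
    cv2.polylines(big,[q.astype(int)],True,col,1)
for rr,z in ((.01,.018),(.017,.018),(.025,.01)): C(p[0],p[1],p[2]+.0364+z,rr,(0,255,0))
C(.4562,-.1856,.074,.003,(0,0,255));C(.4562,-.1856,.069,.007,(0,0,255))
cv2.imwrite("pics/w25c.png",big)
E
```

```text
(no output)
```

View pics/w25c.png

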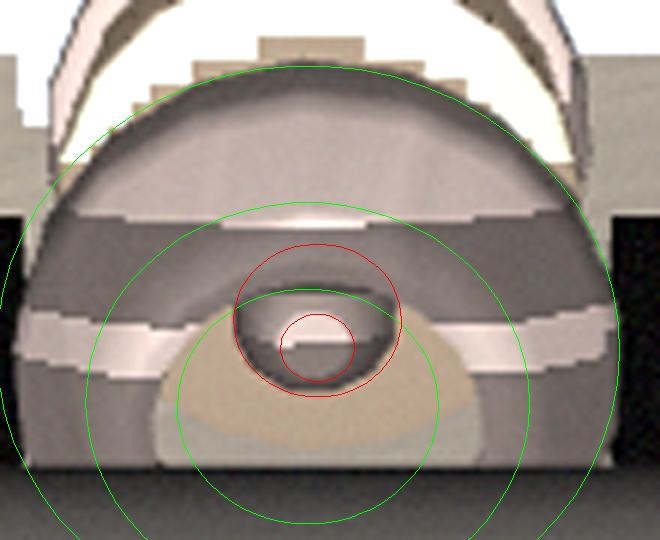

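Call:
{"op": "drive_tool", "data": {"deltas": [{"dx": 0.0003,"dy": -0.0002,"dz": 0.005,"wx": 0,"wy": 0,"wz": 0},{"dx": 0.0005,"dy": -0.0002,"dz": 0.01,"wx": 0,"wy": 0,"wz": 0},{"dx": 0.0005,"dy": -0.0002,"dz": 0.014,"wx": 0,"wy": 0,"wz": 0},{"dx": 0.0005,"dy": -0.0002,"dz": 0.017,"wx": 0,"wy": 0,"wz": 0},{"dx": 0.0005,"dy": -0.0002,"dz": 0.017,"wx": 0,"wy": 0,"wz": 0},{"dx": 0.0005,"dy": -0.0002,"dz": 0.017,"wx": 0,"wy": 0,"wz": 0}]}}

```text
time_s: 36.1
tcp_pos: [0.456, -0.1868, 0.0135]
ee_rot: [[-1.0, -0.0, -0.0], [-0.0, 1.0, -0.0], [0.0, -0.0, -1.0]]
wrist_force: [-0.1, -0.4, -1.8]
gripper_width: 0.555
```

Call:
{"op": "drive_tool", "data": {"deltas": [{"dx": 0,"dy": 0,"dz": 0.001,"wx": 0,"wy": 0,"wz": 0},{"dx": 0,"dy": 0,"dz": 0.002,"wx": 0,"wy": 0,"wz": 0},{"dx": 0,"dy": 0,"dz": 0.002,"wx": 0,"wy": 0,"wz": 0}]}}

```text
time_s: 36.4
tcp_pos: [0.4559, -0.1867, 0.0115]
ee_rot: [[-1.0, -0.0, -0.0], [-0.0, 1.0, 0.0], [0.0, 0.0, -1.0]]
wrist_force: [-0.8, 0.0, -0.3]
gripper_width: 0.554
```

Call:
{"op": "drive_tool", "data": {"deltas": [{"dx": 0,"dy": 0,"dz": 0.0008,"wx": 0,"wy": 0,"wz": 0},{"dx": 0,"dy": 0,"dz": 0.0008,"wx": 0,"wy": 0,"wz": 0}]}}

```text
time_s: 36.6
tcp_pos: [0.4559, -0.1867, 0.0107]
ee_rot: [[-1.0, -0.0, -0.0], [-0.0, 1.0, 0.0], [0.0, 0.0, -1.0]]
wrist_force: [-0.1, 0.6, -1.2]
gripper_width: 0.559
```

Call:
{"op": "drive_tool", "data": {"deltas": [{"dx": 0,"dy": 0,"dz": 0.0008,"wx": 0,"wy": 0,"wz": 0},{"dx": 0,"dy": 0,"dz": 0.0008,"wx": 0,"wy": 0,"wz": 0}]}}

```text
time_s: 36.8
tcp_pos: [0.456, -0.1867, 0.0104]
ee_rot: [[-1.0, -0.001, 0.0], [-0.001, 1.0, -0.0], [-0.0, -0.0, -1.0]]
wrist_force: [-0.4, 1.3, 3.9]
gripper_width: 0.562
```

Lens seated (3.9 N). Release, lift straight up, then move towards the thin ring.

Call:
{"op": "drive_tool", "data": {"deltas": [{"dx": 0,"dy": 0,"dz": 0,"wx": 0,"wy": 0,"wz": 0},{"dx": 0,"dy": 0,"dz": 0,"wx": 0,"wy": 0,"wz": 0},{"dx": 0,"dy": 0,"dz": 0,"wx": 0,"wy": 0,"wz": 0},{"dx": 0,"dy": 0,"dz": -0.02,"wx": 0,"wy": 0,"wz": 0},{"dx": 0,"dy": 0,"dz": -0.06,"wx": 0,"wy": 0,"wz": 0},{"dx": -0.03,"dy": 0,"dz": -0.085,"wx": 0,"wy": 0,"wz": 0},{"dx": -0.08,"dy": -0.005,"dz": -0.09,"wx": 0,"wy": 0,"wz": 0},{"dx": -0.08,"dy": -0.005,"dz": -0.09,"wx": 0,"wy": 0,"wz": 0},{"dx": -0.08,"dy": -0.005,"dz": -0.09,"wx": 0,"wy": 0,"wz": 0}], "gripper": 0.75}}

```text
time_s: 37.7
tcp_pos: [0.5362, -0.1915, 0.099]
ee_rot: [[-1.0, -0.0, -0.001], [-0.0, 1.0, 0.0], [0.001, 0.0, -1.0]]
wrist_force: [-1.1, -0.2, -1.4]
gripper_width: 0.748
```

```bash
python3 wl.py w26
```

```text
37.7 [ 0.53616832 -0.19154546  0.09903924] [[-1.0, -0.0, -0.0012], [-0.0, 1.0, 0.0005], [0.0012, 0.0005, -1.0]] [-3.37457597e+00  2.10407631e+01 -1.42801930e+01 -2.99787549e-02
 -5.47476437e+01 -8.66075004e+01]
```

View pics/w26.png

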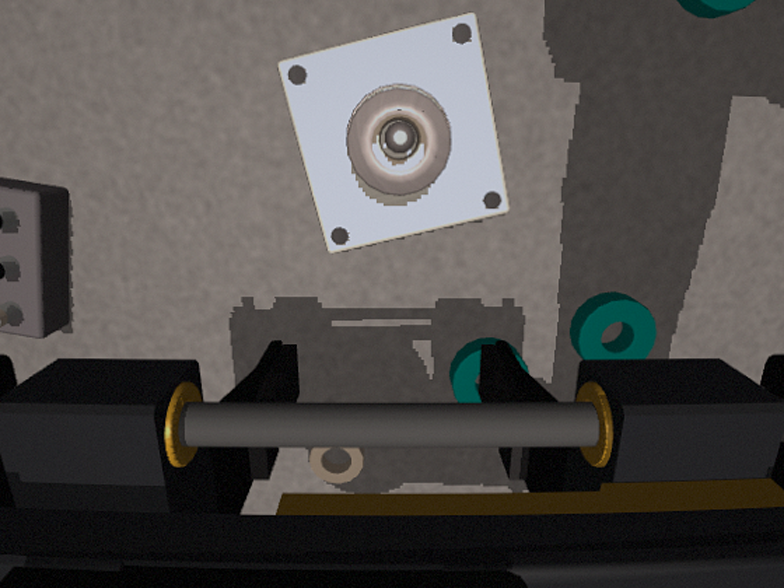

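```bash
python3 - <<'E'
from h import *
import pickle
s=pickle.load(open("w26.pkl","rb"))
g=lambda u,v:((u+.5)/1.4-.5,(v+.5)/1.4-.5)
print(p2w("wrist",g(336,462),.012,s),p2w("wrist",g(399,137),.074,s),p2w("wrist",g(400,141),.065,s))
E
```

```text
[ 0.66598355 -0.22645309  0.012     ] [ 0.45583196 -0.18617048  0.074     ] [ 0.45746003 -0.18551291  0.065     ]
```

Call:
{"op": "drive_tool", "data": {"deltas": [{"dx": -0.045,"dy": -0.012,"dz": 0,"wx": 0,"wy": 0,"wz": 0},{"dx": -0.09,"dy": -0.024,"dz": 0.01,"wx": 0,"wy": 0,"wz": 0},{"dx": -0.13,"dy": -0.035,"dz": 0.03,"wx": 0,"wy": 0,"wz": 0},{"dx": -0.13,"dy": -0.035,"dz": 0.039,"wx": 0,"wy": 0,"wz": 0},{"dx": -0.13,"dy": -0.035,"dz": 0.039,"wx": 0,"wy": 0,"wz": 0},{"dx": -0.13,"dy": -0.035,"dz": 0.039,"wx": 0,"wy": 0,"wz": 0}], "gripper": 0.65}}

```text
time_s: 38.35
tcp_pos: [0.6644, -0.2266, 0.0611]
ee_rot: [[-1.0, -0.0, -0.001], [-0.0, 1.0, -0.0], [0.001, -0.0, -1.0]]
wrist_force: [-0.2, 0.2, 0.4]
gripper_width: 0.654
```

```bash
python3 wl.py w27
```

```text
38.35 [ 0.66442403 -0.22655527  0.06107873] [[-1.0, -0.0004, -0.0015], [-0.0004, 1.0, -0.0001], [0.0015, -0.0001, -1.0]] [-5.66435311e+00  3.48757324e+01  3.73464876e+00  1.35671101e-02
 -5.89427746e+01 -8.43210147e+01]
```

View pics/w27.png

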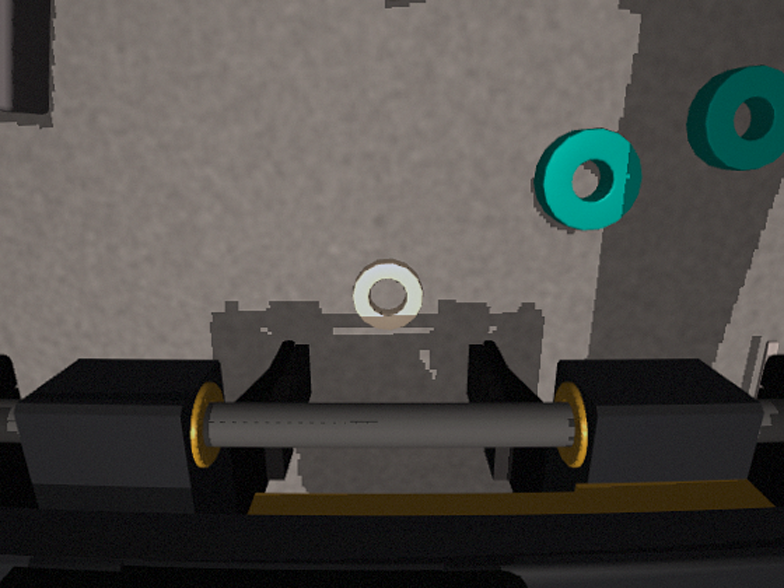

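```bash
python3 - <<'E'
from h import *
import pickle
s=pickle.load(open("w27.pkl","rb"))
g=lambda u,v:((u+.5)/1.4-.5,(v+.5)/1.4-.5)
print(p2w("wrist",g(388,295),.012,s))
E
```

```text
[ 0.66379417 -0.22605611  0.012     ]
```

Call:
{"op": "drive_tool", "data": {"deltas": [{"dx": 0.0003,"dy": 0,"dz": 0.02,"wx": 0,"wy": 0,"wz": 0},{"dx": 0.0003,"dy": 0,"dz": 0.05,"wx": 0,"wy": 0,"wz": 0},{"dx": 0.0003,"dy": 0,"dz": 0.075,"wx": 0,"wy": 0,"wz": 0},{"dx": 0.0003,"dy": 0,"dz": 0.087,"wx": 0,"wy": 0,"wz": 0},{"dx": 0.0003,"dy": 0,"dz": 0.093,"wx": 0,"wy": 0,"wz": 0},{"dx": 0.0003,"dy": 0,"dz": 0.095,"wx": 0,"wy": 0,"wz": 0},{"dx": 0.0003,"dy": 0,"dz": 0.095,"wx": 0,"wy": 0,"wz": 0}]}}

```text
time_s: 39.1
tcp_pos: [0.6665, -0.2268, -0.0326]
ee_rot: [[-1.0, -0.001, 0.002], [-0.001, 1.0, -0.001], [-0.002, -0.001, -1.0]]
wrist_force: [-0.5, -0.1, 0.4]
gripper_width: 0.65
```

Call:
{"op": "drive_tool", "data": {"deltas": [{"dx": 0,"dy": 0,"dz": 0,"wx": 0,"wy": 0,"wz": 0},{"dx": 0,"dy": 0,"dz": 0,"wx": 0,"wy": 0,"wz": 0},{"dx": 0,"dy": 0,"dz": 0,"wx": 0,"wy": 0,"wz": 0},{"dx": 0,"dy": 0,"dz": 0,"wx": 0,"wy": 0,"wz": 0},{"dx": 0,"dy": 0,"dz": 0,"wx": 0,"wy": 0,"wz": 0},{"dx": 0,"dy": 0,"dz": 0,"wx": 0,"wy": 0,"wz": 0}], "gripper": 0.25}}

```text
time_s: 39.7
tcp_pos: [0.666, -0.2267, -0.0335]
ee_rot: [[-1.0, -0.001, 0.001], [-0.001, 1.0, -0.0], [-0.001, -0.0, -1.0]]
wrist_force: [-0.4, 0.3, 4.4]
gripper_width: 0.423
```

Call:
{"op": "drive_tool", "data": {"deltas": [{"dx": 0,"dy": 0,"dz": 0,"wx": 0,"wy": 0,"wz": 0},{"dx": 0,"dy": 0,"dz": -0.01,"wx": 0,"wy": 0,"wz": 0},{"dx": 0,"dy": 0,"dz": -0.04,"wx": 0,"wy": 0,"wz": 0},{"dx": 0,"dy": 0,"dz": -0.08,"wx": 0,"wy": 0,"wz": 0},{"dx": 0,"dy": 0,"dz": -0.12,"wx": 0,"wy": 0,"wz": 0},{"dx": 0.04,"dy": 0.01,"dz": -0.14,"wx": 0,"wy": 0,"wz": 0},{"dx": 0.085,"dy": 0.02,"dz": -0.14,"wx": 0,"wy": 0,"wz": 0},{"dx": 0.13,"dy": 0.03,"dz": -0.14,"wx": 0,"wy": 0,"wz": 0},{"dx": 0.17,"dy": 0.04,"dz": -0.14,"wx": 0,"wy": 0,"wz": 0},{"dx": 0.2,"dy": 0.04,"dz": -0.14,"wx": 0,"wy": 0,"wz": 0},{"dx": 0.208,"dy": 0.0405,"dz": -0.14,"wx": 0,"wy": 0,"wz": 0},{"dx": 0.208,"dy": 0.0405,"dz": -0.14,"wx": 0,"wy": 0,"wz": 0},{"dx": 0.208,"dy": 0.0405,"dz": -0.14,"wx": 0,"wy": 0,"wz": 0}]}}

```text
time_s: 41.0
tcp_pos: [0.459, -0.1864, 0.1064]
ee_rot: [[-1.0, -0.0, 0.002], [-0.0, 1.0, -0.0], [-0.002, -0.0, -1.0]]
wrist_force: [0.3, -0.2, -0.8]
gripper_width: 0.424
```

```bash
python3 wl.py w28; cat > ov.py <<'E'
from h import *
import pickle,sys
n,zb,parts=sys.argv[1],float(sys.argv[2]),eval(sys.argv[3])
dx=float(sys.argv[4]) if len(sys.argv)>4 else 0; dy=float(sys.argv[5]) if len(sys.argv)>5 else 0
s=pickle.load(open(n+".pkl","rb"));p=s['tcp_pos']
im=cv2.imread(f"pics/{n}raw.png");t=np.linspace(0,2*np.pi,60)
big=cv2.convertScaleAbs(cv2.resize(im[190:300,220:340],None,fx=6,fy=6,interpolation=cv2.INTER_CUBIC),alpha=1.2)
def C(x,y,z,rr,col):
    q=(w2p("wrist",np.c_[x+rr*np.cos(t),y+rr*np.sin(t),t*0+z],s)-[220,190]+.5)*6
    cv2.polylines(big,[q.astype(int)],True,col,1)
for rr,z in parts: C(p[0]+dx,p[1]+dy,p[2]+zb+z,rr,(0,255,0))
C(.4562,-.1856,.074,.003,(0,0,255));C(.4562,-.1856,.069,.007,(0,0,255))
cv2.imwrite(f"pics/{n}c.png",big)
E
python3 ov.py w28 .0335 "[(.01,.012),(.019,.012)]" -.002
```

```text
41.0 [ 0.45899654 -0.18644599  0.10641326] [[-1.0, -0.0005, 0.0017], [-0.0005, 1.0, -0.0004], [-0.0017, -0.0004, -1.0]] [-3.27605530e+00  1.37819011e+01 -2.39302951e+01  2.33706029e-02
 -5.21874670e+01 -8.67109698e+01]
```

View pics/w28c.png

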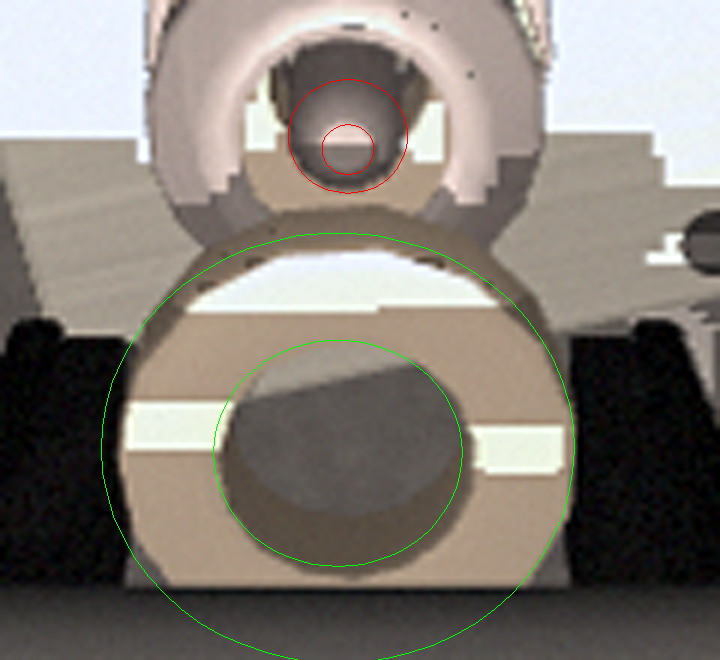

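Call:
{"op": "drive_tool", "data": {"deltas": [{"dx": 0.0012,"dy": 0,"dz": 0.015,"wx": 0,"wy": 0,"wz": 0},{"dx": 0.0012,"dy": 0,"dz": 0.03,"wx": 0,"wy": 0,"wz": 0},{"dx": 0.0012,"dy": 0,"dz": 0.045,"wx": 0,"wy": 0,"wz": 0},{"dx": 0.0012,"dy": 0,"dz": 0.053,"wx": 0,"wy": 0,"wz": 0},{"dx": 0.0012,"dy": 0,"dz": 0.056,"wx": 0,"wy": 0,"wz": 0},{"dx": 0.0012,"dy": 0,"dz": 0.056,"wx": 0,"wy": 0,"wz": 0},{"dx": 0.0012,"dy": 0,"dz": 0.056,"wx": 0,"wy": 0,"wz": 0}]}}

```text
time_s: 41.75
tcp_pos: [0.4572, -0.1863, 0.0504]
ee_rot: [[-1.0, -0.001, 0.001], [-0.001, 1.0, -0.0], [-0.001, -0.0, -1.0]]
wrist_force: [0.3, -0.6, -0.8]
gripper_width: 0.425
```

```bash
python3 wl.py w29; python3 ov.py w29 .0335 "[(.01,.012),(.019,.012)]" -.0017 .0006
```

```text
41.75 [ 0.45718378 -0.18633692  0.0504082 ] [[-1.0, -0.0005, 0.001], [-0.0005, 1.0, -0.0002], [-0.001, -0.0002, -1.0]] [-3.28124172e+00  1.78643050e+01 -2.80586423e+01  1.51913187e-02
 -4.40166220e+01 -8.67010155e+01]
```

View pics/w29c.png

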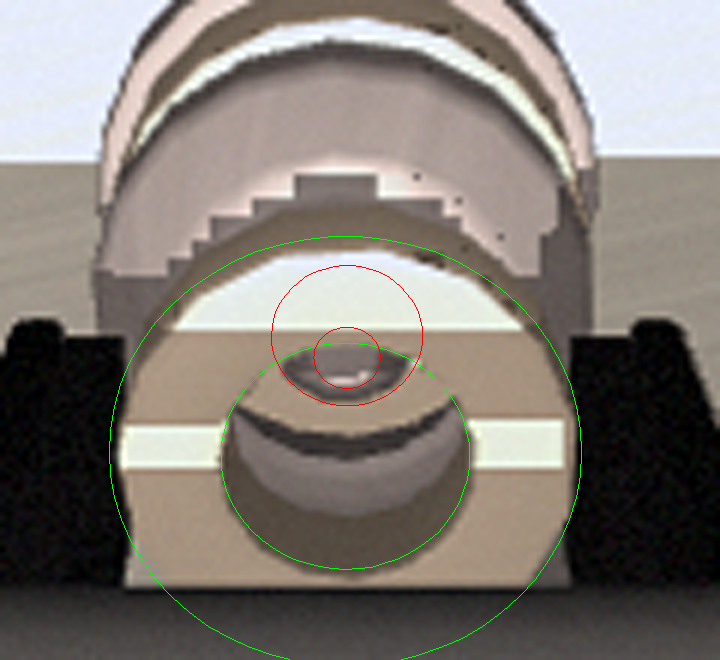

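Call:
{"op": "drive_tool", "data": {"deltas": [{"dx": -0.0005,"dy": 0,"dz": 0.004,"wx": 0,"wy": 0,"wz": 0},{"dx": -0.0005,"dy": 0,"dz": 0.009,"wx": 0,"wy": 0,"wz": 0},{"dx": -0.0005,"dy": 0,"dz": 0.013,"wx": 0,"wy": 0,"wz": 0},{"dx": -0.0005,"dy": 0,"dz": 0.016,"wx": 0,"wy": 0,"wz": 0},{"dx": -0.0005,"dy": 0,"dz": 0.016,"wx": 0,"wy": 0,"wz": 0},{"dx": -0.0005,"dy": 0,"dz": 0.016,"wx": 0,"wy": 0,"wz": 0}]}}

```text
time_s: 42.4
tcp_pos: [0.4569, -0.1863, 0.0339]
ee_rot: [[-1.0, -0.0, -0.0], [-0.0, 1.0, -0.0], [0.0, -0.0, -1.0]]
wrist_force: [-0.5, 0.2, -0.7]
gripper_width: 0.428
```

Call:
{"op": "drive_tool", "data": {"deltas": [{"dx": 0,"dy": 0,"dz": 0.001,"wx": 0,"wy": 0,"wz": 0},{"dx": 0,"dy": 0,"dz": 0.0018,"wx": 0,"wy": 0,"wz": 0},{"dx": 0,"dy": 0,"dz": 0.0018,"wx": 0,"wy": 0,"wz": 0}]}}

```text
time_s: 42.7
tcp_pos: [0.4569, -0.1862, 0.0321]
ee_rot: [[-1.0, -0.0, -0.0], [-0.0, 1.0, 0.0], [0.0, 0.0, -1.0]]
wrist_force: [-0.1, -0.1, -0.7]
gripper_width: 0.425
```

Call:
{"op": "drive_tool", "data": {"deltas": [{"dx": 0,"dy": 0,"dz": 0.0008,"wx": 0,"wy": 0,"wz": 0},{"dx": 0,"dy": 0,"dz": 0.0008,"wx": 0,"wy": 0,"wz": 0}]}}

```text
time_s: 42.9
tcp_pos: [0.4571, -0.1863, 0.0314]
ee_rot: [[-1.0, -0.0, 0.0], [-0.0, 1.0, -0.0], [-0.0, -0.0, -1.0]]
wrist_force: [0.6, 0.6, 1.1]
gripper_width: 0.425
```

Call:
{"op": "drive_tool", "data": {"deltas": [{"dx": 0,"dy": 0,"dz": 0.0006,"wx": 0,"wy": 0,"wz": 0},{"dx": 0,"dy": 0,"dz": 0.0006,"wx": 0,"wy": 0,"wz": 0}]}}

```text
time_s: 43.1
tcp_pos: [0.4572, -0.1863, 0.0313]
ee_rot: [[-1.0, -0.001, 0.001], [-0.001, 1.0, -0.0], [-0.001, -0.0, -1.0]]
wrist_force: [-1.2, 0.9, 4.5]
gripper_width: 0.422
```

Seated at the expected height (4.5 N). Release, lift and inspect.

Call:
{"op": "drive_tool", "data": {"deltas": [{"dx": 0,"dy": 0,"dz": 0,"wx": 0,"wy": 0,"wz": 0},{"dx": 0,"dy": 0,"dz": 0,"wx": 0,"wy": 0,"wz": 0},{"dx": 0,"dy": 0,"dz": 0,"wx": 0,"wy": 0,"wz": 0},{"dx": 0,"dy": 0,"dz": -0.02,"wx": 0,"wy": 0,"wz": 0},{"dx": 0,"dy": 0,"dz": -0.06,"wx": 0,"wy": 0,"wz": 0},{"dx": -0.03,"dy": 0,"dz": -0.09,"wx": 0,"wy": 0,"wz": 0},{"dx": -0.07,"dy": 0,"dz": -0.12,"wx": 0,"wy": 0,"wz": 0},{"dx": -0.1,"dy": 0,"dz": -0.13,"wx": 0,"wy": 0,"wz": 0},{"dx": -0.1,"dy": 0,"dz": -0.13,"wx": 0,"wy": 0,"wz": 0},{"dx": -0.1,"dy": 0,"dz": -0.13,"wx": 0,"wy": 0,"wz": 0}], "gripper": 0.65}}

```text
time_s: 44.1
tcp_pos: [0.5564, -0.1859, 0.1596]
ee_rot: [[-1.0, -0.0, -0.002], [-0.0, 1.0, 0.001], [0.002, 0.001, -1.0]]
wrist_force: [-0.1, 0.8, -0.5]
gripper_width: 0.645
```

```bash
python3 wl.py w30; python3 - <<'E'
from h import *
im=cams.capture("scene")[:,:,::-1]
cv2.imwrite(f"pics/scene30.png",cv2.resize(cv2.convertScaleAbs(im[140:230,160:400],alpha=1.5),None,fx=3.3,fy=3.3,interpolation=cv2.INTER_CUBIC))
im=cams.capture("top")[:,:,::-1]
cv2.imwrite(f"pics/top30.png",cv2.resize(im,(784,588),interpolation=cv2.INTER_CUBIC))
E
```

```text
44.1 [ 0.55644667 -0.18587762  0.15960406] [[-1.0, -0.0001, -0.002], [-0.0001, 1.0, 0.0008], [0.002, 0.0008, -1.0]] [-2.68944401e+00  1.94461559e+01 -7.12884516e+00 -4.39632416e-02
 -6.35401702e+01 -8.72871605e+01]
```

View pics/w30.png

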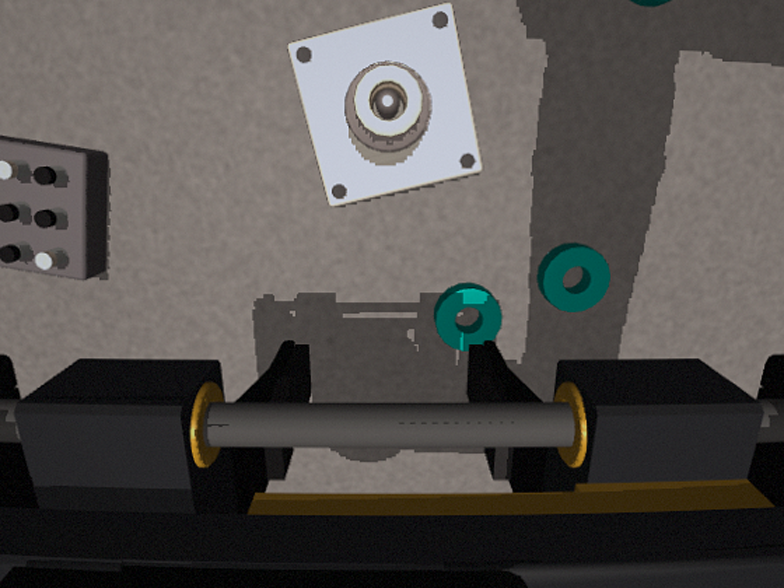

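View pics/scene30.png

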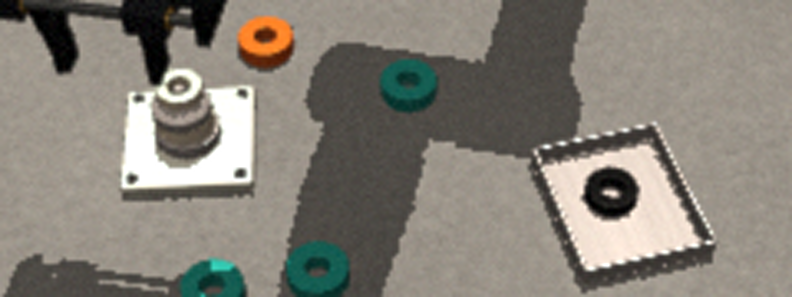

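View pics/top30.png

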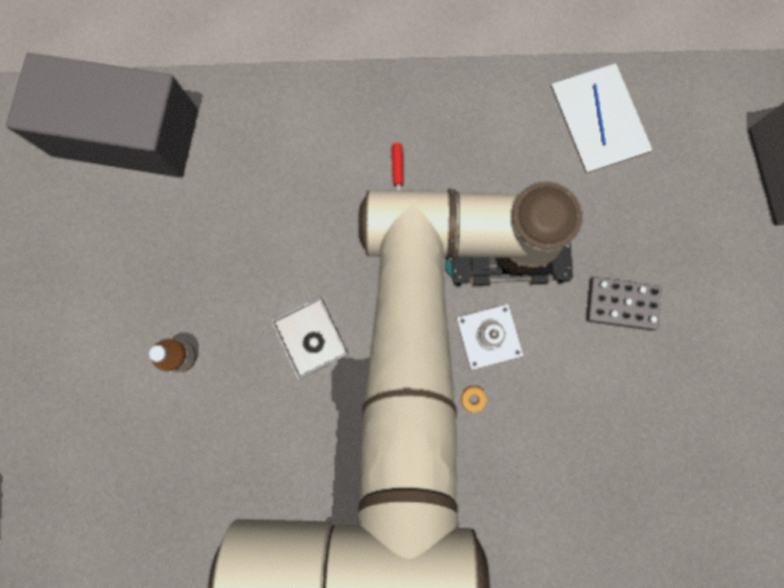

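Wrist view: concentric stack at (388,102) with the thin ring on top and the post through it. Scene view: the stack stands level and the black ring lies flat in the tray at (611,192). Top view: bottle (168,354), driver (397,165) and rack (625,302) are unmoved. Handing in.

```bash
python3 -c "
from station import ticket
print(ticket.finish_job())"
```

```text
the job is handed in; nothing more can be done
None
```

The ion source is rebuilt and I handed the job in at about 44 s. The old graphite ring lies flat in the tray. The flange, tall white ceramic ring, lens cone (narrow end up) and thin ceramic ring are stacked on the post in that order.

- **Setting down:** I lowered each part until the wrist sensor registered contact, 3–5 N, before releasing it. Contact came within about 0.5 mm of the expected height every time.
- **Final pictures:** In the last wrist, scene and top views the stack is level and concentric and the ring is flat in the tray. The bottle, screwdriver and rack are where they started, and the gripper was clear of everything.
- **Gripper did not match its description:** The first try at the old ring closed on nothing. A touch test on bare table (about 13 N at most) showed the fingers end 37.8 mm short of the stated TCP. I used the measured length after that. For the old ring, flange and tall ring I tilted the tool about 56° so the gripper body cleared the post.
- **Camera disagreement:** The top and wrist cameras differed by about 4–5 mm on the lens position and up to 2 mm on the other parts. I went with the wrist camera, and the fits agreed with it.

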